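# Stow the wireless microphones after the show

## Task

The show is over: first pull the mixer's master fader down until it meets its stop. Then lift each wireless microphone lying on the table and feel its weight: any over 250 g still has its battery in and goes foot down into a pocket of the charger, one to a pocket, while the lighter ones are empty and are stood upright on the cork board. When all are put away, throw the power box's lever over to off, away from the robot, and leave the other things on the table where they are.

Things in the scene. Friction and masses are not known exactly. Their poses are not given: they have to be found in the camera images.
- mic_1: wireless microphone, 150 mm long: grey octagonal foot 48 across flats, 26 long; black shaft 38 in diameter, 89 long; steel head 44 in diameter, 35 long. Origin at mid-length on the axis; z runs from foot to head (foot underside z = -75, top z = +75). Starts lying; 100 to 450 g, all look alike, balance point about 20 nearer the foot than the origin; 3 or 4 present
- mic_2: wireless microphone, 150 mm long: grey octagonal foot 48 across flats, 26 long; black shaft 38 in diameter, 89 long; steel head 44 in diameter, 35 long. Origin at mid-length on the axis; z runs from foot to head (foot underside z = -75, top z = +75). Starts lying; 100 to 450 g, all look alike, balance point about 20 nearer the foot than the origin; 3 or 4 present
- mic_3: wireless microphone, 150 mm long: grey octagonal foot 48 across flats, 26 long; black shaft 38 in diameter, 89 long; steel head 44 in diameter, 35 long. Origin at mid-length on the axis; z runs from foot to head (foot underside z = -75, top z = +75). Starts lying; 100 to 450 g, all look alike, balance point about 20 nearer the foot than the origin; 3 or 4 present
- mic_4: wireless microphone, 150 mm long: grey octagonal foot 48 across flats, 26 long; black shaft 38 in diameter, 89 long; steel head 44 in diameter, 35 long. Origin at mid-length on the axis; z runs from foot to head (foot underside z = -75, top z = +75). Starts lying; 100 to 450 g, all look alike, balance point about 20 nearer the foot than the origin; 3 or 4 present
- charger: grey charging block fixed to the table, 100 (x) x 340 (y) x 55 high, with four square pockets open at the top in a row along its y axis; origin under its centre. Each pocket is 58 x 58 and 45 deep, so its floor is 10 above the table; pockets are 80 apart
- charger_hole0 (a point): centre of the mouth of one charger pocket, 55 above the table
- charger_hole1 (a point): centre of the mouth of one charger pocket, 55 above the table
- charger_hole2 (a point): centre of the mouth of one charger pocket, 55 above the table
- charger_hole3 (a point): centre of the mouth of one charger pocket, 55 above the table
- board: flat cork board fixed on the table, 130 (x) x 340 (y) x 8 thick, origin under its centre; the place for microphones without a battery
- fader (a joint): master fader on the small grey mixer (fixed, 200 x 260, 50 high): 0 = fully down against its end stop on the robot's side, 0.100 m = fully up, away from the robot; it stays where it is left, about 2 N moves it
- fader_top (a point): top centre of the fader's black grip, which is 28 wide across the travel, 20 along it and 40 tall; about 105 above the table. The point's x axis is across the travel, its +y axis points the way the fader goes up
- power (a joint): toggle lever on top of the dark power box (fixed, 150 x 120, 50 high, sockets on its far part): 0 = on, leaning towards the robot; 1.0 rad = off, leaning away; stays where it is left
- power_tip (a point): centre of the lever's black ball, 26 mm in diameter, on a rod 70 long; the pivot is 72 above the table, the ball 133 above it at either end and 142 half way
- power_box: the dark power box; origin under its centre; its +x axis is the way the lever is thrown; the lever's pivot is 20 behind the centre (x = -20)
- pedal_a: bystander: loose white effects pedal, box 110 x 65 x 35 with knobs; origin under its centre (mm)
- pedal_b: bystander: loose yellow effects pedal, box 110 x 65 x 35 with knobs; origin under its centre (mm)
- bowl: bystander: loose clear glass bowl, 150 wide, 70 high; origin under its centre (mm)
- tape: bystander: loose roll of black tape lying flat, 54 across, 19 high; origin under its centre (mm)
- tuner: bystander: loose black tuner box, 50 x 45 x 18; origin under its centre (mm)

How it is judged:
By the outcome, as a careful person would: the job done as asked, in the order asked, and still so for the second after the job is handed in, with the robot touching nothing.
Of mic_1, mic_2, mic_3, mic_4 only 3 to 4 are there at a start; the rules pass over those that are not, and their reading is None.
At some moment in a run one of mic_1, mic_2, mic_3, mic_4 may be knocked a few centimetres aside while the robot is not near it.
It also fails if it takes over 210 s, if anything falls off the work surface, if the arm or the gripper's body presses on something with over 40 N, if the wrist force passes 120 N, or if a joint passes its speed limit or range.

## Robot

A 7-joint arm with a two-finger parallel gripper is mounted at the origin on the work surface. World frame = base frame: x ahead of the robot, y to its left, z up, the work surface at z = 0. Lengths are in m, angles in rad, forces in N, time in s.
With the tool pointing down it reaches from about 0.35 to 0.9 m from the base axis. Payload 8.1 kg.
Tool frame: the origin (TCP) lies on the centre line of the jaws, within the pads' length; the fingertips stand 14 mm ahead of it and the grasp point (between the pads) lies 5 mm behind it (arm.tip_reach is the distance from the TCP to the fingertips, in m); z points along the fingers, y is the direction in which the jaws open and shut (so a half turn about z gives the same grasp; the last joint's range is limited). The gripper opens to 92 mm and grips with 3 to 60 N. Pads are 19 mm wide; open, the fingers measure 130 mm over their backs; the gripper's body (75 mm by 190 mm) begins 47 mm behind the grasp point.
Start: joints at [1.142, 0.434, 0.025, 1.573, -0.012, 1.134, -0.075], TCP at [0.2, -0.592, 0.241] pointing down, gripper open.
Joint ranges: [-2.62, 2.62], [-0.44, 2.09], [-1.27, 1.32], [0.08, 2.57], [-1.32, 4.46], [0.12, 2], [-2.74, 2.74]. Speed limits (rad/s): [2.22, 2.22, 3.01, 3.01, 3.14, 3.14, 3.14].

## Interface

Orientations are given as a rotation vector (axis times angle).
In Python, from cell import sensors, vision, arm, nets gives the robot as it stands.
- The arm moves only by the shell command python3 -m handwheel 'ROWS' [FORCE]. ROWS is JSON, a list of rows, each an object of numbers: "tx", "ty", "tz": the shift along the tool's x, y, z in cm; "wx", "wy", "wz": the turn, a rotation vector about the tool's x, y, z in degrees; "claw": the opening, from 0 (shut) to 1 (fully open). A call has 1 to 12 rows; each row is the pose to reach, as a shift and turn from the pose commanded when the call began, along the tool's axes at that moment; what a row does not reach only later rows make up. A row lasts 1/12 s, in which the tool goes at most 41.7 mm and 7.16 degrees, less where a joint would pass 70% of its speed; a pose out of reach is approached as far as the arm can. A call with a gripper value outside its range is refused whole. The fingers move at their own pace and stop on an object; FORCE is the grip in N (left out, the last holds). Time passes only in rows, so rows that repeat a pose let the fingers close. It gives the time, the measured TCP pose, the force and the opening at its end, in the units of the state.
- sensors.observe(): the state, without advancing time (a new reading comes with each control period).
- vision.get_image(name): name is "scene" or "side" or "wrist"; returns (picture, depth): 400x640x3 uint8, blue, green, red; 400x640 float32, m along the optical axis (not along the pixel's ray), 0 where there is no reading.
- vision.camera_model(name): a dict with "K" (3x3 intrinsics, pixels), "k1" (the pictures are not rectified: a ray, as slopes to the right and down, at radius r is drawn at 1 + k1 r^2 times it, then the intrinsics apply), "xyz" and "attitude" of the camera in the world; the wrist camera has in their place "hand_eye" (4x4, takes a point from camera to tool coordinates, whose origin is the TCP and whose axes are the flange's). Camera axes: x right, y down, z forward; pixel columns grow to the right and rows downward; lengths in m; the calibration is good to about 2 mm. A picture is of the moment at which its call begins: read the wrist's pose just before it. camera_model takes no time and is no camera call.
- arm.sign_off(): hands the job in, once; it reports no verdict.
Trained networks look in the newest picture that a camera, given by its name, has taken for a name from the list of things; names that differ only in an ending like _2 or _b are one class to them, and where a whole thing is asked for, a point or a joint stands for the part that bears it (a point fixed in the world has none). Each returns a list of dicts, best first, with "score" (0 to 1); they miss things now and then, are a little off and sometimes report something else, mostly with a low value. They report only what shows in the picture. A call takes as long as a camera call.
- nets.cut_out(label, camera): "region" (400x640 bool, what is visible of it) and "uv" ([column, row] in pixels, amid what is visible of it).
The state is a dict: "clock": time; "joints": joint angles; "dq": joint speeds; "joint_efforts": joint torques, N m; "position": TCP position; "ee_rot": TCP orientation; "force": force on the tool from outside, world axes, zero at the start; "ft_torque": the same for the moment, N m; "width": opening from 0.0 (shut) to 1.0 (fully open).
Only numpy, scipy, OpenCV 4.12 (cv2) and the standard library are available. Lean on these libraries where they do the work, as an engineer would, in place of code of your own. Each camera call takes 0.05 s, during which the arm holds its last target.

## Working session

There is one attempt and no reset: what is moved stays moved. The work goes in short steps, Python scripts to look and compute and a shell command to move; the robot and the scene stay as the last step left them, time stands still between calls to the robot, and variables do not carry over. Pictures are saved under pics/ and viewed, and the job is handed in when it is done.

```bash
ls -la; mkdir -p pics; python3 - <<'E'
from cell import sensors, vision, arm, nets
import cv2
print(sensors.observe())
for n in ("scene","side","wrist"):
    p,d=vision.get_image(n); cv2.imwrite(f"pics/a_{n}.png",p); print(n,vision.camera_model(n))
E
```

```text
total 12
drwxr-xr-x  3 agent agent 4096 Dec  7 03:53 .
drwxr-xr-x 23 root  root  4096 Dec  7 03:53 ..
drwxr-xr-x  2 agent agent 4096 Dec  7 03:53 pics
{'clock': 0.0, 'joints': array([ 1.14240184,  0.43518395,  0.02497171,  1.57412761, -0.01162764,
        1.13403155, -0.07507847]), 'dq': array([-6.21810277e-04, -1.15902357e-03,  1.62376979e-04, -1.52073038e-03,
        1.81214220e-05, -6.29152048e-04,  2.26744583e-04]), 'joint_efforts': array([-3.65080505e-04, -6.67845011e+01,  9.84906927e-01, -3.14462686e+01,
       -6.04222692e-02,  4.28609911e-02,  1.81037103e-04]), 'position': array([ 0.19982696, -0.59164707,  0.2399574 ]), 'ee_rot': array([-3.09847811e+00, -5.09151749e-01,  5.91717474e-04]), 'force': array([-0.10604273,  0.08988624, -1.33294072]), 'ft_torque': array([0.04612036, 0.03013372, 0.01667482]), 'width': 1.001648820631872}
scene {'K': array([[476.34825282,   0.        , 315.74614296],
       [  0.        , 476.34825282, 200.20910715],
       [  0.        ,   0.        ,   1.        ]]), 'k1': -0.09981451945156376, 'xyz': array([ 1.23918746, -0.0353218 ,  1.1344176 ]), '
[... 214 characters left out ...]
      ]]), 'k1': -0.09526199448003997, 'xyz': array([0.27323097, 0.76997964, 0.80817294]), 'attitude': array([-0.29292085,  2.76882374, -1.23837576])}
wrist {'K': array([[289.75329781,   0.        , 318.38963378],
       [  0.        , 289.75329781, 199.41683714],
       [  0.        ,   0.        ,   1.        ]]), 'k1': -0.018802018216245376, 'hand_eye': array([[ 8.22021858e-04, -9.57938642e-01, -2.86971920e-01,
         7.77731287e-02],
       [ 9.99999296e-01,  1.03299506e-03, -5.83766556e-04,
        -6.27881328e-04],
       [ 8.55653119e-04, -2.86971238e-01,  9.57938817e-01,
        -1.42956617e-01],
       [ 0.00000000e+00,  0.00000000e+00,  0.00000000e+00,
         1.00000000e+00]])}
```

View pics/a_scene.png

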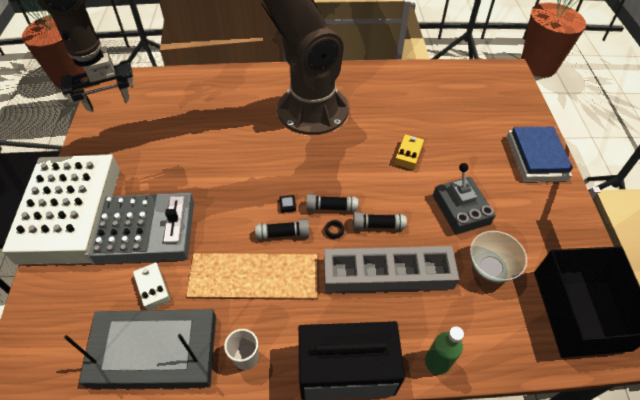

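View pics/a_side.png

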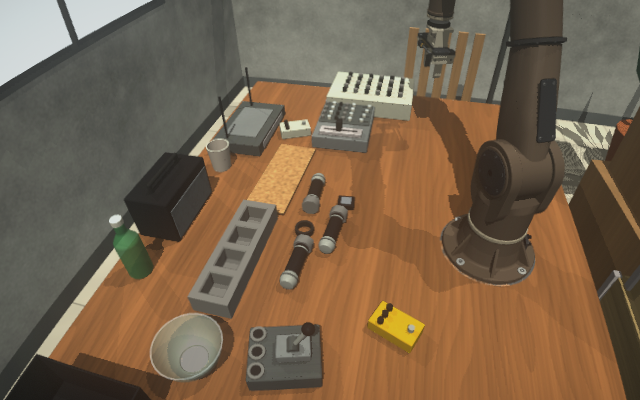

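View pics/a_wrist.png

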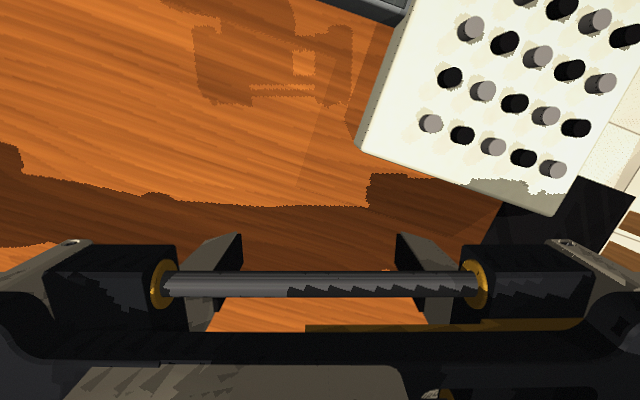

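The scene view shows the mixer fader at (172,213), three mics at about (283,230), (332,204) and (380,222), the cork board at (253,275), the charger at (390,268) and the lever ball at (463,168). Next I'll measure these positions.

```bash
cat > h.py <<'E'
from cell import sensors, vision, arm, nets
import cv2, numpy as np
from scipy.spatial.transform import Rotation as R
def cam(n, st=None):
    m=vision.camera_model(n)
    if 'xyz' in m: return m, R.from_rotvec(m['attitude']).as_matrix(), np.array(m['xyz'])
    T=np.eye(4); T[:3,:3]=R.from_rotvec(st['ee_rot']).as_matrix(); T[:3,3]=st['position']
    T=T@m['hand_eye']; return m,T[:3,:3],T[:3,3]
def slopes(m,uv):
    uv=np.asarray(uv,float).reshape(-1,1,2)
    K=m['K']; 
    return cv2.undistortPoints(uv,K,np.array([m['k1'],0,0,0.])).reshape(-1,2)
def cloud(n):
    st=sensors.observe(); p,d=vision.get_image(n); m,Rm,t=cam(n,st)
    vv,uu=np.mgrid[0:400,0:640]
    s=slopes(m,np.stack([uu.ravel(),vv.ravel()],1)); z=d.ravel()
    X=np.c_[s[:,0]*z,s[:,1]*z,z]@Rm.T+t
    X[z<=0]=np.nan
    return p,X.reshape(400,640,3)
def proj(n,P,st=None):
    m,Rm,t=cam(n,st); P=np.atleast_2d(P)
    rv=cv2.Rodrigues(Rm.T)[0]; q,_=cv2.projectPoints(P.astype(float),rv,-Rm.T@t,m['K'],np.array([m['k1'],0,0,0.])); return q.reshape(-1,2)
def tooldelta(target, st=None):
    st=st or sensors.observe(); Rt=R.from_rotvec(st['ee_rot']).as_matrix()
    return Rt.T@(np.asarray(target)-st['position'])*100
E
python3 - <<'E'
from h import *
for n in ("scene","side"):
    p,X=cloud(n); np.save(f"pics/X_{n}.npy",X)
    for lab in ("mic_1","charger","board","fader_top","power_tip","power_box","pedal_a","pedal_b","bowl","tape","tuner"):
        for o in nets.cut_out(lab,n):
            if o['score']<.3: continue
            r=o['region']; P=X[r]; P=P[~np.isnan(P[:,0])]
            print(n,lab,round(o['score'],2),o['uv'],r.sum(),'med',np.median(P,0).round(3),'lo',np.percentile(P,3,axis=0).round(3),'hi',np.percentile(P,97,axis=0).round(3))
E
```

```text
scene mic_1 0.86 [378.8, 223.4] 741 med [0.505 0.166 0.039] lo [0.483 0.099 0.017] hi [0.517 0.239 0.049]
scene mic_1 0.69 [283.2, 231.2] 801 med [ 0.523 -0.101  0.039] lo [ 0.498 -0.172  0.017] hi [ 0.535 -0.033  0.05 ]
scene mic_1 0.64 [333.7, 203.0] 733 med [0.437 0.039 0.038] lo [ 0.413 -0.029  0.015] hi [0.45  0.108 0.049]
scene charger 0.96 [391.5, 268.0] 5812 med [0.649 0.18  0.049] lo [0.602 0.019 0.004] hi [0.701 0.339 0.059]
scene charger 0.48 [171.6, 216.6] 120 med [ 0.502 -0.394  0.101] lo [ 0.489 -0.408  0.075] hi [ 0.508 -0.385  0.107]
scene board 0.95 [254.3, 275.1] 5800 med [ 0.646 -0.18   0.009] lo [ 0.58  -0.339  0.004] hi [ 0.706 -0.019  0.013]
scene board 0.69 [330.9, 201.2] 733 med [0.437 0.041 0.038] lo [ 0.402 -0.027  0.003] hi [0.45  0.109 0.049]
scene fader_top 0.54 [171.7, 215.9] 120 med [ 0.502 -0.396  0.101] lo [ 0.488 -0.41   0.076] hi [ 0.508 -0.385  0.107]
scene power_box 0.67 [460.8, 204.6] 2405 med [0.463 0.408 0.051] lo [0.388 0.353 0.007] hi [0.529 0.486 0.128]
scene pedal_a 0.87 [408.5, 153.7] 694 med [0.247 0.297 0.035] lo [0.174 0.256 0.002] hi [
[... 2080 characters left out ...]
lo [0.372 0.374 0.014] hi [0.514 0.493 0.131]
side pedal_b 0.68 [293.9, 124.3] 486 med [ 0.669 -0.428  0.035] lo [ 0.616 -0.476  0.007] hi [ 0.72  -0.395  0.049]
side pedal_b 0.61 [393.1, 328.5] 1650 med [0.229 0.31  0.034] lo [0.177 0.266 0.007] hi [0.281 0.345 0.047]
side pedal_b 0.32 [284.1, 358.9] 4605 med [0.441 0.44  0.051] lo [0.372 0.374 0.014] hi [0.514 0.493 0.131]
side bowl 0.82 [182.7, 347.8] 3919 med [0.661 0.451 0.031] lo [0.58  0.398 0.004] hi [0.709 0.526 0.07 ]
side tape 0.71 [305.0, 226.3] 195 med [0.505 0.038 0.017] lo [0.481 0.02  0.001] hi [0.526 0.068 0.022]
side tuner 0.45 [346.7, 202.4] 190 med [ 0.408 -0.08   0.018] lo [ 0.387 -0.106  0.005] hi [ 0.433 -0.053  0.028]
```

```bash
python3 - <<'E'
from h import *
Xs=np.load("pics/X_scene.npy"); Xd=np.load("pics/X_side.npy")
p=cv2.imread("pics/a_scene.png"); c=p[185:250,240:430]; cv2.imwrite("pics/c1.png",cv2.resize(c,None,fx=4,fy=4,interpolation=cv2.INTER_CUBIC))
p=cv2.imread("pics/a_side.png"); c=p[160:300,260:370]; cv2.imwrite("pics/c2.png",cv2.resize(c,None,fx=4,fy=4,interpolation=cv2.INTER_CUBIC))
p=cv2.imread("pics/a_scene.png"); c=p[180:270,80:210]; cv2.imwrite("pics/c3.png",cv2.resize(c,None,fx=5,fy=5,interpolation=cv2.INTER_CUBIC))
A=np.concatenate([Xs.reshape(-1,3),Xd.reshape(-1,3)]); A=A[~np.isnan(A[:,0])]
def box(lo,hi): return A[np.all((A>lo)&(A<hi),axis=1)]
def rect(P): 
    return cv2.minAreaRect((P[:,:2]*1000).astype(np.float32))
for nm,lo,hi in (("charger",(.55,-.02,.05),(.75,.40,.06)),("board",(.55,-.4,.0065),(.75,.0,.012)),("mixer",(.3,-.70,.045),(.7,-.28,.056)),("pbox",(.3,.3,.045),(.6,.54,.055)),
 ("mA",(.45,-.2,.03),(.57,-.0,.06)),("mB",(.38,-.05,.03),(.46,.13,.06)),("mC",(.46,.08,.03),(.54,.26,.06))):
    P=box(lo,hi); r=rect(P); print(nm,len(P),r)
    if nm[0]=='m' and nm!='mixer':
        q=P[:,:2]; c=q.mean(0); u=np.linalg.svd(q-c)[2][0]; s=(q-c)@u; print('  c',c,'ang',np.degrees(np.arctan2(u[1],u[0])),'ext',np.percentile(s,[0,1,99,100]), 'mid',c+u*(s.min()+s.max())/2,u)
        for a in np.arange(s.min(),s.max(),.01):
            k=(s>=a)&(s<a+.01); 
            if k.sum()>3: print('   ',round(a,3),'zmax',P[k,2].max().round(4),'w',np.ptp((q-c)[k]@np.array([-u[1],u[0]])).round(4))
P=box((.4,-.45,.085),(.6,-.35,.12)); print('fader',P.min(0),P.max(0),np.percentile(P,[5,95],axis=0),rect(P))
P=box((.3,.3,.115),(.6,.54,.16)); 
f=lambda v:np.linalg.norm(P-v[:3],axis=1)-.013
from scipy.optimize import least_squares
print('ball',P.min(0),P.max(0),least_squares(f,P.mean(0)-[0,0,.01],loss='soft_l1',f_scale=.002).x)
E
```

```text
charger 5509 ((648.8082275390625, 203.1541748046875), (393.78778076171875, 106.79044342041016), 89.24170684814453)
board 6533 ((657.3865966796875, -206.77296447753906), (393.18817138671875, 194.91836547851562), 86.6106948852539)
mixer 5554 ((505.5782775878906, -515.1531982421875), (345.0337219238281, 316.1358642578125), 70.96690368652344)
pbox 3901 ((480.60357666015625, 409.464111328125), (238.5842742919922, 218.62855529785156), 0.13606120645999908)
mA 1067 ((512.3056640625, -101.86631774902344), (51.148475646972656, 147.7566375732422), 2.1527583599090576)
  c [ 0.51418904 -0.09429151] ang -87.38791100724353 ext [-0.0665364  -0.06560855  0.07833202  0.08144477] mid [ 0.51452875 -0.10173795] [ 0.04557376 -0.99896098]
    -0.067 zmax 0.053 w 0.0511
    -0.057 zmax 0.0528 w 0.0511
    -0.047 zmax 0.0533 w 0.05
    -0.037 zmax 0.046 w 0.0398
    -0.027 zmax 0.0481 w 0.0385
    -0.017 zmax 0.0453 w 0.0379
    -0.007 zmax 0.0469 w 0.0382
    0.003 zmax 0.0444 w 0.0379
    0.013 zmax 0.0489 w 0.0396
    0.023 zmax 0.0442 w 0.0375
    0.033 zmax 0.0465 w 0.0381
    0.043 zmax 0.0455 w 0.0395
[... 1263 characters left out ...]
zmax 0.0467 w 0.0375
    -0.024 zmax 0.0473 w 0.0393
    -0.014 zmax 0.0465 w 0.0379
    -0.004 zmax 0.0439 w 0.0387
    0.006 zmax 0.0438 w 0.0345
    0.016 zmax 0.0445 w 0.0392
    0.026 zmax 0.0452 w 0.0356
    0.036 zmax 0.044 w 0.038
    0.046 zmax 0.0497 w 0.0435
    0.056 zmax 0.0464 w 0.0417
    0.066 zmax 0.0451 w 0.0358
fader [ 0.48378776 -0.41526332  0.08515436] [ 0.50876153 -0.38133715  0.1099231 ] [[ 0.48539649 -0.40847659  0.08603559]
 [ 0.50667918 -0.38471876  0.10709499]] ((496.0250244140625, -398.6127624511719), (33.9189453125, 24.492992401123047), 87.99137878417969)
ball [0.38400164 0.39575705 0.11501084] [0.41863504 0.42115336 0.14963366] [0.39739961 0.40854025 0.13304776]
```

View pics/c1.png

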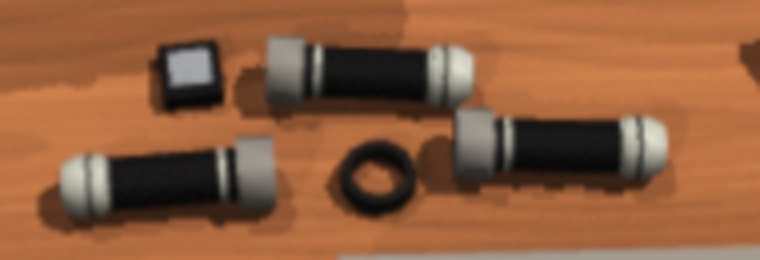

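View pics/c2.png

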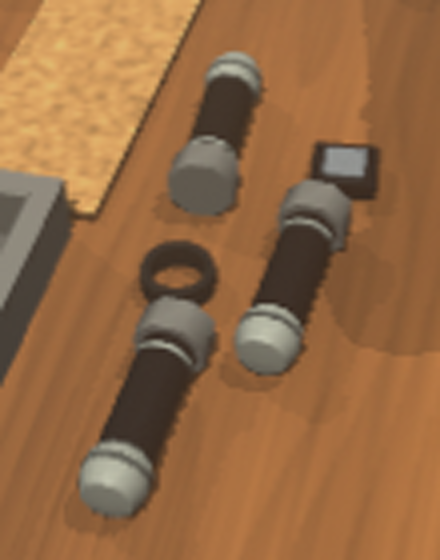

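View pics/c3.png

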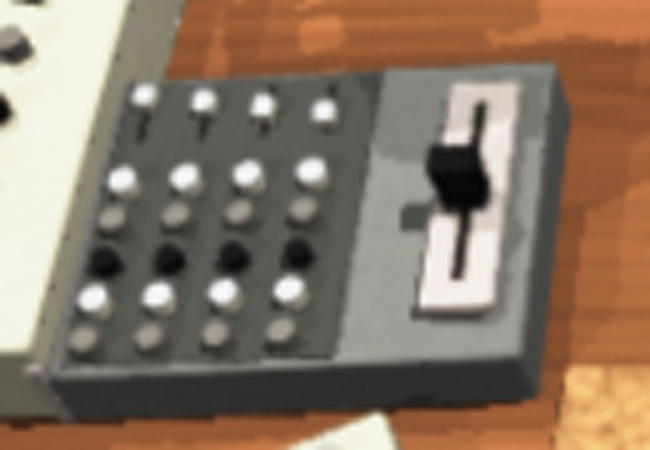

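```bash
cat >> h.py <<'E'
import json,sys
def log():
    st=sensors.observe()
    open('log.jsonl','a').write(json.dumps([st['clock'],list(st['joints']),list(st['position']),list(st['ee_rot'])])+'\n'); return st
def Rdown(xdir):  # tool down with tool x along world heading angle (deg)
    a=np.radians(xdir); x=np.array([np.cos(a),np.sin(a),0]); z=np.array([0,0,-1.]); return np.stack([x,np.cross(z,x),z],1)
def goal(P,Rt=None):
    st=log(); R0=R.from_rotvec(st['ee_rot']).as_matrix(); d=R0.T@(np.asarray(P)-st['position'])*100
    w=np.zeros(3) if Rt is None else np.degrees(R.from_matrix(R0.T@Rt).as_rotvec())
    print('d',d.round(2),'w',w.round(2))
def show():
    st=log(); R0=R.from_rotvec(st['ee_rot']).as_matrix()
    print('t',round(st['clock'],2),'pos',st['position'].round(4),'x',R0[:,0].round(3),'z',R0[:,2].round(3),'q',st['joints'].round(2),'F',st['force'].round(2),'w',round(st['width'],3))
E
python3 -c "
from h import *
show(); goal((.545,-.397,.2),Rdown(0)); goal((.545,-.397,.2))
X=np.load('pics/X_scene.npy')
for u,v in((176,200),(176,203),(172,236),(172,240)): print(X[v,u].round(3))"
```

```text
t 1.35 pos [ 0.2    -0.5922  0.2407] x [0.947 0.32  0.   ] z [ 0. -0. -1.] q [ 1.14  0.43  0.02  1.57 -0.01  1.13 -0.08] F [-0.41  0.39  0.52] w 1.004
d [38.93 -7.45  4.07] w [ 0.   -0.   18.66]
d [38.93 -7.45  4.07] w [0. 0. 0.]
[ 0.426 -0.4    0.062]
[ 0.44  -0.397  0.067]
[ 0.549 -0.394  0.066]
[ 0.563 -0.391  0.068]
```

```bash
python3 -m handwheel '[{"tx":13,"ty":-2.5,"tz":0,"wz":6,"claw":0},{"tx":26,"ty":-5,"tz":0,"wz":12,"claw":0},{"tx":38.9,"ty":-7.5,"tz":2,"wz":18.7,"claw":0},{"tx":38.9,"ty":-7.5,"tz":4,"wz":18.7,"claw":0},{"tx":38.9,"ty":-7.5,"tz":4,"wz":18.7,"claw":0},{"tx":38.9,"ty":-7.5,"tz":4,"wz":18.7,"claw":0},{"tx":38.9,"ty":-7.5,"tz":4,"wz":18.7,"claw":0},{"tx":38.9,"ty":-7.5,"tz":4,"wz":18.7,"claw":0},{"tx":38.9,"ty":-7.5,"tz":4,"wz":18.7,"claw":0},{"tx":38.9,"ty":-7.5,"tz":4,"wz":18.7,"claw":0},{"tx":38.9,"ty":-7.5,"tz":4,"wz":18.7,"claw":0},{"tx":38.9,"ty":-7.5,"tz":4,"wz":18.7,"claw":0}]' 20; python3 -c "
from h import *
show(); goal((.545,-.397,.094),Rdown(0)); 
p,d=vision.get_image('scene'); cv2.imwrite('pics/b1.png',cv2.resize(p[120:280,60:260],None,fx=4,fy=3.7))
p,d=vision.get_image('wrist'); cv2.imwrite('pics/b2.png',p)"
```

```text
t 1.35 pos [ 0.2    -0.5922  0.2407] x [0.947 0.32  0.   ] z [ 0. -0. -1.] q [ 1.14  0.43  0.02  1.57 -0.01  1.13 -0.08] F [-0.41  0.39  0.52] w 1.004
d [38.93 -7.45 14.67] w [ 0.   -0.   18.66]invalid input
```

View pics/b1.png

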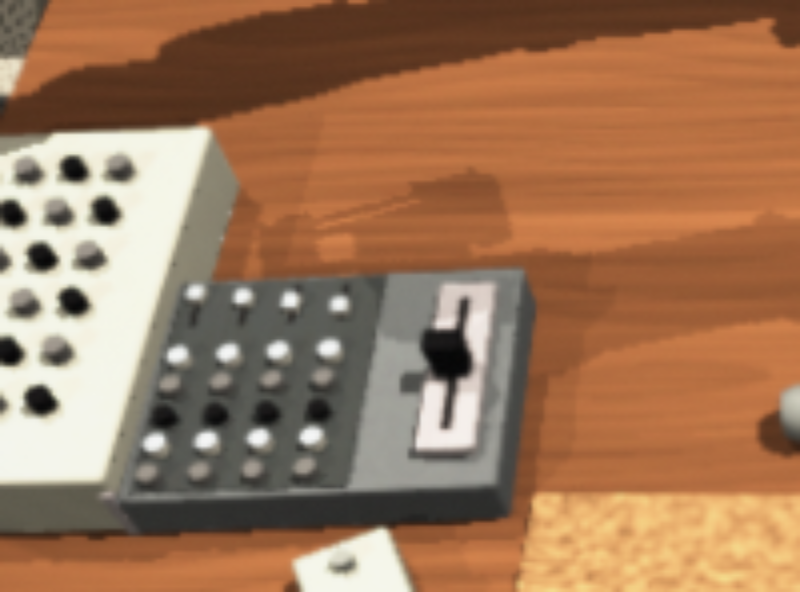

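View pics/b2.png

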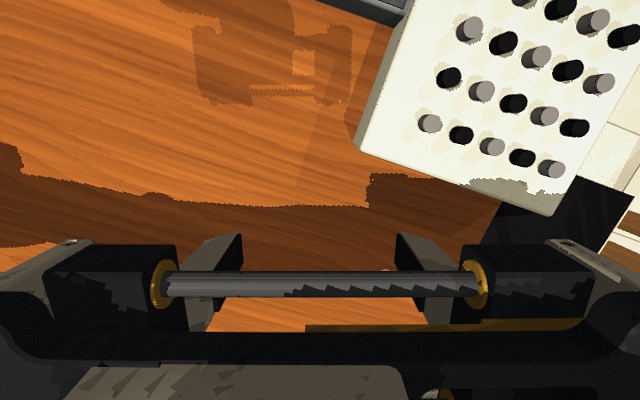

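The move was refused as "invalid input". I'll try a minimal form to find out why.

```bash
python3 -m handwheel '[{"tx":13,"ty":-2.5,"tz":0,"wx":0,"wy":0,"wz":6,"claw":0.0}]' 20 ; python3 -m handwheel --help | head -20; python3 -c "
from h import *
show()"
```

```text
clock: 1.53
position: [0.2268, -0.5763, 0.2408]
ee_rot: [3.121, 0.332, -0.009]
force: [-0.3, -0.7, -0.9]
width: 0.968
t 1.53 pos [ 0.2268 -0.5763  0.2408] x [ 0.978  0.211 -0.006] z [-0.006 -0.003 -1.   ] q [ 1.07  0.42  0.05  1.59 -0.01  1.13 -0.24] F [-0.35 -0.66 -0.91] w 0.968invalid input: not JSON, or not a number
```

```bash
python3 -c "
from h import *
show(); goal((.545,-.397,.2),Rdown(0))"; python3 -m handwheel '[{"tx":0,"ty":0,"tz":0,"wx":0,"wy":0,"wz":0,"claw":0}]';python3 -c "
from h import *
show(); goal((.545,-.397,.2),Rdown(0))"
```

```text
t 1.53 pos [ 0.2268 -0.5763  0.2408] x [ 0.978  0.211 -0.006] z [-0.006 -0.003 -1.   ] q [ 1.07  0.42  0.05  1.59 -0.01  1.13 -0.24] F [-0.35 -0.66 -0.91] w 0.968
d [ 34.91 -10.84   3.84] w [ 0.15  0.33 12.16]
clock: 1.62
position: [0.2433, -0.5681, 0.2407]
ee_rot: [-3.121, -0.342, -0.007]
force: [2.4, 1.1, -0.8]
width: 0.901
t 1.62 pos [ 0.2433 -0.5681  0.2407] x [0.976 0.217 0.005] z [ 0.004  0.002 -1.   ] q [ 1.06  0.42  0.03  1.59 -0.02  1.13 -0.25] F [ 2.36  1.15 -0.76] w 0.901
d [ 33.14 -10.16   4.24] w [-0.1  -0.27 12.52]
```

```bash
python3 -m handwheel '[{"tx":4,"ty":-1.2,"tz":0,"wx":0,"wy":0,"wz":4,"claw":0},{"tx":8,"ty":-2.4,"tz":0,"wx":0,"wy":0,"wz":8,"claw":0},{"tx":12,"ty":-3.6,"tz":0,"wx":0,"wy":0,"wz":12.5,"claw":0},{"tx":16,"ty":-4.8,"tz":0,"wx":0,"wy":0,"wz":12.5,"claw":0},{"tx":20,"ty":-6,"tz":0,"wx":0,"wy":0,"wz":12.5,"claw":0},{"tx":24,"ty":-7.2,"tz":1,"wx":0,"wy":0,"wz":12.5,"claw":0},{"tx":28,"ty":-8.4,"tz":2,"wx":0,"wy":0,"wz":12.5,"claw":0},{"tx":31,"ty":-9.5,"tz":3,"wx":0,"wy":0,"wz":12.5,"claw":0},{"tx":33.1,"ty":-10.2,"tz":4.2,"wx":0,"wy":0,"wz":12.5,"claw":0},{"tx":33.1,"ty":-10.2,"tz":4.2,"wx":0,"wy":0,"wz":12.5,"claw":0},{"tx":33.1,"ty":-10.2,"tz":4.2,"wx":0,"wy":0,"wz":12.5,"claw":0},{"tx":33.1,"ty":-10.2,"tz":4.2,"wx":0,"wy":0,"wz":12.5,"claw":0}]'; python3 -c "
from h import *
show(); goal((.545,-.397,.094),Rdown(0)); 
p,d=vision.get_image('side'); cv2.imwrite('pics/b3.png',p)
p,d=vision.get_image('wrist'); cv2.imwrite('pics/b4.png',p)"
```

```text
clock: 2.62
position: [0.5362, -0.4004, 0.1988]
ee_rot: [3.141, 0.004, -0.001]
force: [-0.4, -0.8, 0.3]
width: 0.036
t 2.62 pos [ 0.5362 -0.4004  0.1988] x [ 1.     0.003 -0.001] z [-0.001 -0.001 -1.   ] q [ 0.55  0.54  0.02  1.51 -0.01  1.1  -1.  ] F [-0.36 -0.76  0.32] w 0.036
d [ 0.89 -0.34 10.48] w [0.04 0.04 0.14]
```

View pics/b3.png

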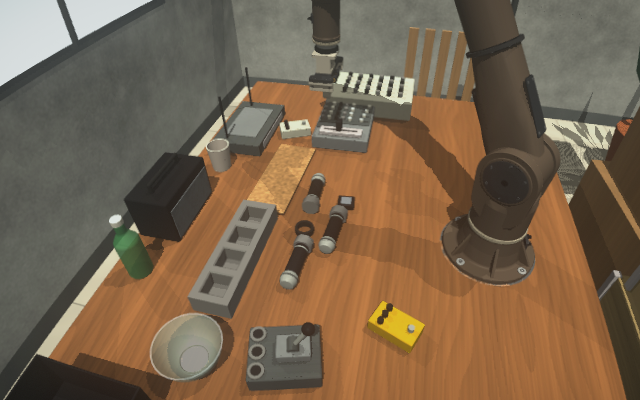

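View pics/b4.png

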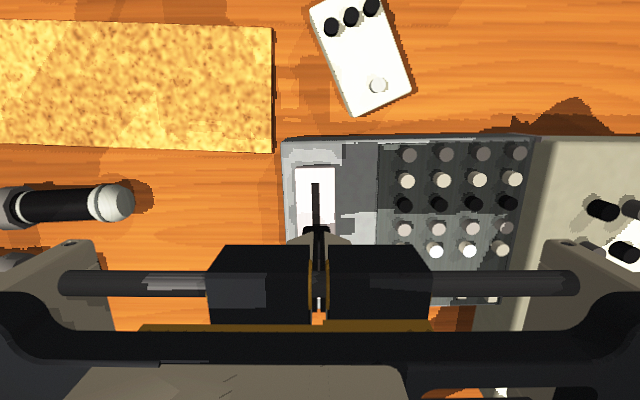

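The wrist view shows the fingers aligned with the fader slot at about (315,220), and the grip is hidden below them. I'll move slightly further out, then go down.

```bash
python3 -m handwheel '[{"tx":1,"ty":-0.3,"tz":0,"wx":0,"wy":0,"wz":0,"claw":0},{"tx":1,"ty":-0.3,"tz":2.5,"wx":0,"wy":0,"wz":0,"claw":0},{"tx":1,"ty":-0.3,"tz":5,"wx":0,"wy":0,"wz":0,"claw":0},{"tx":1,"ty":-0.3,"tz":5,"wx":0,"wy":0,"wz":0,"claw":0},{"tx":1,"ty":-0.3,"tz":5,"wx":0,"wy":0,"wz":0,"claw":0}]'; python3 -c "
from h import *
show(); goal((.545,-.397,.094),Rdown(0)); 
"
```

```text
clock: 3.13
position: [0.5462, -0.3964, 0.1482]
ee_rot: [-3.14, -0.003, 0.003]
force: [0.3, 0.0, 1.0]
width: 0.004
t 3.13 pos [ 0.5462 -0.3964  0.1482] x [ 1.     0.002 -0.002] z [-0.002  0.001 -1.   ] q [ 0.54  0.59  0.01  1.54 -0.01  1.01 -1.01] F [0.35 0.05 1.04] w 0.004
d [-0.1   0.07  5.42] w [-0.07  0.12  0.12]
```

```bash
python3 -m handwheel '[{"tx":0,"ty":0,"tz":2.5,"wx":0,"wy":0,"wz":0,"claw":0},{"tx":0,"ty":0,"tz":5.3,"wx":0,"wy":0,"wz":0,"claw":0},{"tx":0,"ty":0,"tz":5.3,"wx":0,"wy":0,"wz":0,"claw":0},{"tx":0,"ty":0,"tz":5.3,"wx":0,"wy":0,"wz":0,"claw":0}]'; python3 -m handwheel '[{"tx":-1,"ty":0,"tz":0,"wx":0,"wy":0,"wz":0,"claw":0},{"tx":-2,"ty":0.1,"tz":0,"wx":0,"wy":0,"wz":0,"claw":0},{"tx":-3,"ty":0.2,"tz":0,"wx":0,"wy":0,"wz":0,"claw":0},{"tx":-4,"ty":0.3,"tz":0,"wx":0,"wy":0,"wz":0,"claw":0},{"tx":-4,"ty":0.3,"tz":0,"wx":0,"wy":0,"wz":0,"claw":0},{"tx":-4,"ty":0.3,"tz":0,"wx":0,"wy":0,"wz":0,"claw":0}]'; python3 -c "
from h import *
show()
p,d=vision.get_image('scene'); cv2.imwrite('pics/b5.png',cv2.resize(p[120:280,60:260],None,fx=4,fy=3.7))"
```

```text
clock: 3.47
position: [0.5467, -0.3966, 0.0964]
ee_rot: [-3.141, -0.004, 0.001]
force: [0.7, -0.4, 0.8]
width: 0.004
clock: 3.97
position: [0.506, -0.4003, 0.0965]
ee_rot: [3.141, 0.002, 0.0]
force: [0.6, -0.0, -0.5]
width: 0.007
t 3.97 pos [ 0.506  -0.4003  0.0965] x [1.    0.001 0.   ] z [ 0.    -0.001 -1.   ] q [ 0.58  0.61  0.    1.67 -0.    0.86 -0.98] F [ 0.55 -0.01 -0.53] w 0.007
```

View pics/b5.png

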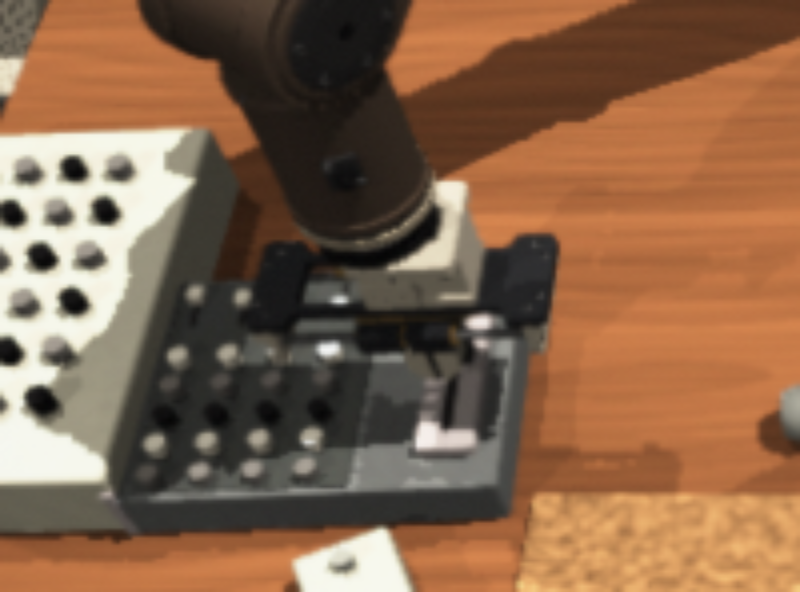

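Still pushing freely. I'll carry on in slower steps.

```bash
python3 -m handwheel '[{"tx":-1,"ty":0,"tz":0,"wx":0,"wy":0,"wz":0,"claw":0},{"tx":-2,"ty":0.1,"tz":0,"wx":0,"wy":0,"wz":0,"claw":0},{"tx":-3,"ty":0.1,"tz":0,"wx":0,"wy":0,"wz":0,"claw":0},{"tx":-3,"ty":0.1,"tz":0,"wx":0,"wy":0,"wz":0,"claw":0},{"tx":-3,"ty":0.1,"tz":0,"wx":0,"wy":0,"wz":0,"claw":0}]'; python3 -m handwheel '[{"tx":-0.5,"ty":0,"tz":0,"wx":0,"wy":0,"wz":0,"claw":0},{"tx":-1,"ty":0,"tz":0,"wx":0,"wy":0,"wz":0,"claw":0},{"tx":-1,"ty":0,"tz":0,"wx":0,"wy":0,"wz":0,"claw":0},{"tx":-1,"ty":0,"tz":0,"wx":0,"wy":0,"wz":0,"claw":0}]';python3 -m handwheel '[{"tx":-0.5,"ty":0,"tz":0,"wx":0,"wy":0,"wz":0,"claw":0},{"tx":-0.5,"ty":0,"tz":0,"wx":0,"wy":0,"wz":0,"claw":0},{"tx":-0.5,"ty":0,"tz":0,"wx":0,"wy":0,"wz":0,"claw":0}]'
```

```text
clock: 4.43
position: [0.4755, -0.4011, 0.0957]
ee_rot: [-3.142, -0.002, 0.002]
force: [-0.4, -0.2, -0.4]
width: 0.006
clock: 4.77
position: [0.4664, -0.4008, 0.0957]
ee_rot: [-3.141, -0.004, 0.001]
force: [-0.2, -0.1, 0.0]
width: 0.009
clock: 5.02
position: [0.4615, -0.4007, 0.0957]
ee_rot: [-3.141, -0.004, 0.001]
force: [-0.3, -0.6, -0.0]
width: 0.001
```

```bash
for i in 1; do python3 -m handwheel '[{"tx":-0.5,"ty":0,"tz":0,"wx":0,"wy":0,"wz":0,"claw":0},{"tx":-0.5,"ty":0,"tz":0,"wx":0,"wy":0,"wz":0,"claw":0},{"tx":-0.5,"ty":0,"tz":0,"wx":0,"wy":0,"wz":0,"claw":0}]'; done; python3 -c "
from h import *
p,X=cloud('side'); cv2.imwrite('pics/b6.png',cv2.resize(p[60:180,270:430],None,fx=5,fy=5))
p,d=vision.get_image('wrist'); cv2.imwrite('pics/b7.png',p)"
```

```text
clock: 5.27
position: [0.4583, -0.4006, 0.096]
ee_rot: [3.141, 0.006, 0.004]
force: [5.5, -1.2, -3.0]
width: 0.004
```

View pics/b6.png

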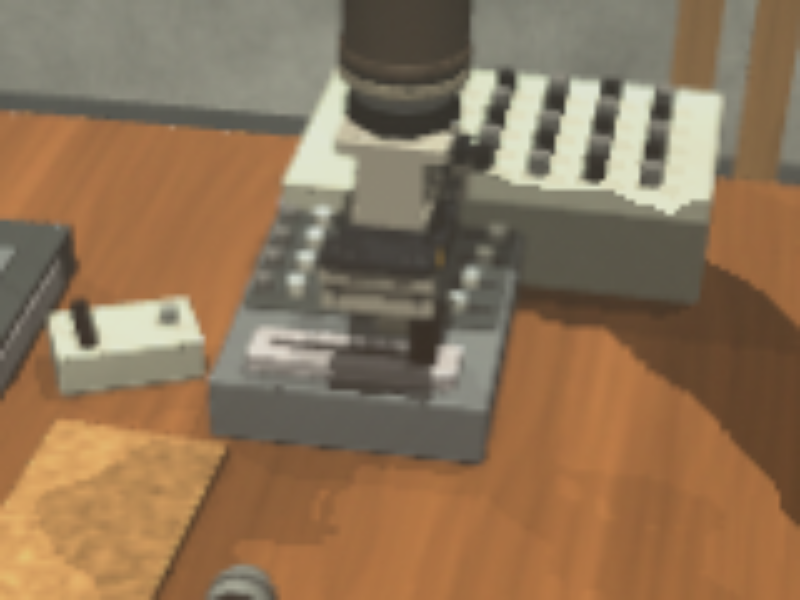

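View pics/b7.png

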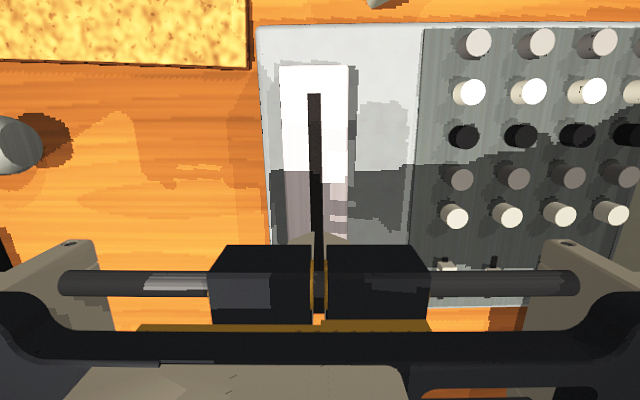

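The side view shows the grip at (422,340), at the robot end of the slot, and the force has risen. One more small push to confirm the stop.

```bash
python3 -m handwheel '[{"tx":-0.4,"ty":0,"tz":0,"wx":0,"wy":0,"wz":0,"claw":0},{"tx":-0.4,"ty":0,"tz":0,"wx":0,"wy":0,"wz":0,"claw":0},{"tx":-0.4,"ty":0,"tz":0,"wx":0,"wy":0,"wz":0,"claw":0}]'; python3 -m handwheel '[{"tx":1,"ty":0,"tz":0,"wx":0,"wy":0,"wz":0,"claw":0},{"tx":2.5,"ty":0,"tz":0,"wx":0,"wy":0,"wz":0,"claw":0},{"tx":2.5,"ty":0,"tz":-4,"wx":0,"wy":0,"wz":0,"claw":0},{"tx":2.5,"ty":0,"tz":-8,"wx":0,"wy":0,"wz":0,"claw":0.5},{"tx":2.5,"ty":0,"tz":-14,"wx":0,"wy":0,"wz":0,"claw":1},{"tx":2.5,"ty":0,"tz":-14,"wx":0,"wy":0,"wz":0,"claw":1},{"tx":2.5,"ty":0,"tz":-14,"wx":0,"wy":0,"wz":0,"claw":1}]';  python3 -c "
from h import *
show()
p,X=cloud('side'); cv2.imwrite('pics/b8.png',cv2.resize(p[60:180,270:430],None,fx=5,fy=5))
p,X=cloud('scene')
A=X.reshape(-1,3);A=A[~np.isnan(A[:,0])]; P=A[np.all((A>(.4,-.45,.08))&(A<(.6,-.35,.12)),axis=1)]
print(len(P),P.min(0),P.max(0))"
```

```text
clock: 5.62
position: [0.4578, -0.4005, 0.0963]
ee_rot: [3.139, 0.009, 0.013]
force: [15.3, -2.6, -9.2]
width: 0.003
clock: 6.2
position: [0.4795, -0.4024, 0.2414]
ee_rot: [3.136, 0.004, 0.01]
force: [0.2, -0.0, 0.7]
width: 0.244
t 6.2 pos [ 0.4795 -0.4024  0.2414] x [1.    0.002 0.006] z [ 0.006 -0.005 -1.   ] q [ 0.6   0.43  0.01  1.58 -0.    1.13 -0.95] F [ 0.16 -0.01  0.68] w 0.244
104 [ 0.42799354 -0.41186129  0.08151291] [ 0.45162502 -0.38551216  0.10932413]
```

View pics/b8.png

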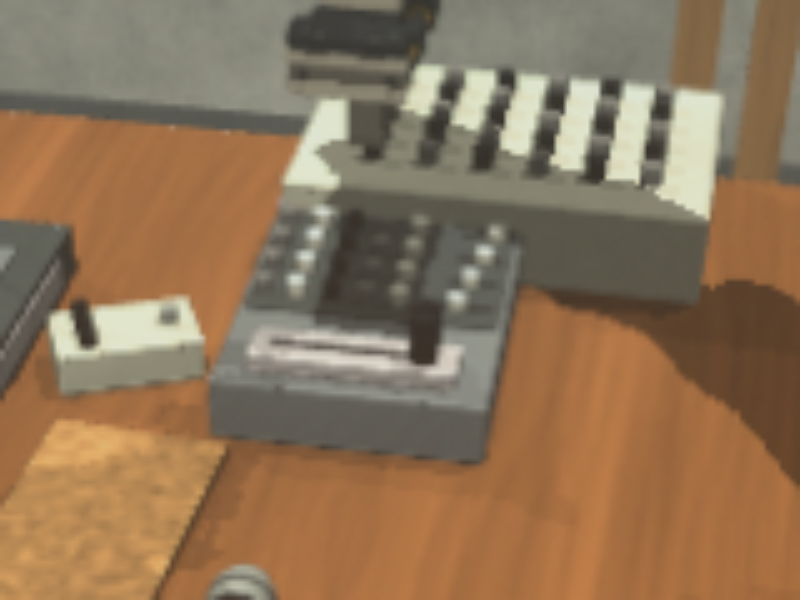

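The fader now sits at x≈0.44 against its stop: 15 N at the end with no further travel. Before handling the mics I want a rough arm model for reachability, fitted to the logged joint and pose pairs.

```bash
cat > kin.py <<'E'
import numpy as np, json
from scipy.spatial.transform import Rotation as R
from scipy.optimize import least_squares
def Tm(Rm=np.eye(3),t=(0,0,0)):
    T=np.eye(4);T[:3,:3]=Rm;T[:3,3]=t;return T
rot=lambda ax,a:Tm(R.from_euler(ax,a).as_matrix())
def fk(q,p,s):
    h,L1,L2,L3,e,e2,c,lat,c7,o2,o4,o6=p
    T=rot('z',-q[0]+c)@Tm(t=(0,lat,h))@rot('y',q[1]+o2)@rot('z',s[0]*q[2])@Tm(t=(e,0,L1))@rot('y',q[3]+o4)@Tm(t=(e2,0,L2))@rot('z',s[1]*q[4])@rot('y',q[5]+o6)@Tm(t=(0,0,L3))@rot('z',s[2]*q[6]+c7)
    return T
def data(): return [json.loads(l) for l in open('log.jsonl')]
def fit():
    D=data(); best=None
    p0=np.array([.3,.4,.4,.2,0,0,0,0,np.pi/2,0,0,0])
    for s in [(a,b,c) for a in(1,-1) for b in(1,-1) for c in (1,-1)]:
        def f(p):
            r=[]
            for _,q,x,o in D:
                T=fk(q,p,s); r+=list((T[:3,3]-x)*100); r+=list(R.from_matrix(T[:3,:3].T@R.from_rotvec(o).as_matrix()).as_rotvec()*30)
            r+=list((p-p0)*np.array([.3,.3,.3,.3,3,3,3,3,.0,5,5,5])*.3)
            return np.array(r)
        for c7 in (np.pi/2,-np.pi/2):
            q0=p0.copy();q0[8]=c7
            o=least_squares(f,q0)
            if best is None or o.cost<best[0]: best=(o.cost,o.x,s)
            print(s,round(c7,1),round(o.cost,3))
    np.savez('kin.npz',p=best[1],s=best[2]); print(best)
if __name__=='__main__': fit()
E
wc -l log.jsonl; python3 kin.py
```

```text
16 log.jsonl
(1, 1, 1) 1.6 4577.016
(1, 1, 1) -1.6 4577.016
(1, 1, -1) 1.6 6.9
(1, 1, -1) -1.6 6.9
(1, -1, 1) 1.6 4580.01
(1, -1, 1) -1.6 4580.011
(1, -1, -1) 1.6 8.922
(1, -1, -1) -1.6 8.922
(-1, 1, 1) 1.6 4585.536
(-1, 1, 1) -1.6 4585.536
(-1, 1, -1) 1.6 1.45
(-1, 1, -1) -1.6 1.45
(-1, -1, 1) 1.6 4607.511
(-1, -1, 1) -1.6 4607.511
(-1, -1, -1) 1.6 0.003
(-1, -1, -1) -1.6 0.003
(np.float64(0.0032604772705415383), array([ 2.81503338e-01,  5.59928600e-01,  4.27442793e-01,  3.67842800e-01,
       -6.87204400e-04,  1.19951320e-04, -1.80429047e-03, -5.22192172e-02,
       -4.71420806e+00, -5.88657140e-04,  1.44430125e-03, -8.37844833e-04]), (-1, -1, -1))
```

The model fits almost exactly: a spherical-wrist 7-DOF arm with links .56, .43 and .37 m. Now I'll search for feasible grasp and upright-placing poses.

```bash
cat > plan.py <<'E'
from kin import *
K=np.load('kin.npz'); P_,S_=K['p'],K['s']
LO=np.array([-2.62,-.44,-1.27,.08,-1.32,.12,-2.74])+.04; HI=np.array([2.62,2.09,1.32,2.57,4.46,2,2.74])-.04
def FK(q): return fk(q,P_,S_)
def ik(T,q0,wreg=.02):
    def f(q):
        A=FK(q); return np.r_[(A[:3,3]-T[:3,3])*10,R.from_matrix(A[:3,:3].T@T[:3,:3]).as_rotvec()*3,(q-q0)*wreg]
    o=least_squares(f,np.clip(q0,LO+.001,HI-.001),bounds=(LO,HI)); return o.x,np.linalg.norm(o.fun[:6])
Z=np.array([0,0,1.])
def frame(z,x,c):  # TCP pose with grasp point c
    y=np.cross(z,x); return Tm(np.stack([x,y,z],1),np.asarray(c)+.005*z)
def grasp(h,t,v,c):
    h=np.r_[h,0]/np.linalg.norm(h); z=-np.cos(t)*Z-np.sin(t)*h; x=np.cos(t)*h-np.sin(t)*Z; return frame(z,x*v,c)
def upright(psi,t,v,c):
    f=np.array([np.cos(psi),np.sin(psi),0]); z=np.cos(t)*f-np.sin(t)*Z; x=np.cos(t)*Z+np.sin(t)*f; return frame(z,x*v,c)
def path(q,T0,T1,n=20,verbose=False):
    rv=R.from_matrix(T0[:3,:3].T@T1[:3,:3]).as_rotvec(); worst=0;mj=0
    for k in range(1,n+1):
        T=Tm(T0[:3,:3]@R.from_rotvec(rv*k/n).as_matrix(),T0[:3,3]+(T1[:3,3]-T0[:3,3])*k/n)
        q2,e=ik(T,q,.05); worst=max(worst,e); mj=max(mj,abs(q2-q).max()); q=q2
    return q,worst,mj
E
cat > s1.py <<'E'
from plan import *
qn=np.array(data()[-1][1]); t=np.radians(25)
for nm,c,h in (("A",(.5145,-.102),(.0456,-.999)),("B",(.4277,.042),(.058,.998)),("C",(.495,.173),(.047,.999))):
    c=np.array(c);h=np.array(h)/np.linalg.norm(h)
    g=np.r_[c+h*.022,.023]
    for v in (1,-1):
        T=grasp(h,t,v,g+[0,0,.15]); q,e=ik(T,qn); q,e=ik(T,q,.005)
        print(nm,v,'grasp',q.round(2),round(e,3))
        if e>.02: continue
        ph=np.arctan2(h[1],h[0])
        for name,tgt in (('hole1',(.65,.14,.115)),('board',(.645,-.18,.115))):
          for psi in np.radians([-120,-90,-60,-30,0,30,60,90,120]):
            Tu=upright(psi,t,v,np.array(tgt)+[0,0,.12])
            # yaw first
            Ty=grasp((np.cos(psi),np.sin(psi)),t,v,np.array([.5,tgt[1],.25]))
            q1,w1,m1=path(q,T,Ty); q2,w2,m2=path(q1,Ty,Tu); q3,w3,m3=path(q2,Tu,upright(psi,t,v,tgt),6)
            if max(w1,w2,w3)<.03: print('   ',name,np.degrees(psi).round(),'w',round(w1,3),round(w2,3),round(w3,3),'m',m1.round(2),m2.round(2),q3.round(2),'marg',np.minimum(q3-LO,HI-q3).min().round(2))
E
time python3 s1.py
```

```text
A 1 grasp [ 0.27  0.48  0.17  1.8  -0.51  1.14 -2.38] 0.0
    hole1 60.0 w 0.0 0.002 0.005 m 0.06 0.27 [ 0.9   1.17 -1.1   2.01 -1.19  0.16  1.03] marg 0.0
    hole1 90.0 w 0.0 0.0 0.0 m 0.08 0.08 [ 0.73  1.17 -0.93  1.58 -0.38  0.88  0.41] marg 0.3
    board 60.0 w 0.0 0.0 0.0 m 0.09 0.07 [ 1.13  1.07 -0.74  1.61 -0.64  0.9   0.6 ] marg 0.49
    board 90.0 w 0.0 0.0 0.0 m 0.12 0.1 [ 0.88  1.18 -0.62  1.14 -0.41  1.51  0.59] marg 0.45
A -1 grasp [ 0.85  0.6  -0.67  1.72 -0.06  1.06  0.33] 0.0
    hole1 -90.0 w 0.0 0.0 0.0 m 0.03 0.09 [-0.6   1.07 -0.18  1.25  0.89  1.79 -1.03] marg 0.17
    hole1 -60.0 w 0.0 0.0 0.0 m 0.02 0.07 [-0.62  0.91 -0.28  1.72  1.24  1.5  -1.11] marg 0.46
    hole1 -30.0 w 0.0 0.0 0.0 m 0.03 0.12 [-0.49  0.82 -0.43  2.13  1.77  1.38 -1.26] marg 0.4
    hole1 0.0 w 0.0 0.002 0.0 m 0.04 0.26 [-0.03  0.88 -0.7   2.41  2.49  1.44 -1.13] marg 0.12
    hole1 30.0 w 0.0 0.008 0.0 m 0.05 0.62 [ 0.69  1.11 -1.08  2.35  3.07  0.87 -0.52] marg 0.15
    board -120.0 w 0.0 0.0 0.0 m 0.02 0.1 [-0.15  1.08 -0.08  1.2   0.82  1.78 -0.99] marg 0.18
    board -90.0 w 0.0 0.0 
[... 893 characters left out ...]
44
B -1 grasp [-1.21  0.69  1.28  2.11 -0.49  0.95 -2.7 ] 0.942
C 1 grasp [-0.45  0.56 -0.36  1.69  0.49  1.3  -1.06] 0.0
    hole1 60.0 w 0.0 0.001 0.005 m 0.01 0.12 [ 0.9   1.17 -1.1   2.01 -1.19  0.16  1.03] marg 0.0
    hole1 90.0 w 0.0 0.0 0.0 m 0.01 0.08 [ 0.68  1.11 -0.83  1.58 -0.51  0.91  0.52] marg 0.4
    hole1 120.0 w 0.0 0.0 0.0 m 0.03 0.1 [ 0.42  1.22 -0.72  1.11 -0.31  1.53  0.54] marg 0.43
    board 60.0 w 0.0 0.0 0.0 m 0.03 0.08 [ 1.06  1.01 -0.61  1.62 -0.78  0.96  0.71] marg 0.5
    board 90.0 w 0.0 0.0 0.0 m 0.04 0.1 [ 0.83  1.15 -0.49  1.15 -0.51  1.54  0.65] marg 0.42
C -1 grasp [-1.27  0.82  1.28  1.9  -0.63  1.13 -2.7 ] 1.145
real	2m35.582s
user	2m21.713s
sys	0m0.223s
```

```bash
cat >> h.py <<'E'
sys.path.insert(0,'.')
def goalT(T):
    st=log(); R0=R.from_rotvec(st['ee_rot']).as_matrix(); d=R0.T@(T[:3,3]-st['position'])*100
    w=np.degrees(R.from_matrix(R0.T@T[:3,:3]).as_rotvec()); print('d',d.round(2),'w',w.round(2),'|d|',np.linalg.norm(d).round(1),'|w|',np.linalg.norm(w).round(1))
E
cat > mics.py <<'E'
from h import *
def mics(n='scene'):
    p,X=cloud(n); out=[]
    for o in nets.cut_out('mic_1',n):
        if o['score']<.3: continue
        P=X[o['region']]; P=P[~np.isnan(P[:,0])]; P=P[P[:,2]>.012]
        q=P[:,:2]; c=np.median(q,0); u=np.linalg.svd(q-q.mean(0))[2][0]; u*=np.sign(u[1]); s=(q-c)@u
        print(n,round(o['score'],2),'uv',o['uv'],'med',np.median(P,0).round(3),'mid',(c+u*(np.percentile(s,2)+np.percentile(s,98))/2).round(4),'u',u.round(3),'len',np.ptp(np.percentile(s,[1,99])).round(3))
if __name__=='__main__': mics(); mics('side')
E
python3 mics.py; python3 -c "
from h import *; from plan import *
t=np.radians(18); T=grasp((.047,.999),t,1,np.array([.495+.001,.173+.022,.18])); 
q,e=ik(T,np.array(data()[-1][1])); print(q,e); show(); goalT(T)"
```

```text
scene 0.67 uv [329.9, 232.1] med [0.512 0.045 0.018] mid [0.5092 0.0453] u [-0.975  0.22 ] len 0.051
scene 0.63 uv [333.0, 204.9] med [0.438 0.037 0.038] mid [0.4379 0.0403] u [0.058 0.998] len 0.146
scene 0.55 uv [379.4, 223.0] med [0.505 0.167 0.038] mid [0.5048 0.1689] u [0.054 0.999] len 0.144
scene 0.55 uv [283.0, 231.6] med [ 0.523 -0.101  0.038] mid [ 0.5227 -0.102 ] u [-0.036  0.999] len 0.145
scene 0.43 uv [461.6, 202.3] med [0.462 0.409 0.051] mid [0.4608 0.4082] u [0.861 0.508] len 0.16
side 0.92 uv [314.9, 192.5] med [ 0.507 -0.073  0.039] mid [ 0.5074 -0.0969] u [-0.018  1.   ] len 0.142
side 0.74 uv [332.4, 228.8] med [0.422 0.048 0.04 ] mid [0.4218 0.0444] u [0.086 0.996] len 0.148
side 0.36 uv [348.1, 200.3] med [ 0.407 -0.085  0.019] mid [ 0.4078 -0.0853] u [-0.797  0.604] len 0.053
[-0.36036121  0.50375933 -0.39926446  1.72939805  0.43981012  1.21067073
 -0.99583956] 0.0001574279021978584
t 6.5 pos [ 0.4771 -0.4002  0.2342] x [ 1.     0.003 -0.002] z [-0.002  0.002 -1.   ] q [ 0.6   0.44  0.01  1.58 -0.01  1.12 -0.95] F [-0.94  0.11 -0.84] w 0.506
d [  2.07 -59.35   5.98] w [-13.86 -14.34 -86.34] |d| 59.7 |w| 88.6
```

```bash
python3 -m handwheel '[{"tx":0.1,"ty":-4,"tz":0,"wx":-0.9,"wy":-0.9,"wz":-5.7,"claw":0.8},{"tx":0.3,"ty":-8,"tz":0,"wx":-1.8,"wy":-1.9,"wz":-11.4,"claw":0.8},{"tx":0.4,"ty":-12,"tz":0,"wx":-2.7,"wy":-2.8,"wz":-17,"claw":0.8},{"tx":0.6,"ty":-16,"tz":0,"wx":-3.7,"wy":-3.8,"wz":-23,"claw":0.8},{"tx":0.7,"ty":-20,"tz":0,"wx":-4.6,"wy":-4.7,"wz":-28.5,"claw":0.8},{"tx":0.8,"ty":-24,"tz":0,"wx":-5.5,"wy":-5.7,"wz":-34.5,"claw":0.8},{"tx":1,"ty":-28,"tz":0,"wx":-6.4,"wy":-6.6,"wz":-40,"claw":0.8},{"tx":1.1,"ty":-32,"tz":0,"wx":-7.4,"wy":-7.6,"wz":-46,"claw":0.8},{"tx":1.3,"ty":-36,"tz":0,"wx":-8.3,"wy":-8.6,"wz":-51.8,"claw":0.8},{"tx":1.4,"ty":-40,"tz":0,"wx":-9.2,"wy":-9.5,"wz":-57.5,"claw":0.8},{"tx":1.6,"ty":-44,"tz":0,"wx":-10.2,"wy":-10.5,"wz":-63.3,"claw":0.8},{"tx":1.7,"ty":-48,"tz":0,"wx":-11.1,"wy":-11.5,"wz":-69,"claw":0.8}]' 30; python3 -m handwheel '[{"tx":0,"ty":0,"tz":0,"wx":0,"wy":0,"wz":0,"claw":0.8},{"tx":0,"ty":0,"tz":0,"wx":0,"wy":0,"wz":0,"claw":0.8},{"tx":0,"ty":0,"tz":0,"wx":0,"wy":0,"wz":0,"claw":0.8}]'; python3 -c "
from h import *; from plan import *
t=np.radians(18); T=grasp((.047,.999),t,1,np.array([.495+.001,.173+.022,.18])); 
show(); goalT(T)"
```

```text
clock: 7.5
position: [0.4929, 0.081, 0.235]
ee_rot: [2.415, 1.687, -0.282]
force: [0.7, -0.8, 0.5]
width: 0.801
clock: 7.75
position: [0.4931, 0.0789, 0.2348]
ee_rot: [2.42, 1.681, -0.282]
force: [-0.4, -1.0, -0.1]
width: 0.796
t 7.75 pos [0.4931 0.0789 0.2348] x [ 0.342  0.904 -0.257] z [-0.052 -0.255 -0.965] q [-0.12  0.35 -0.39  1.78  0.35  1.23 -1.01] F [-0.35 -1.01 -0.05] w 0.796
d [11.98 -3.92  2.81] w [ -2.73  -2.7  -17.36] |d| 12.9 |w| 17.8
```

```bash
python3 -m handwheel '[{"tx":4,"ty":-1.3,"tz":0.5,"wx":-0.9,"wy":-0.9,"wz":-5.8,"claw":0.8},{"tx":8,"ty":-2.6,"tz":1.5,"wx":-1.8,"wy":-1.8,"wz":-11.6,"claw":0.8},{"tx":12,"ty":-3.9,"tz":2.8,"wx":-2.7,"wy":-2.7,"wz":-17.4,"claw":0.8},{"tx":12,"ty":-3.9,"tz":2.8,"wx":-2.7,"wy":-2.7,"wz":-17.4,"claw":0.8},{"tx":12,"ty":-3.9,"tz":2.8,"wx":-2.7,"wy":-2.7,"wz":-17.4,"claw":0.8},{"tx":12,"ty":-3.9,"tz":2.8,"wx":-2.7,"wy":-2.7,"wz":-17.4,"claw":0.8}]' 30; python3 mics.py;  python3 -c "
from h import *; from plan import *
t=np.radians(18); T=grasp((.047,.999),t,1,np.array([.495+.001,.173+.022,.027])); 
show(); goalT(T)
p,d=vision.get_image('wrist'); cv2.imwrite('pics/d1.png',p)"
```

```text
clock: 8.25
position: [0.4969, 0.192, 0.1759]
ee_rot: [2.105, 2.003, -0.334]
force: [0.2, -0.3, 1.2]
width: 0.797
scene 0.96 uv [330.5, 204.7] med [0.437 0.039 0.039] mid [0.4373 0.0403] u [0.061 0.998] len 0.145
scene 0.79 uv [379.2, 221.8] med [0.505 0.168 0.039] mid [0.505  0.1696] u [0.059 0.998] len 0.145
scene 0.57 uv [283.1, 230.8] med [ 0.522 -0.102  0.039] mid [ 0.5223 -0.1027] u [-0.043  0.999] len 0.143
side 0.77 uv [333.4, 228.1] med [0.422 0.05  0.039] mid [0.4215 0.0441] u [0.08  0.997] len 0.148
side 0.62 uv [295.6, 258.5] med [0.489 0.179 0.039] mid [0.4885 0.1748] u [0.075 0.997] len 0.147
side 0.32 uv [182.6, 348.4] med [0.671 0.443 0.041] mid [0.6714 0.4427] u [0.58  0.814] len 0.139
t 8.45 pos [0.4974 0.1921 0.1772] x [ 0.048  0.95  -0.308] z [-0.013 -0.308 -0.951] q [-0.31  0.5  -0.46  1.74  0.46  1.22 -1.01] F [-0.03  0.   -0.38] w 0.801
d [ 4.9  -0.19 14.7 ] w [ 0.09 -0.04 -0.21] |d| 15.5 |w| 0.2
```

View pics/d1.png

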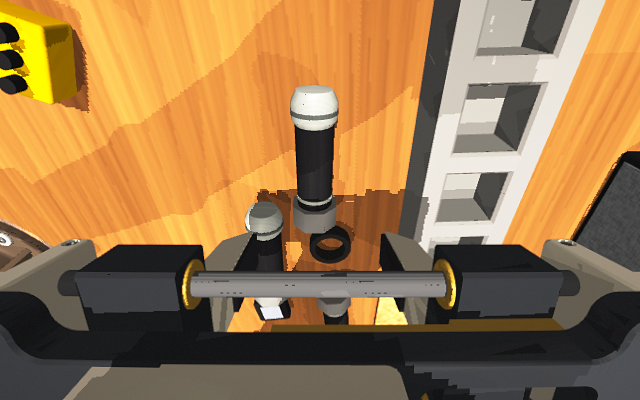

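The mic is centred between the fingers at column 314, head up at (314,105) and foot at (315,215). Descending vertically.

```bash
python3 -m handwheel '[{"tx":1.2,"ty":-0.1,"tz":3.7,"wx":0,"wy":0,"wz":0,"claw":0.8},{"tx":2.4,"ty":-0.1,"tz":7.2,"wx":0,"wy":0,"wz":0,"claw":0.8},{"tx":3.5,"ty":-0.1,"tz":10.5,"wx":0,"wy":0,"wz":0,"claw":0.8},{"tx":4.2,"ty":-0.1,"tz":12.6,"wx":0,"wy":0,"wz":0,"claw":0.8},{"tx":4.6,"ty":-0.1,"tz":13.8,"wx":0,"wy":0,"wz":0,"claw":0.8},{"tx":4.9,"ty":-0.1,"tz":14.7,"wx":0,"wy":0,"wz":0,"claw":0.8},{"tx":4.9,"ty":-0.1,"tz":14.7,"wx":0,"wy":0,"wz":0,"claw":0.8},{"tx":4.9,"ty":-0.1,"tz":14.7,"wx":0,"wy":0,"wz":0,"claw":0.8}]' 30;  python3 -c "
from h import *; from plan import *
t=np.radians(18); T=grasp((.047,.999),t,1,np.array([.495+.001,.173+.022,.027])); 
show(); goalT(T)
p,d=vision.get_image('side'); cv2.imwrite('pics/d2.png',cv2.resize(p[160:320,220:420],None,fx=4,fy=3.7))"
```

```text
clock: 9.17
position: [0.4964, 0.1956, 0.0222]
ee_rot: [2.103, 2.006, -0.329]
force: [-0.3, 0.7, 0.3]
width: 0.801
t 9.17 pos [0.4964 0.1956 0.0222] x [ 0.045  0.95  -0.308] z [-0.013 -0.307 -0.952] q [-0.36  0.7  -0.4   1.85  0.6   0.95 -1.18] F [-0.27  0.69  0.32] w 0.801
d [-0.21 -0.03  0.06] w [ 0.11 -0.08 -0.02] |d| 0.2 |w| 0.1
```

View pics/d2.png

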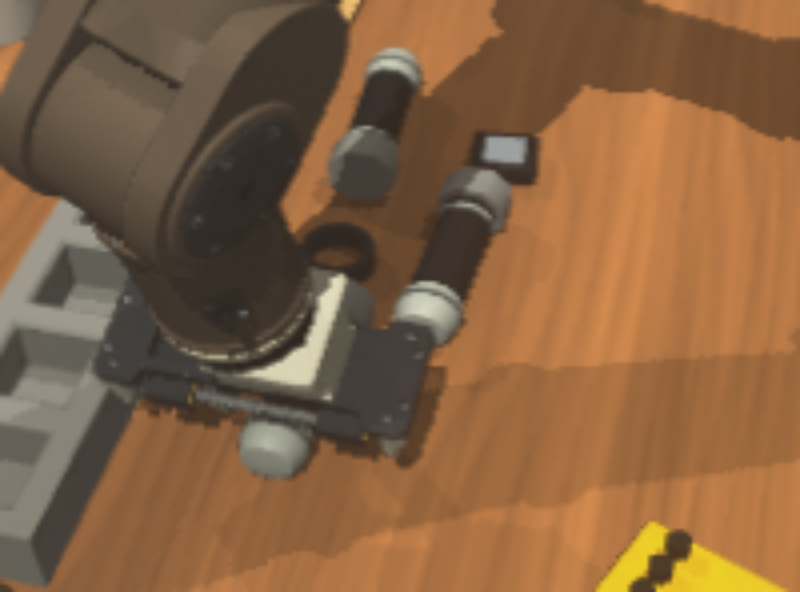

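```bash
python3 -m handwheel '[{"tx":0,"ty":0,"tz":0,"wx":0,"wy":0,"wz":0,"claw":0},{"tx":0,"ty":0,"tz":0,"wx":0,"wy":0,"wz":0,"claw":0},{"tx":0,"ty":0,"tz":0,"wx":0,"wy":0,"wz":0,"claw":0},{"tx":0,"ty":0,"tz":0,"wx":0,"wy":0,"wz":0,"claw":0},{"tx":0,"ty":0,"tz":0,"wx":0,"wy":0,"wz":0,"claw":0},{"tx":0,"ty":0,"tz":0,"wx":0,"wy":0,"wz":0,"claw":0},{"tx":0,"ty":0,"tz":0,"wx":0,"wy":0,"wz":0,"claw":0}]' 40; python3 -m handwheel '[{"tx":-0.6,"ty":0,"tz":-1.9,"wx":0,"wy":0,"wz":0,"claw":0},{"tx":-1.5,"ty":0,"tz":-4.6,"wx":0,"wy":0,"wz":0,"claw":0},{"tx":-2.8,"ty":0,"tz":-8.5,"wx":0,"wy":0,"wz":0,"claw":0},{"tx":-2.8,"ty":0,"tz":-8.5,"wx":0,"wy":0,"wz":0,"claw":0},{"tx":-2.8,"ty":0,"tz":-8.5,"wx":0,"wy":0,"wz":0,"claw":0},{"tx":-2.8,"ty":0,"tz":-8.5,"wx":0,"wy":0,"wz":0,"claw":0},{"tx":-2.8,"ty":0,"tz":-8.5,"wx":0,"wy":0,"wz":0,"claw":0}]'
cat > weigh.py <<'E'
from h import *
F=[];Tq=[];J=[]; t0=-1
for i in range(14):
    s=sensors.observe()
    F.append(s['force']); Tq.append(s['ft_torque']); J.append(s['joint_efforts']); vision.get_image('side')
F=np.array(F); print('F',F.mean(0).round(2),'sd',F.std(0).round(2),'torque',np.mean(Tq,0).round(3),'z/g',(-F[:,2].mean()/9.81*1000).round(0)); show()
E
python3 weigh.py; python3 -c "
from h import *
p,d=vision.get_image('side'); cv2.imwrite('pics/d3.png',cv2.resize(p[140:320,220:420],None,fx=4,fy=3.3))"
```

```text
clock: 9.8
position: [0.4957, 0.1956, 0.0215]
ee_rot: [2.102, 2.007, -0.331]
force: [-1.1, 0.3, 3.2]
width: 0.405
clock: 10.38
position: [0.495, 0.1944, 0.1096]
ee_rot: [2.102, 2.007, -0.334]
force: [-1.1, 0.5, -3.4]
width: 0.409
F [ 0.02 -0.11 -2.73] sd [0.48 0.56 0.46] torque [ 0.66  -0.134 -0.001] z/g 278.0
t 11.08 pos [0.4957 0.195  0.1109] x [ 0.044  0.95  -0.308] z [-0.013 -0.308 -0.951] q [-0.33  0.57 -0.45  1.8   0.52  1.11 -1.08] F [ 0.68  0.11 -3.41] w 0.403
```

View pics/d3.png

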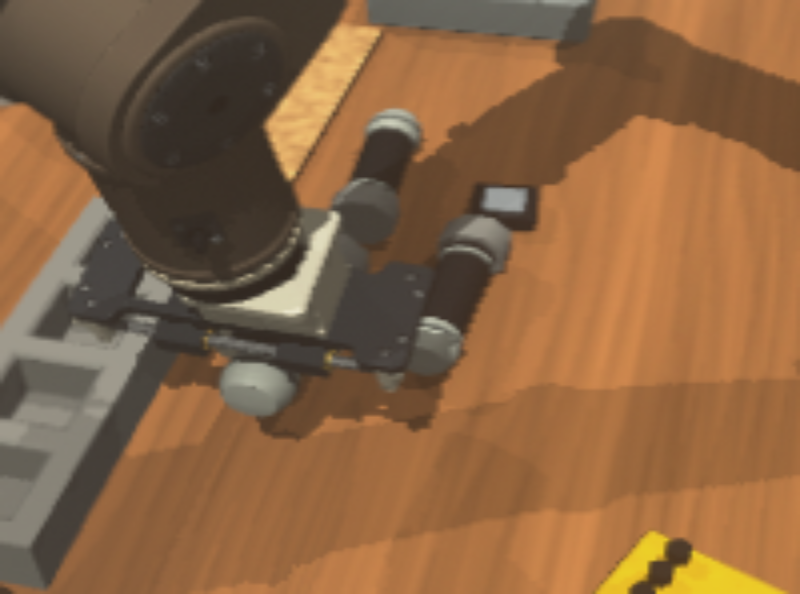

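Roughly 278 g, which is close to the threshold, so I'll average longer and then take an empty baseline.

```bash
cat > weigh.py <<'E'
from h import *
N=int(sys.argv[1]); F=[];Tq=[];J=[]
for i in range(N):
    vision.get_image('side'); s=sensors.observe()
    F.append(s['force']); Tq.append(s['ft_torque']); J.append(s['joint_efforts'])
F=np.array(F); J=np.array(J); Tq=np.array(Tq)
print('F',F.mean(0).round(3),'sd',F.std(0).round(2),'torque',Tq.mean(0).round(3),Tq.std(0).round(3),'g',(-F[:,2].mean()/9.81*1000).round(0),'+-',(F[:,2].std()/N**.5/9.81*1000).round(0))
print('J',J.mean(0).round(3),J.std(0).round(3)); show()
E
python3 weigh.py 60
```

```text
F [ 0.062  0.046 -2.743] sd [0.48 0.48 0.49] torque [ 0.648 -0.13  -0.002] [0.032 0.03  0.032] g 280.0 +- 6.0
J [ 0.0000e+00 -6.8252e+01 -6.2720e+00 -2.3820e+01  9.4300e-01  2.0280e+00
  1.2000e-02] [0.001 0.004 0.001 0.001 0.    0.    0.   ]
t 14.13 pos [0.4957 0.195  0.1109] x [ 0.044  0.95  -0.308] z [-0.013 -0.308 -0.951] q [-0.33  0.58 -0.45  1.8   0.52  1.11 -1.09] F [-0.09 -0.58 -2.7 ] w 0.402
```

```bash
cat > s2.py <<'E'
from h import *; from plan import *
st=log(); q=st['joints']; T0=Tm(R.from_rotvec(st['ee_rot']).as_matrix(),st['position']); print('fk err',np.abs(FK(q)-T0).max())
t=np.radians(18)
for y in (.30,.22,.14,.06):
    Ta=upright(np.radians(90),t,1,(.55,y-.05,.26)); Tb=upright(np.radians(90),t,1,(.65,y,.187)); Tc=upright(np.radians(90),t,1,(.65,y,.108))
    q1,a,m=path(q,T0,Ta); q2,b,m2=path(q1,Ta,Tb,8); q3,c,m3=path(q2,Tb,Tc,6)
    print(y,round(a,4),round(b,4),round(c,4),m,q1.round(2),q3.round(2))
    if y==.30: goalT(Ta)
E
python3 s2.py
```

```text
fk err 0.0074149561636387695
0.3 0.0003 0.0001 0.0 0.09998759753078565 [ 0.81  1.07 -1.23  1.86 -0.47  0.66  0.3 ] [ 0.59  1.32 -1.09  1.63 -0.38  0.62  0.4 ]
d [  1.37   5.16 -15.95] w [ 1.4  89.92 -2.59] |d| 16.8 |w| 90.0
0.22 0.0003 0.0001 0.0 0.09390740283423141 [ 0.93  1.09 -1.23  1.81 -0.38  0.81  0.27] [ 0.7   1.33 -1.09  1.6  -0.3   0.74  0.36]
0.14 0.0003 0.0 0.0 0.10256372522060131 [ 1.04  1.11 -1.23  1.74 -0.3   0.97  0.25] [ 0.81  1.35 -1.1   1.55 -0.22  0.88  0.33]
0.06 0.0003 0.0 0.0 0.1104622390081986 [ 1.1   1.09 -1.16  1.64 -0.31  1.15  0.31] [ 0.87  1.33 -1.04  1.47 -0.24  1.04  0.38]
```

```bash
python3 -m handwheel '[{"tx":-1,"ty":0,"tz":-3,"wx":0,"wy":4,"wz":0,"claw":0},{"tx":-2,"ty":0.5,"tz":-6,"wx":0.2,"wy":10,"wz":-0.3,"claw":0},{"tx":-2.5,"ty":1,"tz":-9,"wx":0.3,"wy":17,"wz":-0.5,"claw":0},{"tx":-2.5,"ty":1.5,"tz":-11,"wx":0.4,"wy":24,"wz":-0.7,"claw":0},{"tx":-2,"ty":2,"tz":-13,"wx":0.5,"wy":31,"wz":-0.9,"claw":0},{"tx":-1.5,"ty":2.5,"tz":-14,"wx":0.6,"wy":38,"wz":-1.1,"claw":0},{"tx":-1,"ty":3,"tz":-15,"wx":0.7,"wy":45,"wz":-1.3,"claw":0},{"tx":-0.5,"ty":3.5,"tz":-16,"wx":0.8,"wy":52,"wz":-1.5,"claw":0},{"tx":0,"ty":4,"tz":-16,"wx":0.9,"wy":59,"wz":-1.7,"claw":0},{"tx":0.5,"ty":4.5,"tz":-16,"wx":1,"wy":66,"wz":-1.9,"claw":0},{"tx":1,"ty":5,"tz":-16,"wx":1.1,"wy":73,"wz":-2.1,"claw":0},{"tx":1.4,"ty":5.2,"tz":-16,"wx":1.2,"wy":80,"wz":-2.3,"claw":0}]'; python3 s2.py 2>&1 | grep -e fk -e d; python3 -c "
from h import *
show()
p,d=vision.get_image('scene'); cv2.imwrite('pics/e1.png',p[60:360])"
```

```text
clock: 15.13
position: [0.5523, 0.2535, 0.2593]
ee_rot: [-1.564, -1.551, -0.945]
force: [0.3, 0.5, -5.1]
width: 0.403
fk err 0.01675337844374114
d [-0.02 -0.23  0.15] w [ 0.47  9.73 -0.17] |d| 0.3 |w| 9.7
t 15.13 pos [0.5523 0.2535 0.2593] x [0.004 0.465 0.885] z [ 0.008  0.885 -0.465] q [ 0.74  0.82 -1.11  1.87 -0.57  0.71  0.27] F [ 0.29  0.52 -5.09] w 0.403
```

View pics/e1.png

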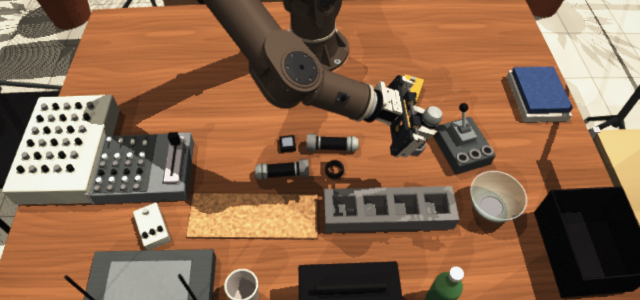

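```bash
python3 kin.py | tail -3; python3 -c "
from h import *; from plan import *
t=np.radians(18); goalT(upright(np.radians(90),t,1,(.65,.30,.20)))"
```

```text
(np.float64(0.6629869659246945), array([ 2.61220007e-01,  5.38170666e-01,  4.29976707e-01,  3.55992756e-01,
       -3.03157234e-03, -2.95687167e-02, -9.68929137e-03, -4.74093574e-02,
        1.56234357e+00, -7.12345897e-03,  8.21260552e-03, -1.06116625e-03]), (-1, -1, -1))
d [-2.06  9.78  7.26] w [ 0.32  8.88 -1.16] |d| 12.4 |w| 9.0
```

```bash
python3 -m handwheel '[{"tx":-0.3,"ty":2.5,"tz":1.5,"wx":0.1,"wy":4.5,"wz":-0.6,"claw":0},{"tx":-0.8,"ty":5,"tz":3.5,"wx":0.3,"wy":8.9,"wz":-1.2,"claw":0},{"tx":-1.3,"ty":7.5,"tz":5.5,"wx":0.3,"wy":8.9,"wz":-1.2,"claw":0},{"tx":-2.1,"ty":9.8,"tz":7.3,"wx":0.3,"wy":8.9,"wz":-1.2,"claw":0},{"tx":-2.1,"ty":9.8,"tz":7.3,"wx":0.3,"wy":8.9,"wz":-1.2,"claw":0},{"tx":-2.1,"ty":9.8,"tz":7.3,"wx":0.3,"wy":8.9,"wz":-1.2,"claw":0},{"tx":-2.1,"ty":9.8,"tz":7.3,"wx":0.3,"wy":8.9,"wz":-1.2,"claw":0}]'; cat > inhand.py <<'E'
from h import *
# fit axis of held mic from both clouds, around TCP
show(); st=sensors.observe(); R0=R.from_rotvec(st['ee_rot']).as_matrix()
for n in ('scene','side'):
    p,X=cloud(n); cv2.imwrite(f'pics/{sys.argv[1]}_{n}.png',p)
    for o in nets.cut_out('mic_1',n):
        P=X[o['region']]; P=P[~np.isnan(P[:,0])]
        if len(P)<40: continue
        m=np.median(P,0)
        if np.linalg.norm(m-st['position'])>.12: continue
        P=P[np.linalg.norm(P-st['position'],axis=1)<.12]
        u=np.linalg.svd(P-P.mean(0))[2][0]; u*=np.sign(u[2]); print(n,o['score'],len(P),'axis',u.round(3),'med',m.round(3),'lo',P.min(0).round(3),'hi',P.max(0).round(3))
        for z in np.arange(P[:,2].min(),P[:,2].max(),.015):
            k=(P[:,2]>=z)&(P[:,2]<z+.015)
            if k.sum()>4: print('   z',(z+.007).round(3),'x',P[k,0].min().round(3),P[k,0].max().round(3),'y',P[k,1].min().round(3),P[k,1].max().round(3))
E
python3 inhand.py e2
```

```text
clock: 15.77
position: [0.6477, 0.3097, 0.2063]
ee_rot: [-1.437, -1.468, -1.038]
force: [0.4, 0.3, -2.9]
width: 0.402
t 15.77 pos [0.6477 0.3097 0.2063] x [-0.018  0.328  0.944] z [-0.005  0.945 -0.328] q [ 0.58  1.08 -1.08  1.66 -0.55  0.69  0.36] F [ 0.38  0.27 -2.86] w 0.402
scene 0.89 460 axis [-0.094 -0.065  0.993] med [0.661 0.306 0.247] lo [0.629 0.271 0.107] hi [0.735 0.33  0.263]
   z 0.114 x 0.659 0.673 y 0.304 0.328
   z 0.129 x 0.653 0.673 y 0.305 0.327
   z 0.144 x 0.657 0.671 y 0.31 0.323
   z 0.159 x 0.663 0.669 y 0.297 0.318
   z 0.174 x 0.666 0.669 y 0.301 0.31
   z 0.204 x 0.629 0.661 y 0.288 0.322
   z 0.219 x 0.643 0.669 y 0.289 0.321
   z 0.234 x 0.64 0.672 y 0.287 0.325
   z 0.249 x 0.634 0.672 y 0.288 0.33
   z 0.264 x 0.638 0.735 y 0.271 0.323
side 0.7 1132 axis [ 0.048 -0.004  0.999] med [0.639 0.32  0.192] lo [0.623 0.282 0.107] hi [0.672 0.332 0.26 ]
   z 0.114 x 0.623 0.672 y 0.294 0.33
   z 0.129 x 0.624 0.672 y 0.284 0.33
   z 0.144 x 0.625 0.665 y 0.282 0.329
   z 0.159 x 0.629 0.663 y 0.295 0.327
   z 0.174 x 0.63 0.66 y 0.3 0.327
   z 0.189 x 0.628 0.66 y 0.31 0.328
   z 0.204 x 0.631 0.669 y 0.313 0.327
   z 0.219 x 0.629 0.658 y 0.299 0.327
   z 0.234 x 0.627 0.663 y 0.297 0.332
   z 0.249 x 0.627 0.667 y 0.291 0.332
   z 0.264 x 0.637 0.662 y 0.293 0.327
```

```bash
python3 -c "
import cv2
p=cv2.imread('pics/e2_side.png'); cv2.imwrite('pics/e2s.png',cv2.resize(p[150:330,130:380],None,fx=3.2,fy=3.2))
p=cv2.imread('pics/e2_scene.png'); cv2.imwrite('pics/e2c.png',cv2.resize(p[150:320,300:500],None,fx=3.4,fy=3.4))"
```

```text
(no output)
```

View pics/e2s.png

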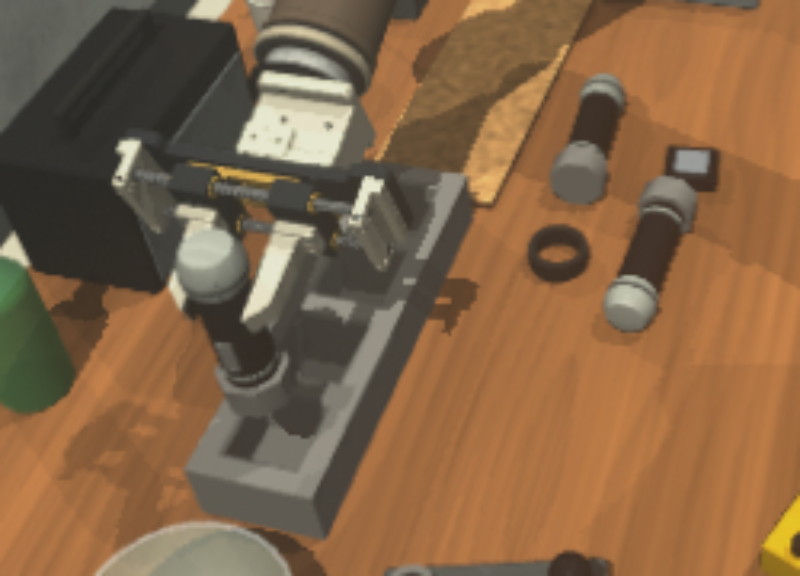

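View pics/e2c.png

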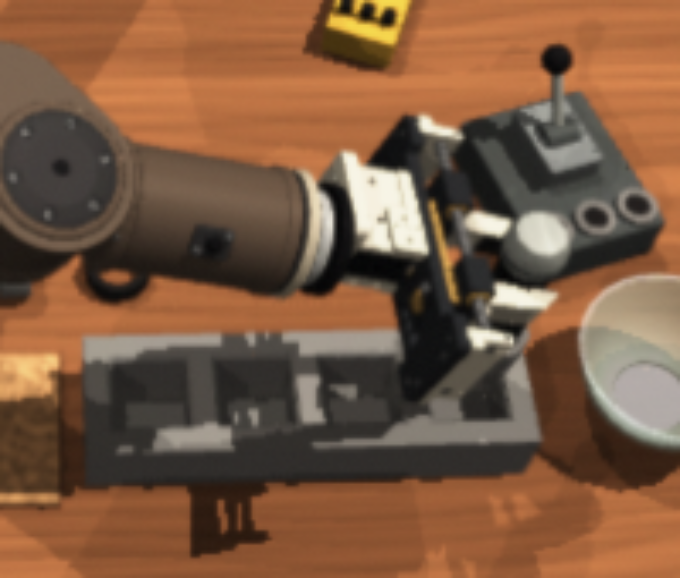

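```bash
python3 - <<'E'
import numpy as np
for n in ('scene','side'):
    X=np.load(f'pics/X_{n}.npy').reshape(-1,3); X=X[~np.isnan(X[:,0])]
    P=X[(abs(X[:,2]-.055)<.004)&(abs(X[:,0]-.65)<.06)&(abs(X[:,1]-.18)<.18)]
    print(n,len(P),np.median(P[:,2]))
    for y in (.02,.10,.18,.26,.34):
        k=abs(P[:,1]-y)<.007
        if k.sum(): print('  wall y',y,'x',P[k,0].min().round(4),P[k,0].max().round(4))
    for x in (.61,.69):
        k=abs(P[:,0]-x)<.006; print('  rail x',x,'y',P[k,1].min().round(4),P[k,1].max().round(4))
    k=abs(P[:,0]-.65)<.02; ys=np.sort(P[k,1]); print('  mid ys hist',[(round(a,3),int(((ys>=a)&(ys<a+.005)).sum())) for a in np.arange(.0,.36,.005)])
E
```

```text
scene 2627 0.05529598097062349
  wall y 0.02 x 0.5956 0.6979
  wall y 0.1 x 0.6009 0.6984
  wall y 0.18 x 0.5988 0.6994
  wall y 0.26 x 0.598 0.7011
  wall y 0.34 x 0.6024 0.7041
  rail x 0.61 y 0.0098 0.3499
  rail x 0.69 y 0.0085 0.35
  mid ys hist [(np.float64(0.0), 0), (np.float64(0.005), 1), (np.float64(0.01), 25), (np.float64(0.015), 28), (np.float64(0.02), 27), (np.float64(0.025), 25), (np.float64(0.03), 0), (np.float64(0.035), 0), (np.float64(0.04), 0), (np.float64(0.045), 0), (np.float64(0.05), 0), (np.float64(0.055), 0), (np.float64(0.06), 0), (np.float64(0.065), 0), (np.float64(0.07), 0), (np.float64(0.075), 0), (np.float64(0.08), 0), (np.float64(0.085), 10), (np.float64(0.09), 26), (np.float64(0.095), 26), (np.float64(0.1), 26), (np.float64(0.105), 22), (np.float64(0.11), 2), (np.float64(0.115), 0), (np.float64(0.12), 0), (np.float64(0.125), 0), (np.float64(0.13), 0), (np.float64(0.135), 0), (np.float64(0.14), 0), (np.float64(0.145), 0), (np.float64(0.15), 0), (np.float64(0.155), 0), (np.float64(0.16), 0), (np.float64(0.165), 10), (np.float64(0.17), 24), (np.float64(0.175
[... 2123 characters left out ...]
(0.21), 0), (np.float64(0.215), 0), (np.float64(0.22), 0), (np.float64(0.225), 0), (np.float64(0.23), 0), (np.float64(0.235), 0), (np.float64(0.24), 0), (np.float64(0.245), 5), (np.float64(0.25), 27), (np.float64(0.255), 22), (np.float64(0.26), 28), (np.float64(0.265), 31), (np.float64(0.27), 9), (np.float64(0.275), 0), (np.float64(0.28), 0), (np.float64(0.285), 0), (np.float64(0.29), 0), (np.float64(0.295), 0), (np.float64(0.3), 0), (np.float64(0.305), 0), (np.float64(0.31), 0), (np.float64(0.315), 0), (np.float64(0.32), 0), (np.float64(0.325), 4), (np.float64(0.33), 25), (np.float64(0.335), 29), (np.float64(0.34), 31), (np.float64(0.345), 35), (np.float64(0.35), 1), (np.float64(0.355), 0)]
```

The mic hangs vertical over the last pocket. It needs to move +4 mm in x and −7.5 mm in y, then go down.

```bash
python3 -c "
from h import *
p=np.array([.6477,.3097,.2063])+[.004,-.0075,0]
for dz in (0,-.05,-.09): goal(p+[0,0,dz])"
```

```text
d [-0.25  0.35 -0.62] w [0. 0. 0.]
d [-4.98  0.27  1.02] w [0. 0. 0.]
d [-8.76  0.21  2.33] w [0. 0. 0.]
```

```bash
python3 -m handwheel '[{"tx":-0.3,"ty":0.3,"tz":-0.6,"wx":0,"wy":0,"wz":0,"claw":0},{"tx":-2,"ty":0.3,"tz":0,"wx":0,"wy":0,"wz":0,"claw":0},{"tx":-4.4,"ty":0.3,"tz":0.8,"wx":0,"wy":0,"wz":0,"claw":0},{"tx":-4.4,"ty":0.3,"tz":0.8,"wx":0,"wy":0,"wz":0,"claw":0},{"tx":-4.4,"ty":0.3,"tz":0.8,"wx":0,"wy":0,"wz":0,"claw":0},{"tx":-4.4,"ty":0.3,"tz":0.8,"wx":0,"wy":0,"wz":0,"claw":0}]'; python3 inhand.py e3;  python3 -c "
import cv2
p=cv2.imread('pics/e3_side.png'); cv2.imwrite('pics/e3s.png',cv2.resize(p[150:330,130:380],None,fx=3.2,fy=3.2))"
```

```text
clock: 16.47
position: [0.6524, 0.3026, 0.1632]
ee_rot: [-1.437, -1.464, -1.042]
force: [-0.1, 0.6, -2.7]
width: 0.406
t 16.47 pos [0.6524 0.3026 0.1632] x [-0.016  0.325  0.946] z [-0.003  0.946 -0.325] q [ 0.58  1.15 -1.06  1.66 -0.53  0.67  0.41] F [-0.09  0.63 -2.66] w 0.406
scene 0.6 465 axis [-0.071 -0.068  0.995] med [0.665 0.298 0.204] lo [0.637 0.251 0.049] hi [0.74  0.331 0.222]
   z 0.071 x 0.662 0.677 y 0.3 0.322
   z 0.086 x 0.657 0.678 y 0.301 0.323
   z 0.101 x 0.665 0.674 y 0.287 0.314
   z 0.116 x 0.667 0.673 y 0.285 0.311
   z 0.131 x 0.671 0.675 y 0.292 0.303
   z 0.161 x 0.646 0.692 y 0.276 0.294
   z 0.176 x 0.647 0.674 y 0.276 0.311
   z 0.191 x 0.641 0.678 y 0.279 0.321
   z 0.206 x 0.637 0.74 y 0.263 0.325
   z 0.221 x 0.64 0.739 y 0.251 0.318
side 0.8 1038 axis [ 0.053 -0.008  0.999] med [0.644 0.314 0.152] lo [0.628 0.269 0.056] hi [0.7   0.325 0.219]
   z 0.063 x 0.628 0.7 y 0.277 0.323
   z 0.078 x 0.628 0.662 y 0.29 0.323
   z 0.093 x 0.628 0.677 y 0.271 0.325
   z 0.108 x 0.634 0.668 y 0.288 0.32
   z 0.123 x 0.635 0.667 y 0.29 0.321
   z 0.138 x 0.635 0.667 y 0.296 0.322
   z 0.153 x 0.631 0.672 y 0.31 0.322
   z 0.168 x 0.632 0.68 y 0.301 0.321
   z 0.183 x 0.632 0.693 y 0.269 0.324
   z 0.198 x 0.632 0.669 y 0.29 0.325
   z 0.213 x 0.634 0.672 y 0.289 0.323
```

View pics/e3s.png

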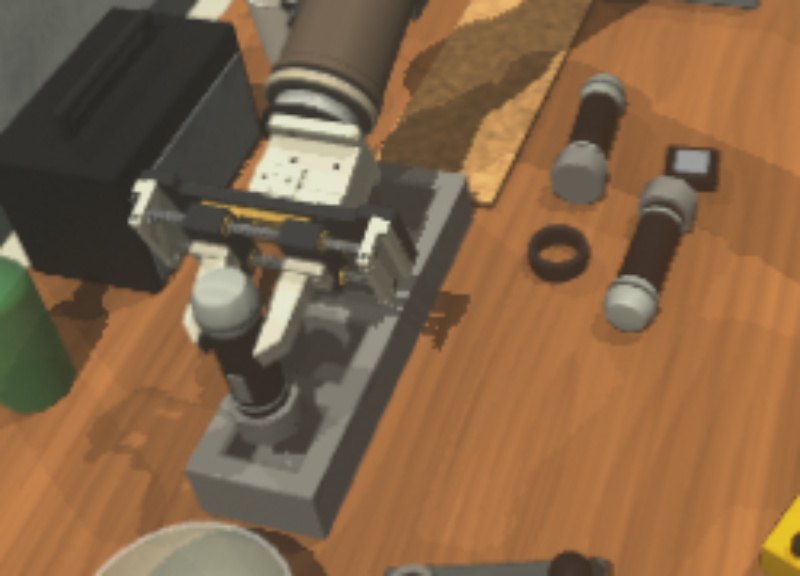

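```bash
python3 -m handwheel '[{"tx":-1,"ty":0,"tz":0.3,"wx":0,"wy":0,"wz":0,"claw":0},{"tx":-2,"ty":0,"tz":0.7,"wx":0,"wy":0,"wz":0,"claw":0},{"tx":-3,"ty":0,"tz":1,"wx":0,"wy":0,"wz":0,"claw":0},{"tx":-4,"ty":0,"tz":1.4,"wx":0,"wy":0,"wz":0,"claw":0},{"tx":-4.8,"ty":0,"tz":1.6,"wx":0,"wy":0,"wz":0,"claw":0},{"tx":-4.8,"ty":0,"tz":1.6,"wx":0,"wy":0,"wz":0,"claw":0},{"tx":-4.8,"ty":0,"tz":1.6,"wx":0,"wy":0,"wz":0,"claw":0}]'; python3 -m handwheel '[{"tx":-0.3,"ty":0,"tz":0.1,"wx":0,"wy":0,"wz":0,"claw":0},{"tx":-0.3,"ty":0,"tz":0.1,"wx":0,"wy":0,"wz":0,"claw":0},{"tx":-0.3,"ty":0,"tz":0.1,"wx":0,"wy":0,"wz":0,"claw":0}]'
```

```text
clock: 17.25
position: [0.6528, 0.3022, 0.1104]
ee_rot: [-1.438, -1.463, -1.04]
force: [-0.5, -0.2, -1.9]
width: 0.402
clock: 17.5
position: [0.6531, 0.3021, 0.1082]
ee_rot: [-1.438, -1.465, -1.041]
force: [0.2, -0.3, -2.2]
width: 0.409
```

```bash
python3 -m handwheel '[{"tx":-0.3,"ty":0,"tz":0.1,"wx":0,"wy":0,"wz":0,"claw":0},{"tx":-0.3,"ty":0,"tz":0.1,"wx":0,"wy":0,"wz":0,"claw":0},{"tx":-0.3,"ty":0,"tz":0.1,"wx":0,"wy":0,"wz":0,"claw":0}]';  python3 -c "
from h import *
p,d=vision.get_image('side');cv2.imwrite('pics/e4s.png',cv2.resize(p[150:330,130:380],None,fx=3.2,fy=3.2))"
```

```text
clock: 17.75
position: [0.6532, 0.303, 0.1082]
ee_rot: [-1.433, -1.463, -1.044]
force: [-1.1, -3.8, 9.4]
width: 0.403
```

View pics/e4s.png

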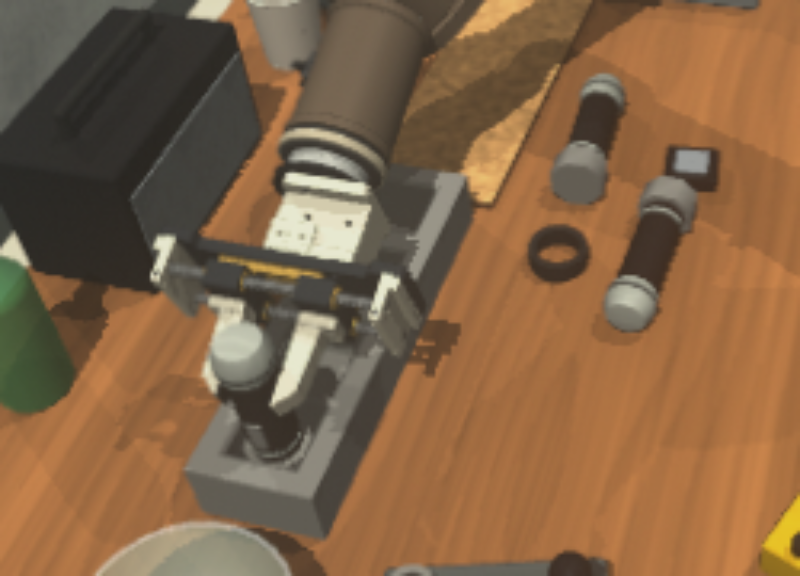

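The foot is on the pocket floor. Releasing and backing out along the tool axis.

```bash
python3 -m handwheel '[{"tx":0.3,"ty":0,"tz":-0.1,"wx":0,"wy":0,"wz":0,"claw":0.5},{"tx":0.3,"ty":0,"tz":-0.1,"wx":0,"wy":0,"wz":0,"claw":0.65},{"tx":0.3,"ty":0,"tz":-0.1,"wx":0,"wy":0,"wz":0,"claw":0.65},{"tx":0.3,"ty":0,"tz":-0.1,"wx":0,"wy":0,"wz":0,"claw":0.65},{"tx":0.3,"ty":0,"tz":-1.5,"wx":0,"wy":0,"wz":0,"claw":0.65},{"tx":0.3,"ty":0,"tz":-3.5,"wx":0,"wy":0,"wz":0,"claw":0.65},{"tx":0.3,"ty":0,"tz":-6,"wx":0,"wy":0,"wz":0,"claw":0.65},{"tx":0.3,"ty":0,"tz":-9,"wx":0,"wy":0,"wz":0,"claw":0.65},{"tx":0.3,"ty":0,"tz":-9,"wx":0,"wy":0,"wz":0,"claw":0.65},{"tx":0.3,"ty":0,"tz":-9,"wx":0,"wy":0,"wz":0,"claw":0.65}]';  python3 weigh.py 25; python3 mics.py; python3 -c "
from h import *
p,d=vision.get_image('side');cv2.imwrite('pics/e5s.png',cv2.resize(p[150:330,130:380],None,fx=3.2,fy=3.2))"
```

```text
clock: 18.63
position: [0.6548, 0.2148, 0.1369]
ee_rot: [-1.442, -1.464, -1.043]
force: [0.4, -0.4, 0.3]
width: 0.65
F [ 0.022  0.031 -0.092] sd [0.49 0.34 0.6 ] torque [-1.059 -0.108  0.01 ] [0.027 0.028 0.032] g 9.0 +- 12.0
J [ 2.8600e-01 -7.9568e+01 -3.0617e+01 -1.1877e+01 -3.8720e+00  2.5030e+00
 -3.7000e-02] [0.641 0.175 0.168 0.259 0.006 0.009 0.003]
t 19.88 pos [0.6533 0.2179 0.1369] x [-0.016  0.326  0.945] z [-0.003  0.945 -0.326] q [ 0.68  1.18 -1.01  1.63 -0.48  0.8   0.45] F [0.53 0.24 0.43] w 0.652
scene 0.89 uv [439.7, 255.9] med [0.665 0.29  0.119] mid [0.6648 0.2893] u [0.525 0.851] len 0.044
scene 0.77 uv [334.7, 202.7] med [0.438 0.039 0.039] mid [0.4379 0.0405] u [0.051 0.999] len 0.146
side 0.86 uv [210.7, 272.5] med [0.645 0.31  0.109] mid [0.6437 0.3089] u [0.75  0.661] len 0.045
side 0.67 uv [314.1, 192.9] med [ 0.507 -0.074  0.039] mid [ 0.5075 -0.0965] u [-0.024  1.   ] len 0.14
```

View pics/e5s.png

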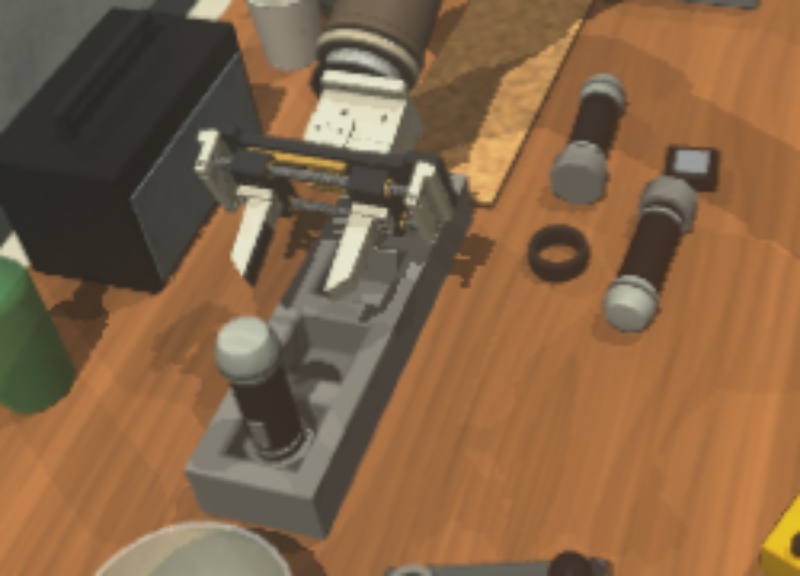

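```bash
python3 kin.py | tail -1 >/dev/null; python3 -c "
from h import *; from plan import *
t=np.radians(18); T=grasp((.058,.998),t,1,np.array([.4303,.064,.20])); 
show(); goalT(T); st=sensors.observe(); goal(st['position']+[-.06,-.04,.12]); print(path(st['joints'],Tm(R.from_rotvec(st['ee_rot']).as_matrix(),st['position']),T))"
```

```text
t 20.13 pos [0.6532 0.2179 0.1369] x [-0.016  0.326  0.945] z [-0.003  0.945 -0.326] q [ 0.68  1.18 -1.01  1.63 -0.48  0.8   0.45] F [ 0.63 -0.63  0.1 ] w 0.651
d [  0.8  -22.35 -16.53] w [ -1.08 -88.96   4.18] |d| 27.8 |w| 89.1
d [10.14 -5.86 -7.67] w [0. 0. 0.]
(array([-0.10468142,  0.2859876 , -0.45779961,  1.99283651,  0.42284171,
        1.11397158, -0.84691959]), np.float64(0.0002464464389451612), np.float64(0.08593410842786853))
```

```bash
python3 -m handwheel '[{"tx":3,"ty":-0.5,"tz":-2,"wx":0,"wy":0,"wz":0,"claw":0.65},{"tx":6,"ty":-2,"tz":-4,"wx":0,"wy":-4,"wz":0.2,"claw":0.65},{"tx":8,"ty":-4,"tz":-6,"wx":-0.1,"wy":-11,"wz":0.5,"claw":0.65},{"tx":8,"ty":-7,"tz":-8,"wx":-0.2,"wy":-18,"wz":0.8,"claw":0.7},{"tx":8,"ty":-10,"tz":-10,"wx":-0.3,"wy":-25,"wz":1.2,"claw":0.7},{"tx":8,"ty":-13,"tz":-12,"wx":-0.4,"wy":-32,"wz":1.5,"claw":0.7},{"tx":7,"ty":-16,"tz":-13.5,"wx":-0.5,"wy":-39,"wz":1.8,"claw":0.7},{"tx":6,"ty":-19,"tz":-15,"wx":-0.5,"wy":-46,"wz":2.1,"claw":0.7},{"tx":5,"ty":-22,"tz":-16.5,"wx":-0.6,"wy":-53,"wz":2.5,"claw":0.75},{"tx":4,"ty":-22.3,"tz":-16.5,"wx":-0.7,"wy":-60,"wz":2.8,"claw":0.75},{"tx":3,"ty":-22.3,"tz":-16.5,"wx":-0.8,"wy":-67,"wz":3.1,"claw":0.75},{"tx":2,"ty":-22.3,"tz":-16.5,"wx":-0.9,"wy":-74,"wz":3.5,"claw":0.75}]'; python3 -c "
from h import *; from plan import *
t=np.radians(18); T=grasp((.058,.998),t,1,np.array([.4303,.064,.18])); 
show(); goalT(T)"
```

```text
clock: 21.13
position: [0.4312, 0.0656, 0.208]
ee_rot: [2.245, 2.137, -0.065]
force: [-1.9, -0.3, -0.2]
width: 0.75
t 21.13 pos [0.4312 0.0656 0.208 ] x [ 0.049  0.997 -0.059] z [-0.002 -0.059 -0.998] q [ 0.3   0.25 -0.73  2.    0.26  0.99 -0.62] F [-1.86 -0.3  -0.19] w 0.75
d [-0.13 -0.09  3.29] w [  0.16 -14.59   0.48] |d| 3.3 |w| 14.6
```

```bash
python3 -m handwheel '[{"tx":0,"ty":0,"tz":1,"wx":0,"wy":-5,"wz":0.2,"claw":0.75},{"tx":-0.1,"ty":-0.1,"tz":2,"wx":0,"wy":-10,"wz":0.4,"claw":0.75},{"tx":-0.1,"ty":-0.1,"tz":3.3,"wx":0.1,"wy":-14.6,"wz":0.5,"claw":0.75},{"tx":-0.1,"ty":-0.1,"tz":3.3,"wx":0.1,"wy":-14.6,"wz":0.5,"claw":0.75},{"tx":-0.1,"ty":-0.1,"tz":3.3,"wx":0.1,"wy":-14.6,"wz":0.5,"claw":0.75},{"tx":-0.1,"ty":-0.1,"tz":3.3,"wx":0.1,"wy":-14.6,"wz":0.5,"claw":0.75}]'; python3 weigh.py 40; python3 mics.py; python3 -c "
from h import *; from plan import *
t=np.radians(18); T=grasp((.058,.998),t,1,np.array([.4303,.064,.027])); 
show(); goalT(T)
p,d=vision.get_image('wrist');cv2.imwrite('pics/f1.png',p)"
```

```text
clock: 21.63
position: [0.4291, 0.0638, 0.1738]
ee_rot: [2.119, 2.006, -0.333]
force: [0.1, -0.1, -0.8]
width: 0.75
F [ 0.067  0.023 -0.019] sd [0.5  0.47 0.47] torque [ 0.337 -0.121  0.001] [0.024 0.031 0.028] g 2.0 +- 8.0
J [-5.0000e-02 -4.8599e+01 -5.8060e+00 -2.4298e+01  8.9400e-01  1.5250e+00
  1.9000e-02] [0.294 0.206 0.071 0.019 0.018 0.016 0.013]
t 23.63 pos [0.4292 0.0639 0.1736] x [ 0.051  0.952 -0.303] z [-0.022 -0.302 -0.953] q [ 0.04  0.36 -0.66  2.    0.51  1.11 -0.96] F [-0.01 -0.03  0.09] w 0.751
scene 0.87 uv [438.8, 256.1] med [0.665 0.29  0.118] mid [0.6657 0.2908] u [0.445 0.896] len 0.045
scene 0.7 uv [283.7, 232.2] med [ 0.523 -0.1    0.039] mid [ 0.5226 -0.1021] u [-0.037  0.999] len 0.145
scene 0.62 uv [331.8, 204.1] med [0.437 0.036 0.039] mid [0.4372 0.0389] u [0.051 0.999] len 0.14
side 0.72 uv [333.7, 227.1] med [0.422 0.05  0.039] mid [0.4217 0.0459] u [0.074 0.997] len 0.145
side 0.71 uv [314.3, 201.8] med [ 0.502 -0.032  0.037] mid [ 0.5014 -0.0593] u [0.007 1.   ] len 0.192
side 0.63 uv [214.6, 267.4] med [0.644 0.309 0.114] mid [0.6415 0.3022] u [0.308 0.952] len 0.05
side 0.49 uv [238.1, 250.9] med [0.639 0.191 0.053] mid [0.639  0.1836] u [-0.011  1.   ] len 0.336
t 23.83 pos [0.4292 0.0639 0.1736] x [ 0.052  0.952 -0.303] z [-0.022 -0.302 -0.953] q [ 0.04  0.36 -0.66  2.    0.51  1.11 -0.96] F [ 0.66 -1.24 -0.15] w 0.747
d [ 4.45  0.2  14.46] w [-0.27 -0.36  0.21] |d| 15.1 |w| 0.5
```

View pics/f1.png

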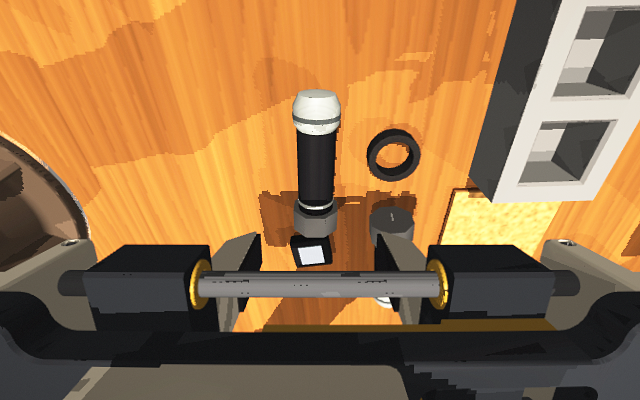

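The empty baseline in this pose is 2±8 g, so the first mic, at about 280 g, is heavy. The tape lies close to the right finger, so I'll narrow the jaws and grip slightly nearer the head.

```bash
python3 -m handwheel '[{"tx":1.2,"ty":0.1,"tz":3.7,"wx":0,"wy":0,"wz":0,"claw":0.6},{"tx":2.4,"ty":0.1,"tz":7.2,"wx":0,"wy":0,"wz":0,"claw":0.6},{"tx":3.7,"ty":0.1,"tz":10.3,"wx":0,"wy":0,"wz":0,"claw":0.6},{"tx":4.2,"ty":0.1,"tz":12.2,"wx":0,"wy":0,"wz":0,"claw":0.6},{"tx":4.7,"ty":0.1,"tz":13.4,"wx":0,"wy":0,"wz":0,"claw":0.6},{"tx":4.9,"ty":0.1,"tz":14.3,"wx":0,"wy":0,"wz":0,"claw":0.6},{"tx":4.9,"ty":0.1,"tz":14.3,"wx":0,"wy":0,"wz":0,"claw":0.6},{"tx":4.9,"ty":0.1,"tz":14.3,"wx":0,"wy":0,"wz":0,"claw":0.6}]' 40;  python3 -c "
from h import *; from plan import *
t=np.radians(18); T=grasp((.058,.998),t,1,np.array([.4306,.069,.027])); 
show(); goalT(T)
p,d=vision.get_image('scene'); cv2.imwrite('pics/f2.png',cv2.resize(p[150:300,230:430],None,fx=4,fy=3.7))"
```

```text
clock: 24.55
position: [0.4295, 0.0673, 0.0226]
ee_rot: [2.117, 2.004, -0.335]
force: [1.3, -0.2, 0.0]
width: 0.601
t 24.55 pos [0.4295 0.0673 0.0226] x [ 0.051  0.952 -0.303] z [-0.023 -0.302 -0.953] q [-0.08  0.61 -0.55  2.13  0.76  0.85 -1.25] F [ 1.29 -0.17  0.04] w 0.601
d [0.03 0.1  0.02] w [-0.29 -0.35  0.23] |d| 0.1 |w| 0.5
```

View pics/f2.png

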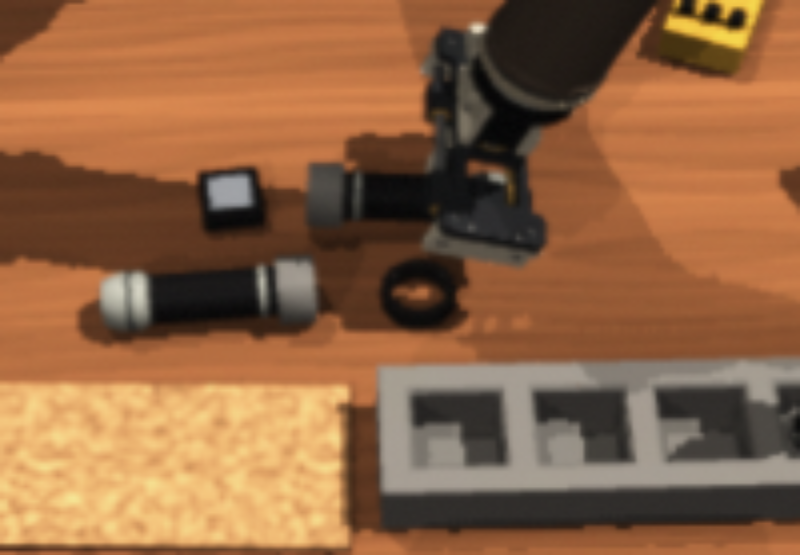

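```bash
python3 -m handwheel '[{"tx":0,"ty":0,"tz":0,"wx":0,"wy":0,"wz":0,"claw":0},{"tx":0,"ty":0,"tz":0,"wx":0,"wy":0,"wz":0,"claw":0},{"tx":0,"ty":0,"tz":0,"wx":0,"wy":0,"wz":0,"claw":0},{"tx":0,"ty":0,"tz":0,"wx":0,"wy":0,"wz":0,"claw":0},{"tx":0,"ty":0,"tz":0,"wx":0,"wy":0,"wz":0,"claw":0},{"tx":0,"ty":0,"tz":0,"wx":0,"wy":0,"wz":0,"claw":0}]' 40; python3 -m handwheel '[{"tx":-0.6,"ty":0,"tz":-1.9,"wx":0,"wy":0,"wz":0,"claw":0},{"tx":-1.5,"ty":0,"tz":-4.6,"wx":0,"wy":0,"wz":0,"claw":0},{"tx":-2.8,"ty":0,"tz":-8.6,"wx":0,"wy":0,"wz":0,"claw":0},{"tx":-4,"ty":0,"tz":-12.5,"wx":0,"wy":0,"wz":0,"claw":0},{"tx":-4,"ty":0,"tz":-12.5,"wx":0,"wy":0,"wz":0,"claw":0},{"tx":-4,"ty":0,"tz":-12.5,"wx":0,"wy":0,"wz":0,"claw":0},{"tx":-4,"ty":0,"tz":-12.5,"wx":0,"wy":0,"wz":0,"claw":0},{"tx":-4,"ty":0,"tz":-12.5,"wx":0,"wy":0,"wz":0,"claw":0},{"tx":-4,"ty":0,"tz":-12.5,"wx":0,"wy":0,"wz":0,"claw":0}]'; python3 weigh.py 40
```

```text
clock: 25.1
position: [0.4297, 0.0674, 0.023]
ee_rot: [2.117, 2.004, -0.333]
force: [-1.9, 1.4, 6.1]
width: 0.404
clock: 25.85
position: [0.4294, 0.0665, 0.1523]
ee_rot: [2.118, 2.005, -0.338]
force: [0.1, -1.0, -2.0]
width: 0.405
F [ 0.056  0.038 -2.785] sd [0.41 0.44 0.46] torque [ 0.651 -0.151  0.003] [0.031 0.025 0.031] g 284.0 +- 7.0
J [ 3.0000e-03 -5.1295e+01 -6.2310e+00 -2.3690e+01  1.0300e+00  1.9410e+00
  1.0000e-02] [0.019 0.091 0.007 0.042 0.001 0.003 0.002]
t 27.85 pos [0.4302 0.067  0.1537] x [ 0.051  0.952 -0.303] z [-0.022 -0.302 -0.953] q [ 0.02  0.39 -0.65  2.02  0.54  1.08 -1.  ] F [ 0.32 -0.81 -3.3 ] w 0.404
```

Net weight is about 282 g, so this one is heavy too. It goes to pocket 2 (y≈0.219).

```bash
python3 -c "
from h import *; from plan import *
t=np.radians(18); T=upright(np.radians(90),t,1,(.55,.17,.26)); show(); goalT(T)"
```

```text
t 27.85 pos [0.4302 0.067  0.1537] x [ 0.051  0.952 -0.303] z [-0.022 -0.302 -0.953] q [ 0.02  0.39 -0.65  2.02  0.54  1.08 -1.  ] F [ 0.32 -0.81 -3.3 ] w 0.404
d [  7.7   11.3  -13.51] w [ 1.3  89.61 -3.32] |d| 19.2 |w| 89.7
```

```bash
python3 -m handwheel '[{"tx":0,"ty":0,"tz":-3,"wx":0,"wy":6,"wz":-0.2,"claw":0},{"tx":0,"ty":1,"tz":-6,"wx":0.2,"wy":13,"wz":-0.4,"claw":0},{"tx":0.5,"ty":2,"tz":-9,"wx":0.3,"wy":20,"wz":-0.7,"claw":0},{"tx":1.5,"ty":3.5,"tz":-11,"wx":0.4,"wy":27,"wz":-1,"claw":0},{"tx":2.5,"ty":5,"tz":-13,"wx":0.5,"wy":34,"wz":-1.2,"claw":0},{"tx":3.5,"ty":6.5,"tz":-14,"wx":0.6,"wy":41,"wz":-1.5,"claw":0},{"tx":4.5,"ty":8,"tz":-14,"wx":0.7,"wy":48,"wz":-1.8,"claw":0},{"tx":5.5,"ty":9.5,"tz":-14,"wx":0.8,"wy":55,"wz":-2,"claw":0},{"tx":6.5,"ty":11,"tz":-13.5,"wx":0.9,"wy":62,"wz":-2.3,"claw":0},{"tx":7.7,"ty":11.3,"tz":-13.5,"wx":1,"wy":69,"wz":-2.6,"claw":0},{"tx":7.7,"ty":11.3,"tz":-13.5,"wx":1.2,"wy":76,"wz":-2.8,"claw":0},{"tx":7.7,"ty":11.3,"tz":-13.5,"wx":1.3,"wy":83,"wz":-3.1,"claw":0}]'; python3 -c "
from h import *; from plan import *
t=np.radians(18); T=upright(np.radians(90),t,1,(.6505,.217,.21)); show(); goalT(T)"
```

```text
clock: 28.85
position: [0.5508, 0.1739, 0.2584]
ee_rot: [-1.519, -1.511, -0.977]
force: [0.0, 0.4, -3.9]
width: 0.406
t 28.85 pos [0.5508 0.1739 0.2584] x [0.004 0.412 0.911] z [ 0.002  0.911 -0.412] q [ 0.88  0.88 -1.12  1.84 -0.52  0.85  0.32] F [ 0.03  0.35 -3.92] w 0.406
d [-2.53  9.97  6.45] w [ 0.15  6.35 -0.23] |d| 12.1 |w| 6.4
```

```bash
python3 -m handwheel '[{"tx":-0.3,"ty":2.5,"tz":1.5,"wx":0.1,"wy":3.2,"wz":-0.1,"claw":0},{"tx":-0.8,"ty":5,"tz":3.5,"wx":0.2,"wy":6.4,"wz":-0.2,"claw":0},{"tx":-1.5,"ty":7.5,"tz":5,"wx":0.2,"wy":6.4,"wz":-0.2,"claw":0},{"tx":-2.5,"ty":10,"tz":6.4,"wx":0.2,"wy":6.4,"wz":-0.2,"claw":0},{"tx":-2.5,"ty":10,"tz":6.4,"wx":0.2,"wy":6.4,"wz":-0.2,"claw":0},{"tx":-2.5,"ty":10,"tz":6.4,"wx":0.2,"wy":6.4,"wz":-0.2,"claw":0},{"tx":-2.5,"ty":10,"tz":6.4,"wx":0.2,"wy":6.4,"wz":-0.2,"claw":0}]'; python3 inhand.py f3
```

```text
clock: 29.43
position: [0.6494, 0.2222, 0.208]
ee_rot: [-1.438, -1.439, -1.037]
force: [0.1, -1.3, -2.7]
width: 0.409
t 29.43 pos [0.6494 0.2222 0.208 ] x [0.002 0.313 0.95 ] z [-0.004  0.95  -0.313] q [ 0.7   1.09 -1.06  1.63 -0.5   0.83  0.36] F [ 0.15 -1.35 -2.74] w 0.409
scene 0.93 477 axis [-0.056 -0.037  0.998] med [0.665 0.22  0.242] lo [0.638 0.2   0.114] hi [0.676 0.244 0.262]
   z 0.121 x 0.662 0.672 y 0.211 0.242
   z 0.136 x 0.654 0.673 y 0.213 0.244
   z 0.151 x 0.655 0.669 y 0.205 0.239
   z 0.166 x 0.663 0.669 y 0.211 0.234
   z 0.211 x 0.648 0.67 y 0.204 0.237
   z 0.226 x 0.653 0.675 y 0.202 0.234
   z 0.241 x 0.647 0.676 y 0.2 0.241
   z 0.256 x 0.638 0.675 y 0.205 0.24
scene 0.66 324 axis [-0.279  0.316  0.907] med [0.666 0.29  0.119] lo [0.636 0.274 0.103] hi [0.677 0.313 0.165]
   z 0.11 x 0.65 0.672 y 0.278 0.295
   z 0.125 x 0.651 0.673 y 0.277 0.306
   z 0.14 x 0.651 0.676 y 0.274 0.311
   z 0.155 x 0.636 0.677 y 0.275 0.313
side 0.86 1016 axis [ 0.063 -0.038  0.997] med [0.641 0.236 0.193] lo [0.624 0.184 0.109] hi [0.685 0.247 0.261]
   z 0.116 x 0.624 0.67 y 0.213 0.247
   z 0.131 x 0.624 0.673 y 0.199 0.246
   z 0.146 x 0.63 0.664 y 0.212 0.242
   z 0.161 x 0.631 0.662 y 0.214 0.243
   z 0.176 x 0.632 0.662 y 0.215 0.245
   z 0.191 x 0.631 0.663 y 0.222 0.241
   z 0.206 x 0.631 0.66 y 0.23 0.243
   z 0.221 x 0.632 0.661 y 0.213 0.242
   z 0.236 x 0.63 0.685 y 0.184 0.246
   z 0.251 x 0.631 0.67 y 0.207 0.245
   z 0.266 x 0.638 0.658 y 0.211 0.234
```

```bash
python3 -m handwheel '[{"tx":-1.5,"ty":0.2,"tz":0.3,"wx":0,"wy":0,"wz":0,"claw":0},{"tx":-3.5,"ty":0.2,"tz":0.9,"wx":0,"wy":0,"wz":0,"claw":0},{"tx":-4.5,"ty":0.2,"tz":1.3,"wx":0,"wy":0,"wz":0,"claw":0},{"tx":-5.5,"ty":0.2,"tz":1.6,"wx":0,"wy":0,"wz":0,"claw":0},{"tx":-6.5,"ty":0.2,"tz":1.9,"wx":0,"wy":0,"wz":0,"claw":0},{"tx":-7.5,"ty":0.2,"tz":2.3,"wx":0,"wy":0,"wz":0,"claw":0},{"tx":-8.3,"ty":0.2,"tz":2.5,"wx":0,"wy":0,"wz":0,"claw":0},{"tx":-8.3,"ty":0.2,"tz":2.5,"wx":0,"wy":0,"wz":0,"claw":0},{"tx":-8.3,"ty":0.2,"tz":2.5,"wx":0,"wy":0,"wz":0,"claw":0}]'; python3 -m handwheel '[{"tx":-0.4,"ty":0,"tz":0.1,"wx":0,"wy":0,"wz":0,"claw":0},{"tx":-0.4,"ty":0,"tz":0.1,"wx":0,"wy":0,"wz":0,"claw":0},{"tx":-0.4,"ty":0,"tz":0.1,"wx":0,"wy":0,"wz":0,"claw":0}]'; python3 -m handwheel '[{"tx":-0.3,"ty":0,"tz":0.1,"wx":0,"wy":0,"wz":0,"claw":0},{"tx":-0.3,"ty":0,"tz":0.1,"wx":0,"wy":0,"wz":0,"claw":0},{"tx":-0.3,"ty":0,"tz":0.1,"wx":0,"wy":0,"wz":0,"claw":0}]'
```

```text
clock: 30.38
position: [0.6516, 0.2202, 0.1217]
ee_rot: [-1.438, -1.438, -1.038]
force: [-0.3, 0.8, -2.3]
width: 0.405
clock: 30.63
position: [0.6518, 0.2198, 0.118]
ee_rot: [-1.438, -1.439, -1.038]
force: [-0.6, 0.7, -1.8]
width: 0.402
clock: 30.88
position: [0.6517, 0.2198, 0.1145]
ee_rot: [-1.438, -1.439, -1.038]
force: [0.1, 0.7, -2.6]
width: 0.399
```

```bash
python3 -m handwheel '[{"tx":-0.3,"ty":0,"tz":0.1,"wx":0,"wy":0,"wz":0,"claw":0},{"tx":-0.3,"ty":0,"tz":0.1,"wx":0,"wy":0,"wz":0,"claw":0},{"tx":-0.3,"ty":0,"tz":0.1,"wx":0,"wy":0,"wz":0,"claw":0}]';python3 -c "
from h import *
p,d=vision.get_image('side');cv2.imwrite('pics/f4s.png',cv2.resize(p[150:330,130:380],None,fx=3.2,fy=3.2))"
```

```text
clock: 31.13
position: [0.6516, 0.2198, 0.1111]
ee_rot: [-1.438, -1.439, -1.038]
force: [0.0, 1.4, -2.8]
width: 0.408
```

View pics/f4s.png

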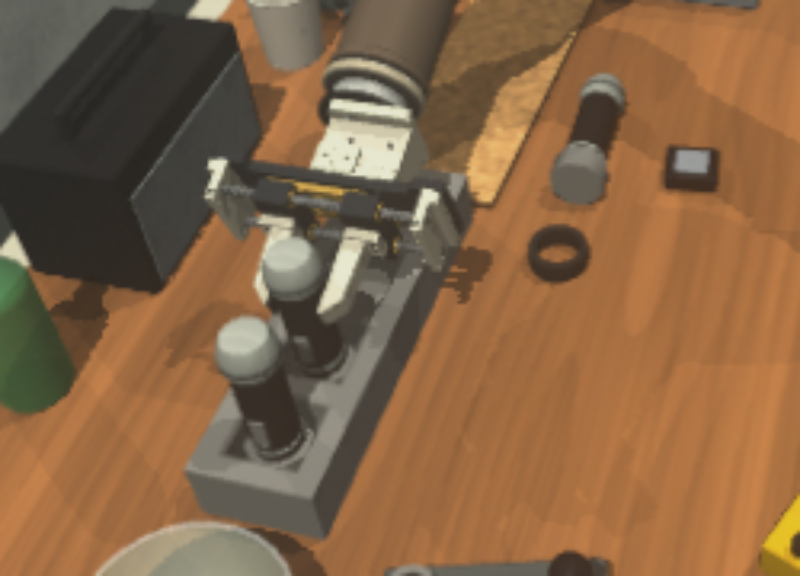

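```bash
python3 -m handwheel '[{"tx":-0.2,"ty":0,"tz":0.1,"wx":0,"wy":0,"wz":0,"claw":0},{"tx":-0.2,"ty":0,"tz":0.1,"wx":0,"wy":0,"wz":0,"claw":0},{"tx":-0.2,"ty":0,"tz":0.1,"wx":0,"wy":0,"wz":0,"claw":0}]'; python3 -m handwheel '[{"tx":-0.2,"ty":0,"tz":0.1,"wx":0,"wy":0,"wz":0,"claw":0},{"tx":-0.2,"ty":0,"tz":0.1,"wx":0,"wy":0,"wz":0,"claw":0},{"tx":-0.2,"ty":0,"tz":0.1,"wx":0,"wy":0,"wz":0,"claw":0}]'
```

```text
clock: 31.43
position: [0.6517, 0.2206, 0.1102]
ee_rot: [-1.437, -1.438, -1.039]
force: [-0.3, -0.3, 2.7]
width: 0.407
clock: 31.68
position: [0.6517, 0.2216, 0.1101]
ee_rot: [-1.434, -1.438, -1.041]
force: [-2.2, -2.4, 10.5]
width: 0.405
```

On the floor. Releasing and retreating.

```bash
python3 -m handwheel '[{"tx":0.3,"ty":0,"tz":-0.2,"wx":0,"wy":0,"wz":0,"claw":0.5},{"tx":0.3,"ty":0,"tz":-0.2,"wx":0,"wy":0,"wz":0,"claw":0.6},{"tx":0.3,"ty":0,"tz":-0.2,"wx":0,"wy":0,"wz":0,"claw":0.6},{"tx":0.3,"ty":0,"tz":-0.2,"wx":0,"wy":0,"wz":0,"claw":0.6},{"tx":0.3,"ty":0,"tz":-1.5,"wx":0,"wy":0,"wz":0,"claw":0.6},{"tx":0.3,"ty":0,"tz":-3.5,"wx":0,"wy":0,"wz":0,"claw":0.6},{"tx":0.3,"ty":0,"tz":-6,"wx":0,"wy":0,"wz":0,"claw":0.6},{"tx":0.3,"ty":0,"tz":-9,"wx":0,"wy":0,"wz":0,"claw":0.6},{"tx":3,"ty":0,"tz":-10,"wx":0,"wy":0,"wz":0,"claw":0.6},{"tx":6,"ty":0,"tz":-11,"wx":0,"wy":0,"wz":0,"claw":0.6},{"tx":9,"ty":0,"tz":-12,"wx":0,"wy":0,"wz":0,"claw":0.6},{"tx":9,"ty":0,"tz":-12,"wx":0,"wy":0,"wz":0,"claw":0.6}]'; python3 mics.py; python3 -c "
from h import *
show()
p,d=vision.get_image('side');cv2.imwrite('pics/f5s.png',cv2.resize(p[150:330,130:380],None,fx=3.2,fy=3.2))"
```

```text
clock: 32.68
position: [0.6537, 0.1346, 0.2376]
ee_rot: [-1.435, -1.443, -1.046]
force: [-0.1, -0.0, 0.9]
width: 0.604
scene 0.96 uv [410.8, 256.9] med [0.663 0.215 0.115] mid [0.6629 0.2202] u [0.075 0.997] len 0.05
scene 0.86 uv [439.2, 254.6] med [0.666 0.29  0.119] mid [0.6667 0.2916] u [0.396 0.918] len 0.043
scene 0.57 uv [273.6, 234.0] med [ 0.53  -0.134  0.031] mid [ 0.5322 -0.1044] u [0.084 0.997] len 0.137
scene 0.47 uv [465.3, 170.2] med [0.407 0.41  0.132] mid [0.4078 0.4107] u [0.909 0.417] len 0.037
side 0.94 uv [316.7, 193.7] med [ 0.507 -0.071  0.04 ] mid [ 0.5074 -0.0937] u [-0.009  1.   ] len 0.135
side 0.77 uv [210.7, 270.0] med [0.644 0.31  0.112] mid [0.6451 0.3107] u [0.836 0.549] len 0.041
side 0.69 uv [229.4, 243.6] med [0.641 0.233 0.118] mid [0.6396 0.2316] u [0.723 0.691] len 0.038
side 0.49 uv [294.4, 126.4] med [ 0.67  -0.428  0.036] mid [ 0.668  -0.4288] u [0.932 0.362] len 0.107
t 32.88 pos [0.652  0.1337 0.2288] x [0.003 0.313 0.95 ] z [-0.003  0.95  -0.313] q [ 0.8   1.06 -1.04  1.56 -0.47  1.01  0.34] F [-1.49 -0.23 -0.61] w 0.6
```

View pics/f5s.png

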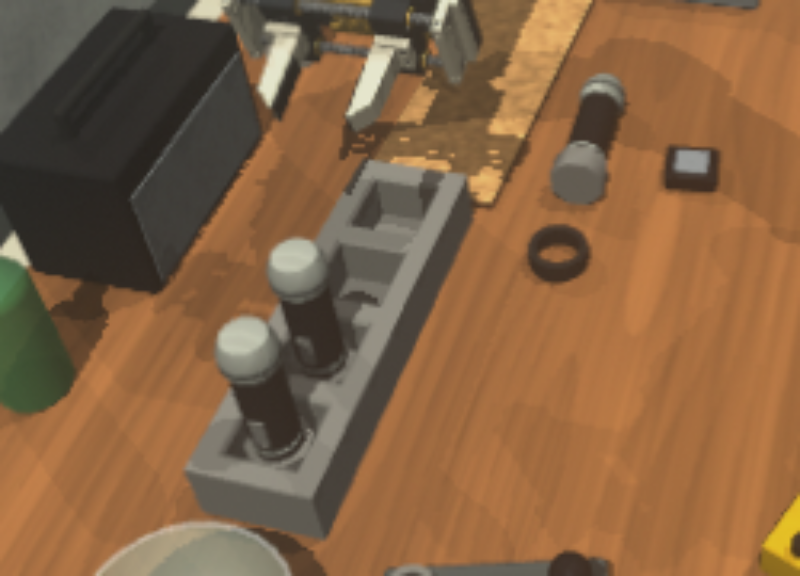

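Both stand upright in their pockets. For the third mic I'll plan a grasp with tool x toward the foot and check the placing options.

```bash
cat > s3.py <<'E'
from h import *; from plan import *
t=np.radians(25); st=log(); q=st['joints']; T0=Tm(R.from_rotvec(st['ee_rot']).as_matrix(),st['position'])
h=np.array([.0456,-.999]); c=np.array([.5148,-.101]); g=np.r_[c+h*.022,.18]
T=grasp(h,t,-1,g); goalT(T)
q1,e,m=path(q,T0,T); print(q1.round(2),e,m); q1b,e,m=path(q1,T,grasp(h,t,-1,g-[0,0,.153]),6); print(q1b.round(2),e)
for y in (-.12,-.18,-.24,-.28):
  for a in (-90,-75,-60):
    Tu=upright(np.radians(a),t,-1,(.58,y+.05,.27)); Tb=upright(np.radians(a),t,-1,(.645,y,.108))
    q2,e1,m1=path(q1,T,Tu); q3,e2,m2=path(q2,Tu,Tb,8); print('board',y,a,round(e1,4),round(e2,4),m1.round(2),m2.round(2),q3.round(2),'wrist',(Tb[:3,3]-.36*Tb[:3,2]).round(2))
for y,a in ((.058,-90),(.058,-45),(.058,-30),(.058,-15)):
    Tu=upright(np.radians(a),t,-1,(.55,y,.27)); Tb=upright(np.radians(a),t,-1,(.648,y,.108))
    q2,e1,m1=path(q1,T,Tu); q3,e2,m2=path(q2,Tu,Tb,8); print('pocket',y,a,round(e1,4),round(e2,4),m1.round(2),m2.round(2),q3.round(2),'wrist',(Tb[:3,3]-.36*Tb[:3,2]).round(2))
E
python3 s3.py
```

```text
d [-13.06 -13.64 -22.49] w [  1.76 -46.76  -1.9 ] |d| 29.4 |w| 46.8
[ 0.91  0.61 -0.77  1.73 -0.02  1.07  0.27] 3.306611811176655e-05 0.028343649455489617
[ 0.85  0.8  -0.68  1.84  0.07  0.79  0.28] 6.929602436722812e-05
board -0.12 -90 0.0002 0.0 0.09 0.03 [-0.21  0.92 -0.27  1.65  1.16  1.56 -1.11] wrist [0.64 0.2  0.26]
board -0.12 -75 0.0002 0.0001 0.09 0.04 [-0.19  0.85 -0.33  1.88  1.37  1.45 -1.18] wrist [0.56 0.19 0.26]
board -0.12 -60 0.0003 0.0001 0.09 0.04 [-0.13  0.8  -0.39  2.09  1.63  1.38 -1.25] wrist [0.48 0.16 0.26]
board -0.18 -90 0.0002 0.0 0.08 0.04 [-0.13  0.9  -0.26  1.7   1.22  1.5  -1.1 ] wrist [0.64 0.14 0.26]
board -0.18 -75 0.0002 0.0001 0.08 0.04 [-0.1   0.83 -0.31  1.92  1.45  1.4  -1.17] wrist [0.56 0.13 0.26]
board -0.18 -60 0.0003 0.0001 0.1 0.04 [-0.02  0.78 -0.37  2.12  1.73  1.34 -1.25] wrist [0.48 0.1  0.26]
board -0.24 -90 0.0002 0.0 0.08 0.04 [-0.05  0.89 -0.24  1.73  1.29  1.44 -1.09] wrist [0.64 0.08 0.26]
board -0.24 -75 0.0002 0.0001 0.08 0.04 [-0.    0.82 -0.3   1.95  1.54  1.35 -1.17] wrist [0.56 0.07 0.26]
board -0.24 -60 0.0003 0.0001 0.1 0.05 [ 0.09  0.77 -0.36  2.15  1.84  1.3  -1.25] wrist [0.48 0.04 0.26]
board -0.28 -90 0.0002 0.0 0.07 0.04 [ 0.    0.88 -0.22  1.74  1.33  1.41 -1.07] wrist [0.64 0.04 0.26]
board -0.28 -75 0.0002 0.0001 0.09 0.04 [ 0.06  0.82 -0.28  1.96  1.59  1.31 -1.16] wrist [0.56 0.03 0.26]
board -0.28 -60 0.0003 0.0001 0.11 0.05 [ 0.16  0.77 -0.35  2.15  1.91  1.27 -1.24] wrist [ 0.48 -0.    0.26]
pocket 0.058 -90 0.0003 0.0001 0.1 0.04 [-0.43  1.02 -0.31  1.42  1.01  1.75 -1.11] wrist [0.65 0.38 0.26]
pocket 0.058 -45 0.0004 0.0001 0.1 0.05 [-0.33  0.82 -0.49  2.08  1.64  1.46 -1.24] wrist [0.42 0.29 0.26]
pocket 0.058 -30 0.0006 0.0002 0.13 0.06 [-0.22  0.79 -0.56  2.27  1.93  1.43 -1.28] wrist [0.37 0.22 0.26]
pocket 0.058 -15 0.0011 0.0003 0.19 0.08 [-0.04  0.79 -0.62  2.41  2.29  1.42 -1.25] wrist [0.34 0.14 0.26]
```

```bash
python3 -m handwheel '[{"tx":-0.5,"ty":-1.7,"tz":-3,"wx":0.2,"wy":-5.8,"wz":-0.2,"claw":0.75},{"tx":-1.5,"ty":-3.4,"tz":-6,"wx":0.4,"wy":-11.7,"wz":-0.5,"claw":0.75},{"tx":-3,"ty":-5.1,"tz":-9,"wx":0.6,"wy":-17.5,"wz":-0.7,"claw":0.75},{"tx":-5,"ty":-6.8,"tz":-12,"wx":0.9,"wy":-23.4,"wz":-1,"claw":0.75},{"tx":-7,"ty":-8.5,"tz":-15,"wx":1.1,"wy":-29.2,"wz":-1.2,"claw":0.75},{"tx":-9,"ty":-10.2,"tz":-18,"wx":1.3,"wy":-35,"wz":-1.4,"claw":0.75},{"tx":-11,"ty":-12,"tz":-20.5,"wx":1.5,"wy":-41,"wz":-1.7,"claw":0.75},{"tx":-13,"ty":-13.6,"tz":-22.5,"wx":1.8,"wy":-46.8,"wz":-1.9,"claw":0.75},{"tx":-13,"ty":-13.6,"tz":-22.5,"wx":1.8,"wy":-46.8,"wz":-1.9,"claw":0.75},{"tx":-13,"ty":-13.6,"tz":-22.5,"wx":1.8,"wy":-46.8,"wz":-1.9,"claw":0.75},{"tx":-13,"ty":-13.6,"tz":-22.5,"wx":1.8,"wy":-46.8,"wz":-1.9,"claw":0.75}]'; python3 weigh.py 30; python3 mics.py; python3 -c "
from h import *
p,d=vision.get_image('wrist');cv2.imwrite('pics/g1.png',p)"
```

```text
clock: 33.85
position: [0.5167, -0.1194, 0.1768]
ee_rot: [-1.928, -2.021, -0.43]
force: [-0.0, 0.1, 0.7]
width: 0.75
F [ 0.038 -0.201  0.124] sd [0.5  0.52 0.47] torque [-0.497 -0.124  0.005] [0.032 0.027 0.029] g -13.0 +- 9.0
J [ 1.1000e-02 -6.3113e+01 -1.3763e+01 -2.5426e+01 -2.2970e+00  7.3800e-01
 -1.5000e-02] [0.059 0.213 0.03  0.048 0.011 0.009 0.001]
t 35.35 pos [ 0.5166 -0.12    0.1771] x [-0.043  0.905  0.422] z [-0.019  0.422 -0.906] q [ 0.91  0.6  -0.77  1.73 -0.02  1.07  0.26] F [ 0.38 -0.02 -0.41] w 0.751
scene 0.88 uv [438.0, 258.8] med [0.666 0.291 0.116] mid [0.6669 0.297 ] u [0.201 0.98 ] len 0.051
scene 0.85 uv [411.4, 258.2] med [0.662 0.214 0.113] mid [0.6624 0.2143] u [0.405 0.914] len 0.046
scene 0.66 uv [284.3, 230.0] med [ 0.523 -0.098  0.039] mid [ 0.523  -0.1021] u [-0.042  0.999] len 0.144
scene 0.53 uv [462.2, 204.4] med [0.463 0.409 0.051] mid [0.4613 0.4077] u [0.85  0.527] len 0.163
side 0.94 uv [210.6, 269.8] med [0.644 0.31  0.114] mid [0.6441 0.3099] u [0.795 0.607] len 0.041
side 0.87 uv [225.7, 245.7] med [0.641 0.232 0.116] mid [0.6403 0.2315] u [0.749 0.662] len 0.039
side 0.86 uv [317.1, 192.0] med [ 0.507 -0.075  0.039] mid [ 0.5074 -0.0967] u [-0.02  1.  ] len 0.141
```

View pics/g1.png

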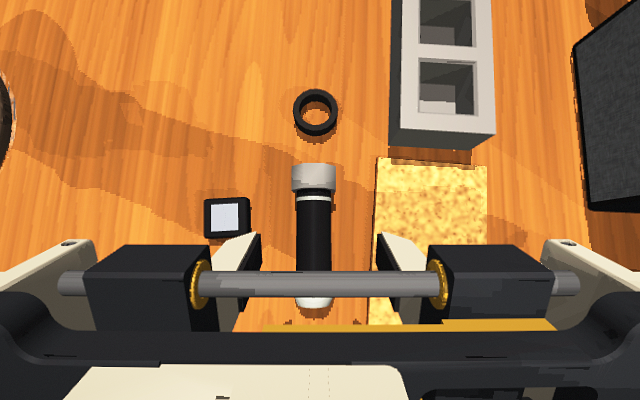

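The mic is centred at column 313, foot up at (313,178). Descending.

```bash
python3 -c "
from h import *; from plan import *
t=np.radians(25)
h=np.array([.0456,-.999]); c=np.array([.515,-.101]); g=np.r_[c+h*.022,.027]
goalT(grasp(h,t,-1,g))"
```

```text
d [-6.6  -0.09 13.98] w [0.04 0.01 0.07] |d| 15.5 |w| 0.1
```

```bash
python3 -m handwheel '[{"tx":-1.7,"ty":-0.1,"tz":3.6,"wx":0,"wy":0,"wz":0,"claw":0.7},{"tx":-3.4,"ty":-0.1,"tz":7.2,"wx":0,"wy":0,"wz":0,"claw":0.7},{"tx":-4.9,"ty":-0.1,"tz":10.3,"wx":0,"wy":0,"wz":0,"claw":0.7},{"tx":-5.8,"ty":-0.1,"tz":12.2,"wx":0,"wy":0,"wz":0,"claw":0.7},{"tx":-6.3,"ty":-0.1,"tz":13.3,"wx":0,"wy":0,"wz":0,"claw":0.7},{"tx":-6.6,"ty":-0.1,"tz":13.9,"wx":0,"wy":0,"wz":0,"claw":0.7},{"tx":-6.6,"ty":-0.1,"tz":13.9,"wx":0,"wy":0,"wz":0,"claw":0.7},{"tx":-6.6,"ty":-0.1,"tz":13.9,"wx":0,"wy":0,"wz":0,"claw":0.7}]' 40; python3 -m handwheel '[{"tx":0,"ty":0,"tz":0,"wx":0,"wy":0,"wz":0,"claw":0},{"tx":0,"ty":0,"tz":0,"wx":0,"wy":0,"wz":0,"claw":0},{"tx":0,"ty":0,"tz":0,"wx":0,"wy":0,"wz":0,"claw":0},{"tx":0,"ty":0,"tz":0,"wx":0,"wy":0,"wz":0,"claw":0},{"tx":0,"ty":0,"tz":0,"wx":0,"wy":0,"wz":0,"claw":0},{"tx":0,"ty":0,"tz":0,"wx":0,"wy":0,"wz":0,"claw":0},{"tx":0,"ty":0,"tz":0,"wx":0,"wy":0,"wz":0,"claw":0}]' 40;  python3 -c "
from h import *
p,d=vision.get_image('scene'); cv2.imwrite('pics/g2.png',cv2.resize(p[150:300,200:400],None,fx=4,fy=3.7))"
```

```text
clock: 36.27
position: [0.5166, -0.1211, 0.0242]
ee_rot: [-1.93, -2.023, -0.43]
force: [0.5, -1.2, 0.2]
width: 0.702
clock: 36.85
position: [0.5156, -0.1214, 0.0236]
ee_rot: [-1.93, -2.022, -0.428]
force: [-2.6, -2.9, 6.8]
width: 0.409
```

View pics/g2.png

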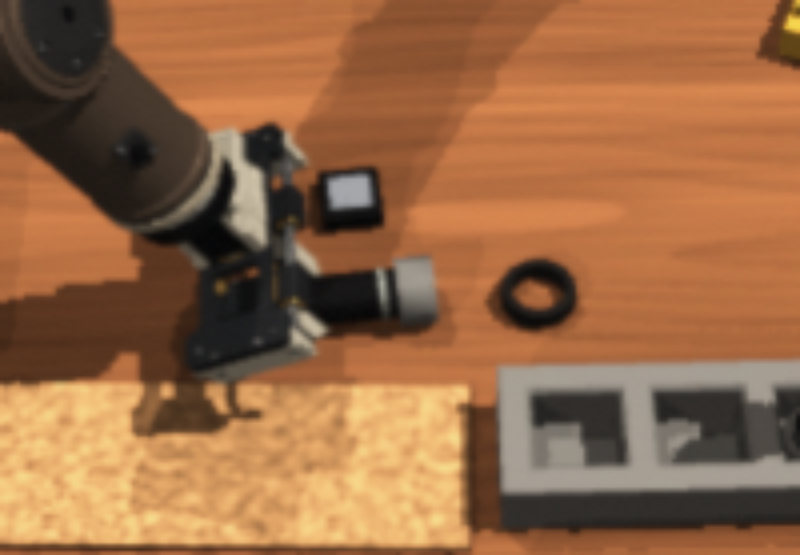

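Gripped. Lifting and weighing.

```bash
python3 -m handwheel '[{"tx":0.8,"ty":0,"tz":-1.8,"wx":0,"wy":0,"wz":0,"claw":0},{"tx":2,"ty":0,"tz":-4.5,"wx":0,"wy":0,"wz":0,"claw":0},{"tx":3.7,"ty":0,"tz":-8,"wx":0,"wy":0,"wz":0,"claw":0},{"tx":5.5,"ty":0,"tz":-11.8,"wx":0,"wy":0,"wz":0,"claw":0},{"tx":5.5,"ty":0,"tz":-11.8,"wx":0,"wy":0,"wz":0,"claw":0},{"tx":5.5,"ty":0,"tz":-11.8,"wx":0,"wy":0,"wz":0,"claw":0},{"tx":5.5,"ty":0,"tz":-11.8,"wx":0,"wy":0,"wz":0,"claw":0},{"tx":5.5,"ty":0,"tz":-11.8,"wx":0,"wy":0,"wz":0,"claw":0}]'; python3 weigh.py 40;  python3 -c "
from h import *
p,d=vision.get_image('side'); cv2.imwrite('pics/g3.png',cv2.resize(p[80:280,200:430],None,fx=3.4,fy=2.9))"
```

```text
clock: 37.57
position: [0.5146, -0.1213, 0.1518]
ee_rot: [-1.929, -2.021, -0.427]
force: [-0.9, 0.1, -3.2]
width: 0.407
F [ 0.072 -0.035 -3.266] sd [0.56 0.47 0.52] torque [-0.918 -0.15  -0.003] [0.038 0.031 0.028] g 333.0 +- 8.0
J [ 4.0000e-03 -6.5325e+01 -1.4851e+01 -2.5124e+01 -2.7370e+00  9.0900e-01
 -1.7000e-02] [0.017 0.194 0.037 0.051 0.004 0.003 0.   ]
t 39.57 pos [ 0.5157 -0.1211  0.1535] x [-0.043  0.905  0.423] z [-0.019  0.422 -0.906] q [ 0.9   0.63 -0.76  1.75 -0.    1.03  0.27] F [-0.22 -0.   -3.19] w 0.404
```

View pics/g3.png

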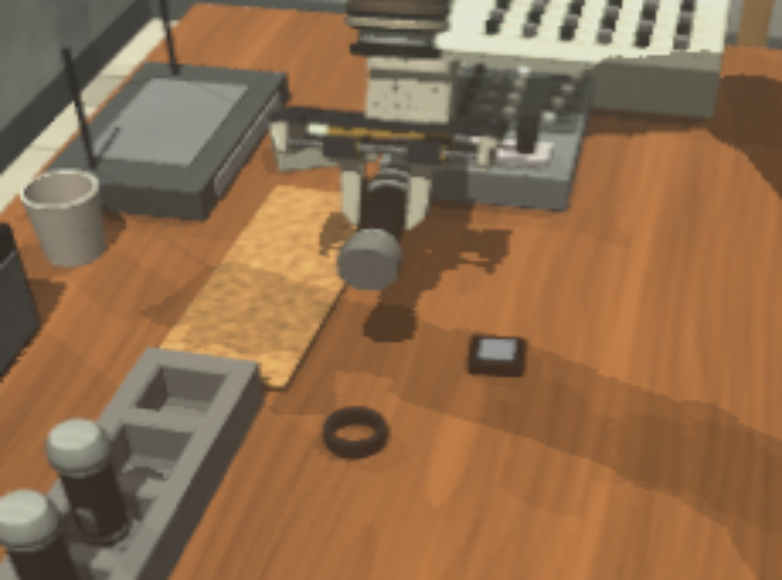

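Net weight is about 335 g, so the third mic is also heavy. Pocket 0 (y≈0.058), approached with the tool heading about −25° to stay clear of the standing ones.

```bash
cat > s4.py <<'E'
from h import *; from plan import *
t=np.radians(25); a=np.radians(-25); st=log(); q=st['joints']; T0=Tm(R.from_rotvec(st['ee_rot']).as_matrix(),st['position'])
Tu=upright(a,t,-1,(.54,.05,.28)); Tb=upright(a,t,-1,(.648,.058,.21)); Tc=upright(a,t,-1,(.648,.058,.108))
q2,e1,m1=path(q,T0,Tu,13); q3,e2,m2=path(q2,Tu,Tb,8); q4,e3,m3=path(q3,Tb,Tc,8)
print(e1,e2,e3,m1,m2,m3,q2.round(2),q3.round(2),q4.round(2)); show(); goalT(Tu)
E
python3 s4.py
```

```text
0.0010630449966486286 0.00010056627854112877 0.00010145542065714048 0.21630759372909036 0.03979734865041401 0.0300940000444071 [-0.09  0.28 -0.79  2.43  1.68  1.23 -1.01] [-0.09  0.56 -0.67  2.29  1.91  1.29 -1.06] [-0.15  0.8  -0.6   2.32  2.05  1.45 -1.27]
t 39.62 pos [ 0.5157 -0.1212  0.1534] x [-0.043  0.905  0.422] z [-0.019  0.422 -0.906] q [ 0.9   0.63 -0.76  1.75 -0.    1.03  0.27] F [ 0.63  0.28 -3.86] w 0.404
d [20.46  3.64 -4.19] w [-23.4  -80.15 -64.47] |d| 21.2 |w| 105.5
```

```bash
python3 -m handwheel '[{"tx":1.3,"ty":0,"tz":-2.7,"wx":-1.4,"wy":-4.8,"wz":-3.9,"claw":0},{"tx":2.6,"ty":0.2,"tz":-5.4,"wx":-2.9,"wy":-10,"wz":-8,"claw":0},{"tx":4.2,"ty":0.5,"tz":-7,"wx":-4.4,"wy":-15,"wz":-12,"claw":0},{"tx":6,"ty":0.9,"tz":-6.8,"wx":-5.8,"wy":-20,"wz":-16,"claw":0},{"tx":7.8,"ty":1.2,"tz":-6.5,"wx":-7.3,"wy":-25,"wz":-20,"claw":0},{"tx":9.6,"ty":1.6,"tz":-6.2,"wx":-8.8,"wy":-30,"wz":-24,"claw":0},{"tx":11.4,"ty":2,"tz":-5.9,"wx":-10.2,"wy":-35,"wz":-28,"claw":0},{"tx":13.2,"ty":2.3,"tz":-5.6,"wx":-11.7,"wy":-40,"wz":-32,"claw":0},{"tx":15,"ty":2.7,"tz":-5.3,"wx":-13.1,"wy":-45,"wz":-36,"claw":0},{"tx":16.8,"ty":3,"tz":-5,"wx":-14.6,"wy":-50,"wz":-40,"claw":0},{"tx":18.6,"ty":3.3,"tz":-4.6,"wx":-16,"wy":-55,"wz":-44,"claw":0},{"tx":20.4,"ty":3.6,"tz":-4.2,"wx":-17.5,"wy":-60,"wz":-48.3,"claw":0}]'; python3 s4.py;  python3 -c "
from h import *
p,d=vision.get_image('side'); cv2.imwrite('pics/g4.png',cv2.resize(p[80:330,130:430],None,fx=2.6,fy=2.4))"
```

```text
clock: 40.62
position: [0.544, 0.0498, 0.2794]
ee_rot: [0.864, 2.201, -0.124]
force: [-0.6, -1.5, -5.0]
width: 0.404
0.00016310912384437533 0.00010033475132970635 0.00010124733184740446 0.044026723214257935 0.039772397886390976 0.030038248903308418 [-0.08  0.29 -0.8   2.43  1.68  1.23 -1.01] [-0.08  0.56 -0.68  2.28  1.91  1.3  -1.06] [-0.15  0.8  -0.61  2.32  2.05  1.45 -1.26]
t 40.62 pos [0.544  0.0498 0.2794] x [-0.487  0.545 -0.682] z [ 0.617 -0.338 -0.711] q [ 0.11  0.18 -0.81  2.19  1.2   0.92 -0.68] F [-0.58 -1.51 -5.04] w 0.404
d [ 0.01 -0.15  0.18] w [ -5.57 -19.81 -16.12] |d| 0.2 |w| 26.1
```

View pics/g4.png

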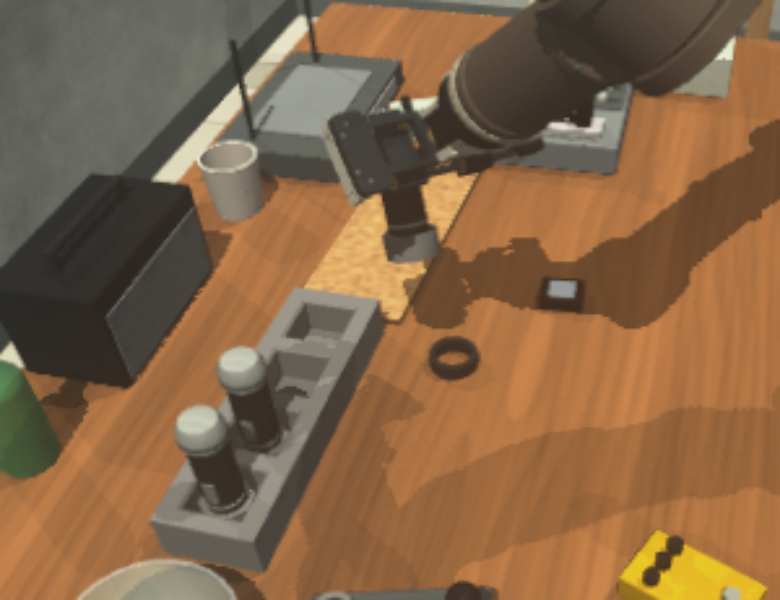

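Tracking well. Finishing the rotation in place.

```bash
python3 -m handwheel '[{"tx":0,"ty":-0.1,"tz":0.1,"wx":-1.4,"wy":-5,"wz":-4,"claw":0},{"tx":0,"ty":-0.1,"tz":0.2,"wx":-2.8,"wy":-10,"wz":-8,"claw":0},{"tx":0,"ty":-0.1,"tz":0.2,"wx":-4.2,"wy":-15,"wz":-12,"claw":0},{"tx":0,"ty":-0.1,"tz":0.2,"wx":-5.6,"wy":-19.8,"wz":-16.1,"claw":0},{"tx":0,"ty":-0.1,"tz":0.2,"wx":-5.6,"wy":-19.8,"wz":-16.1,"claw":0},{"tx":0,"ty":-0.1,"tz":0.2,"wx":-5.6,"wy":-19.8,"wz":-16.1,"claw":0},{"tx":0,"ty":-0.1,"tz":0.2,"wx":-5.6,"wy":-19.8,"wz":-16.1,"claw":0}]';  python3 -c "
from h import *; from plan import *
show(); t=np.radians(25); a=np.radians(-25); goalT(upright(a,t,-1,(.648,.058,.21)))"
```

```text
clock: 41.25
position: [0.5445, 0.0462, 0.2759]
ee_rot: [0.446, 1.979, -0.28]
force: [-0.4, -0.1, -3.2]
width: 0.408
t 41.25 pos [0.5445 0.0462 0.2759] x [-0.39   0.186 -0.902] z [ 0.815 -0.386 -0.432] q [-0.11  0.32 -0.8   2.42  1.66  1.27 -1.01] F [-0.37 -0.08 -3.16] w 0.408
d [ 2.12  5.49 11.33] w [-0.3  -0.59 -0.19] |d| 12.8 |w| 0.7
```

```bash
python3 -m handwheel '[{"tx":0.5,"ty":1.8,"tz":3.6,"wx":0,"wy":0,"wz":0,"claw":0},{"tx":1,"ty":3.6,"tz":7.2,"wx":-0.1,"wy":-0.3,"wz":0,"claw":0},{"tx":2.1,"ty":5.5,"tz":11.3,"wx":-0.3,"wy":-0.6,"wz":-0.2,"claw":0},{"tx":2.1,"ty":5.5,"tz":11.3,"wx":-0.3,"wy":-0.6,"wz":-0.2,"claw":0},{"tx":2.1,"ty":5.5,"tz":11.3,"wx":-0.3,"wy":-0.6,"wz":-0.2,"claw":0},{"tx":2.1,"ty":5.5,"tz":11.3,"wx":-0.3,"wy":-0.6,"wz":-0.2,"claw":0}]'; python3 inhand.py g5; python3 -c "
import cv2
p=cv2.imread('pics/g5_side.png'); cv2.imwrite('pics/g5s.png',cv2.resize(p[100:330,130:400],None,fx=2.9,fy=2.6))"
```

```text
clock: 41.75
position: [0.6521, 0.055, 0.2091]
ee_rot: [0.437, 1.968, -0.28]
force: [0.3, 0.1, -3.0]
width: 0.408
t 41.75 pos [0.6521 0.055  0.2091] x [-0.381  0.178 -0.907] z [ 0.822 -0.385 -0.42 ] q [-0.1   0.59 -0.68  2.27  1.91  1.32 -1.05] F [ 0.25  0.13 -2.96] w 0.408
scene 0.97 800 axis [-0.043  0.041  0.998] med [0.669 0.051 0.211] lo [0.618 0.026 0.118] hi [0.679 0.077 0.27 ]
   z 0.125 x 0.651 0.678 y 0.027 0.077
   z 0.14 x 0.638 0.679 y 0.026 0.077
   z 0.155 x 0.655 0.674 y 0.035 0.071
   z 0.17 x 0.651 0.675 y 0.035 0.07
   z 0.185 x 0.656 0.674 y 0.034 0.069
   z 0.2 x 0.654 0.674 y 0.036 0.067
   z 0.215 x 0.653 0.676 y 0.036 0.069
   z 0.23 x 0.618 0.677 y 0.037 0.069
   z 0.245 x 0.656 0.678 y 0.034 0.076
   z 0.26 x 0.64 0.679 y 0.034 0.076
   z 0.275 x 0.649 0.661 y 0.051 0.062
side 0.7 259 axis [ 0.142 -0.004  0.99 ] med [0.644 0.066 0.258] lo [0.625 0.041 0.118] hi [0.669 0.094 0.27 ]
   z 0.125 x 0.626 0.64 y 0.045 0.077
   z 0.14 x 0.625 0.636 y 0.052 0.073
   z 0.245 x 0.632 0.665 y 0.045 0.081
   z 0.26 x 0.633 0.669 y 0.041 0.078
   z 0.275 x 0.625 0.661 y 0.047 0.094
```

View pics/g5s.png

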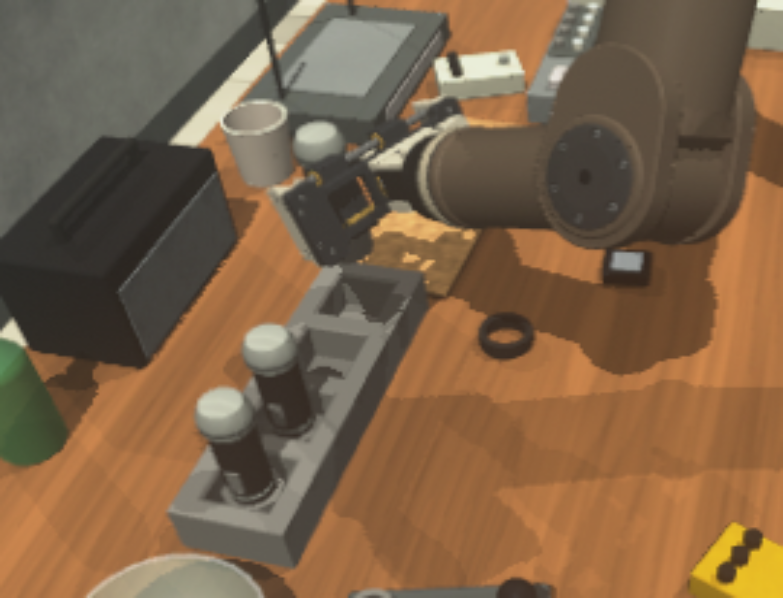

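```bash
python3 -c "
from h import *
s=sensors.observe()['position'];print(s)
p=np.array([.6521-.0045,.055+.006,.2091])
for z in (.2091,.163,.118): p[2]=z; goal(p)"
```

```text
[0.651604   0.05619444 0.21058456]
d [ 0.37  0.27 -0.45] w [0. 0. 0.]
d [4.56 0.27 1.48] w [0. 0. 0.]
d [8.65 0.27 3.36] w [0. 0. 0.]
```

```bash
python3 -m handwheel '[{"tx":0.4,"ty":0.3,"tz":-0.4,"wx":0,"wy":0,"wz":0,"claw":0},{"tx":2.4,"ty":0.3,"tz":0.5,"wx":0,"wy":0,"wz":0,"claw":0},{"tx":4.4,"ty":0.3,"tz":1.4,"wx":0,"wy":0,"wz":0,"claw":0},{"tx":4.4,"ty":0.3,"tz":1.4,"wx":0,"wy":0,"wz":0,"claw":0},{"tx":4.4,"ty":0.3,"tz":1.4,"wx":0,"wy":0,"wz":0,"claw":0},{"tx":4.4,"ty":0.3,"tz":1.4,"wx":0,"wy":0,"wz":0,"claw":0}]'; python3 inhand.py g6; python3 -c "
import cv2
p=cv2.imread('pics/g6_scene.png'); cv2.imwrite('pics/g6c.png',cv2.resize(p[190:310,280:480],None,fx=4,fy=4))"
```

```text
clock: 42.45
position: [0.648, 0.0617, 0.1639]
ee_rot: [0.432, 1.967, -0.279]
force: [-0.2, 0.3, -2.6]
width: 0.404
t 42.45 pos [0.648  0.0617 0.1639] x [-0.381  0.175 -0.908] z [ 0.824 -0.382 -0.419] q [-0.14  0.7  -0.66  2.29  1.96  1.4  -1.15] F [-0.21  0.35 -2.62] w 0.404
scene 0.69 749 axis [-0.037  0.042  0.998] med [0.665 0.058 0.165] lo [0.619 0.033 0.056] hi [0.677 0.088 0.224]
   z 0.063 x 0.619 0.672 y 0.034 0.088
   z 0.078 x 0.645 0.677 y 0.033 0.084
   z 0.093 x 0.632 0.675 y 0.035 0.085
   z 0.108 x 0.647 0.669 y 0.037 0.077
   z 0.123 x 0.649 0.67 y 0.041 0.078
   z 0.138 x 0.649 0.671 y 0.041 0.077
   z 0.153 x 0.651 0.67 y 0.043 0.073
   z 0.168 x 0.649 0.673 y 0.042 0.079
   z 0.183 x 0.657 0.671 y 0.043 0.076
   z 0.198 x 0.65 0.674 y 0.04 0.082
   z 0.213 x 0.634 0.674 y 0.041 0.082
   z 0.228 x 0.641 0.665 y 0.056 0.076
side 0.75 270 axis [ 0.162 -0.003  0.987] med [0.644 0.072 0.213] lo [0.622 0.045 0.071] hi [0.67  0.086 0.224]
   z 0.078 x 0.622 0.634 y 0.053 0.079
   z 0.093 x 0.623 0.632 y 0.062 0.08
   z 0.198 x 0.629 0.665 y 0.055 0.086
   z 0.213 x 0.63 0.67 y 0.045 0.086
   z 0.228 x 0.639 0.661 y 0.058 0.076
```

View pics/g6c.png

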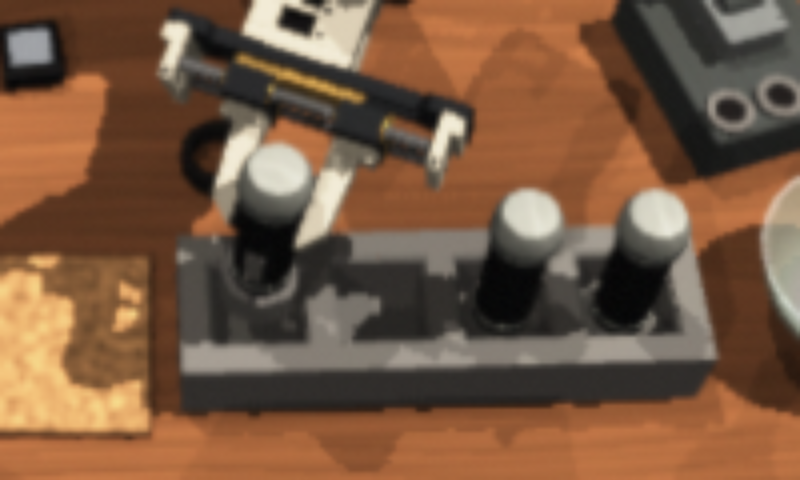

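```bash
python3 -m handwheel '[{"tx":0.9,"ty":0,"tz":0.4,"wx":0,"wy":0,"wz":0,"claw":0},{"tx":1.8,"ty":0,"tz":0.8,"wx":0,"wy":0,"wz":0,"claw":0},{"tx":2.7,"ty":0,"tz":1.2,"wx":0,"wy":0,"wz":0,"claw":0},{"tx":3.6,"ty":0,"tz":1.6,"wx":0,"wy":0,"wz":0,"claw":0},{"tx":4.4,"ty":0,"tz":2,"wx":0,"wy":0,"wz":0,"claw":0},{"tx":4.4,"ty":0,"tz":2,"wx":0,"wy":0,"wz":0,"claw":0},{"tx":4.4,"ty":0,"tz":2,"wx":0,"wy":0,"wz":0,"claw":0}]'; python3 -m handwheel '[{"tx":0.4,"ty":0,"tz":0.2,"wx":0,"wy":0,"wz":0,"claw":0},{"tx":0.4,"ty":0,"tz":0.2,"wx":0,"wy":0,"wz":0,"claw":0},{"tx":0.4,"ty":0,"tz":0.2,"wx":0,"wy":0,"wz":0,"claw":0}]'
```

```text
clock: 43.23
position: [0.6474, 0.0611, 0.1132]
ee_rot: [0.432, 1.969, -0.28]
force: [-0.4, -0.1, -2.9]
width: 0.405
clock: 43.48
position: [0.6478, 0.0611, 0.1102]
ee_rot: [0.433, 1.967, -0.279]
force: [-0.7, 0.4, -3.1]
width: 0.408
```

```bash
python3 -m handwheel '[{"tx":0.3,"ty":0,"tz":0.1,"wx":0,"wy":0,"wz":0,"claw":0},{"tx":0.3,"ty":0,"tz":0.1,"wx":0,"wy":0,"wz":0,"claw":0},{"tx":0.3,"ty":0,"tz":0.1,"wx":0,"wy":0,"wz":0,"claw":0}]'; python3 -m handwheel '[{"tx":0.2,"ty":0,"tz":0.1,"wx":0,"wy":0,"wz":0,"claw":0},{"tx":0.2,"ty":0,"tz":0.1,"wx":0,"wy":0,"wz":0,"claw":0},{"tx":0.2,"ty":0,"tz":0.1,"wx":0,"wy":0,"wz":0,"claw":0}]'
```

```text
clock: 43.73
position: [0.6475, 0.0613, 0.1069]
ee_rot: [0.433, 1.967, -0.279]
force: [-1.3, -0.9, -3.6]
width: 0.409
clock: 43.98
position: [0.6475, 0.0612, 0.1045]
ee_rot: [0.433, 1.968, -0.279]
force: [0.8, 0.3, -4.1]
width: 0.407
```

```bash
python3 -m handwheel '[{"tx":0.3,"ty":0,"tz":0.1,"wx":0,"wy":0,"wz":0,"claw":0},{"tx":0.3,"ty":0,"tz":0.1,"wx":0,"wy":0,"wz":0,"claw":0},{"tx":0.3,"ty":0,"tz":0.1,"wx":0,"wy":0,"wz":0,"claw":0}]'; python3 -c "
from h import *
p,d=vision.get_image('scene'); cv2.imwrite('pics/g7.png',cv2.resize(p[190:310,280:480],None,fx=4,fy=4))"
```

```text
clock: 44.23
position: [0.6481, 0.0609, 0.1034]
ee_rot: [0.433, 1.963, -0.28]
force: [-1.9, -0.6, 6.7]
width: 0.405
```

View pics/g7.png

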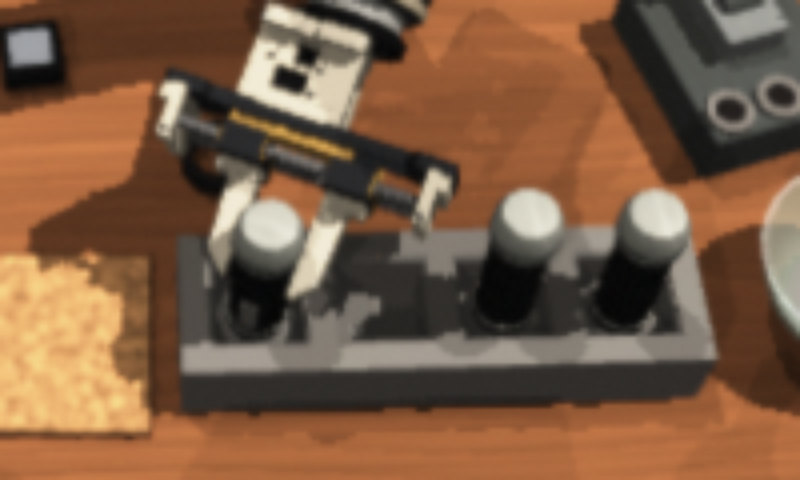

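On the floor (+6.7 N). Releasing and retreating along −z, with the jaws opened moderately.

```bash
python3 -m handwheel '[{"tx":-0.2,"ty":0,"tz":-0.1,"wx":0,"wy":0,"wz":0,"claw":0.5},{"tx":-0.2,"ty":0,"tz":-0.1,"wx":0,"wy":0,"wz":0,"claw":0.6},{"tx":-0.2,"ty":0,"tz":-0.1,"wx":0,"wy":0,"wz":0,"claw":0.6},{"tx":-0.2,"ty":0,"tz":-0.1,"wx":0,"wy":0,"wz":0,"claw":0.6},{"tx":-0.2,"ty":0,"tz":-1.5,"wx":0,"wy":0,"wz":0,"claw":0.6},{"tx":-0.2,"ty":0,"tz":-3.5,"wx":0,"wy":0,"wz":0,"claw":0.6},{"tx":-0.2,"ty":0,"tz":-6,"wx":0,"wy":0,"wz":0,"claw":0.6},{"tx":-0.2,"ty":0,"tz":-9,"wx":0,"wy":0,"wz":0,"claw":0.6},{"tx":-3,"ty":0,"tz":-10,"wx":0,"wy":0,"wz":0,"claw":0.6},{"tx":-6,"ty":0,"tz":-11,"wx":0,"wy":0,"wz":0,"claw":0.6},{"tx":-9,"ty":0,"tz":-12,"wx":0,"wy":0,"wz":0,"claw":0.6},{"tx":-9,"ty":0,"tz":-12,"wx":0,"wy":0,"wz":0,"claw":0.6}]'; python3 mics.py; python3 -c "
from h import *
show()
p,d=vision.get_image('scene'); cv2.imwrite('pics/g8.png',p)
p,d=vision.get_image('side'); cv2.imwrite('pics/g9.png',p)"
```

```text
clock: 45.28
position: [0.5838, 0.0926, 0.2397]
ee_rot: [0.434, 1.96, -0.275]
force: [-0.1, 0.0, 0.4]
width: 0.601
scene 0.71 uv [410.3, 255.3] med [0.663 0.214 0.114] mid [0.6628 0.2151] u [0.362 0.932] len 0.046
scene 0.69 uv [346.7, 259.1] med [0.661 0.055 0.12 ] mid [0.6607 0.0549] u [0.164 0.986] len 0.044
side 0.83 uv [212.5, 269.6] med [0.644 0.309 0.109] mid [0.641  0.3036] u [0.485 0.875] len 0.051
side 0.82 uv [224.2, 247.8] med [0.641 0.232 0.113] mid [0.6418 0.2327] u [0.82  0.572] len 0.04
side 0.69 uv [252.1, 207.1] med [0.643 0.074 0.089] mid [0.6512 0.0629] u [-0.597  0.802] len 0.188
t 45.48 pos [0.5825 0.0911 0.2328] x [-0.382  0.175 -0.908] z [ 0.823 -0.383 -0.42 ] q [-0.19  0.52 -0.78  2.34  1.73  1.41 -1.08] F [0.11 0.56 0.89] w 0.601
```

View pics/g8.png

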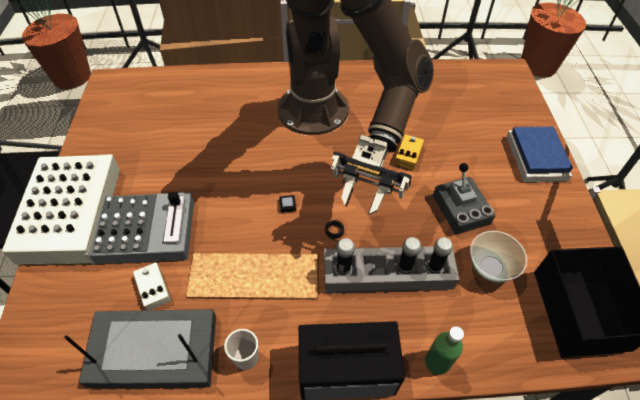

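View pics/g9.png

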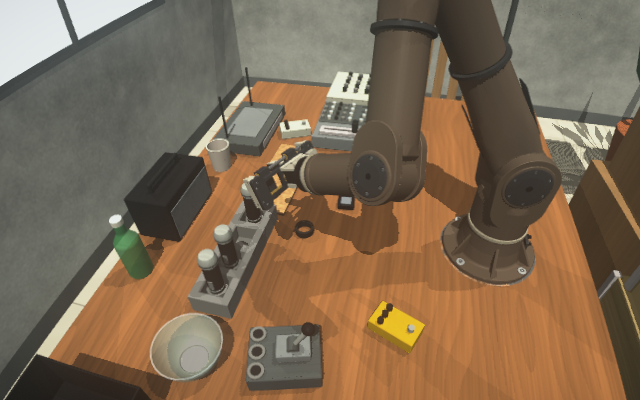

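All three mics are standing in separate pockets and no fourth mic shows in any view. Now the lever: I need the box's orientation.

```bash
python3 - <<'E'
import numpy as np,cv2
A=np.concatenate([np.load(f'pics/X_{n}.npy').reshape(-1,3) for n in ('scene','side')]); A=A[~np.isnan(A[:,0])]
P=A[(abs(A[:,2]-.05)<.005)&(abs(A[:,0]-.46)<.12)&(abs(A[:,1]-.42)<.11)]
# keep largest dense component
img=np.zeros((260,260),np.uint8)
ij=((P[:,:2]-[.33,.30])*1000).astype(int)
ok=np.all((ij>=0)&(ij<260),axis=1); img[ij[ok,0],ij[ok,1]]=255
img=cv2.dilate(img,np.ones((7,7))); n,l,s,c=cv2.connectedComponentsWithStats(img); k=1+np.argmax(s[1:,4]); m=cv2.erode((l==k).astype(np.uint8),np.ones((7,7)))
pts=np.argwhere(m).astype(np.float32)
r=cv2.minAreaRect(pts); print(r, 'centre',(np.array(r[0])/1000+[.33,.30])); cv2.imwrite('pics/pb.png',cv2.resize(m*255,None,fx=2,fy=2))
print((cv2.boxPoints(r)/1000+[.33,.30]).round(3))
E
```

```text
((117.34921264648438, 121.41523742675781), (151.5742950439453, 123.42463684082031), 16.101303100585938) centre [0.44734921 0.42141524]
[[0.357 0.46 ]
 [0.392 0.341]
 [0.537 0.383]
 [0.503 0.502]]
```

View pics/pb.png

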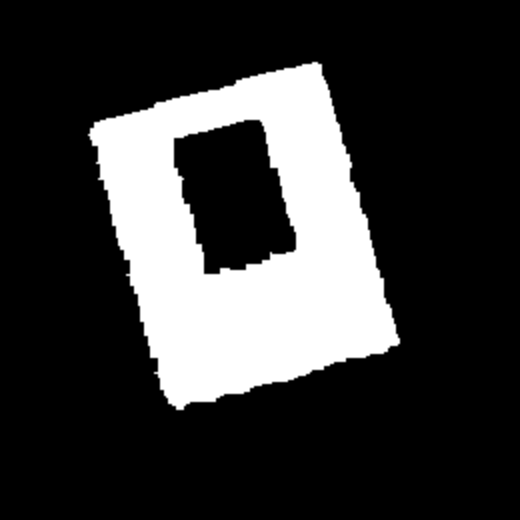

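```bash
cat > s5.py <<'E'
from h import *; from plan import *
st=log(); q=st['joints']; T0=Tm(R.from_rotvec(st['ee_rot']).as_matrix(),st['position'])
T=Tm(Rdown(105),(.344,.394,.27)); q1,e,m=path(q,T0,T,16); print(q1.round(2),e,m); q2,e,m=path(q1,T,Tm(Rdown(105),(.344,.394,.132)),6); print(q2.round(2),e,m)
show(); goalT(T)
E
python3 s5.py
```

```text
[-0.14  0.5  -1.14  1.7   0.46  1.25 -1.13] 0.00028110245853600884 0.11907152623607309
[-0.23  0.62 -1.02  1.89  0.62  0.99 -1.28] 0.00010322575231371148 0.04429188476025048
t 45.58 pos [0.5824 0.0913 0.232 ] x [-0.383  0.174 -0.907] z [ 0.822 -0.383 -0.421] q [-0.19  0.52 -0.78  2.34  1.73  1.41 -1.08] F [-0.2   0.27 -0.74] w 0.596
d [ 10.96  17.43 -32.79] w [28.24 60.81 44.6 ] |d| 38.7 |w| 80.5
```

```bash
python3 -m handwheel '[{"tx":0,"ty":1,"tz":-3,"wx":2.3,"wy":5,"wz":3.7,"claw":0},{"tx":0,"ty":2.5,"tz":-6,"wx":4.7,"wy":10.1,"wz":7.4,"claw":0},{"tx":1,"ty":4,"tz":-9,"wx":7,"wy":15.2,"wz":11.1,"claw":0},{"tx":2,"ty":5.5,"tz":-12,"wx":9.4,"wy":20.3,"wz":14.8,"claw":0},{"tx":3,"ty":7,"tz":-15,"wx":11.7,"wy":25.3,"wz":18.5,"claw":0},{"tx":4,"ty":8.5,"tz":-18,"wx":14.1,"wy":30.4,"wz":22.3,"claw":0},{"tx":5.5,"ty":10,"tz":-21,"wx":16.5,"wy":35.5,"wz":26,"claw":0},{"tx":6.5,"ty":11.5,"tz":-24,"wx":18.8,"wy":40.5,"wz":29.7,"claw":0},{"tx":8,"ty":13,"tz":-27,"wx":21.2,"wy":45.6,"wz":33.4,"claw":0},{"tx":9,"ty":14.5,"tz":-29,"wx":23.5,"wy":50.7,"wz":37.2,"claw":0},{"tx":10,"ty":16,"tz":-31,"wx":25.9,"wy":55.7,"wz":41,"claw":0},{"tx":11,"ty":17.4,"tz":-32.8,"wx":28.2,"wy":60.8,"wz":44.6,"claw":0}]' 20; python3 -c "
from h import *; from plan import *
show(); goalT(Tm(Rdown(105),(.344,.394,.2)))"
```

```text
clock: 46.58
position: [0.3427, 0.3958, 0.2703]
ee_rot: [-1.912, -2.487, -0.002]
force: [-0.5, -0.5, -0.8]
width: 0.007
t 46.58 pos [0.3427 0.3958 0.2703] x [-0.257  0.966  0.004] z [-0.003  0.004 -1.   ] q [-0.17  0.45 -1.09  1.72  0.42  1.23 -1.1 ] F [-0.5  -0.48 -0.85] w 0.007
d [-0.24  0.09  7.03] w [-0.08 -0.25 -0.12] |d| 7.0 |w| 0.3
```

```bash
python3 -m handwheel '[{"tx":-0.2,"ty":0,"tz":3.5,"wx":0,"wy":0,"wz":0,"claw":0},{"tx":-0.2,"ty":0,"tz":7,"wx":0,"wy":0,"wz":0,"claw":0},{"tx":-0.2,"ty":0,"tz":10.5,"wx":0,"wy":0,"wz":0,"claw":0},{"tx":-0.2,"ty":0,"tz":13.8,"wx":0,"wy":0,"wz":0,"claw":0},{"tx":-0.2,"ty":0,"tz":13.8,"wx":0,"wy":0,"wz":0,"claw":0},{"tx":-0.2,"ty":0,"tz":13.8,"wx":0,"wy":0,"wz":0,"claw":0}]';python3 -c "
from h import *
show()
p,d=vision.get_image('side'); cv2.imwrite('pics/h1.png',cv2.resize(p[230:400,200:450],None,fx=3.2,fy=3.2))
p,d=vision.get_image('scene'); cv2.imwrite('pics/h2.png',cv2.resize(p[110:240,380:540],None,fx=4.5,fy=4.5))"
```

```text
clock: 47.08
position: [0.3437, 0.3912, 0.1312]
ee_rot: [1.911, 2.493, -0.005]
force: [-0.2, 0.3, 0.9]
width: 0.009
t 47.08 pos [0.3437 0.3912 0.1312] x [-0.26   0.966 -0.002] z [-0.002 -0.003 -1.   ] q [-0.26  0.59 -0.98  1.9   0.59  0.98 -1.25] F [-0.22  0.25  0.93] w 0.009
```

View pics/h1.png

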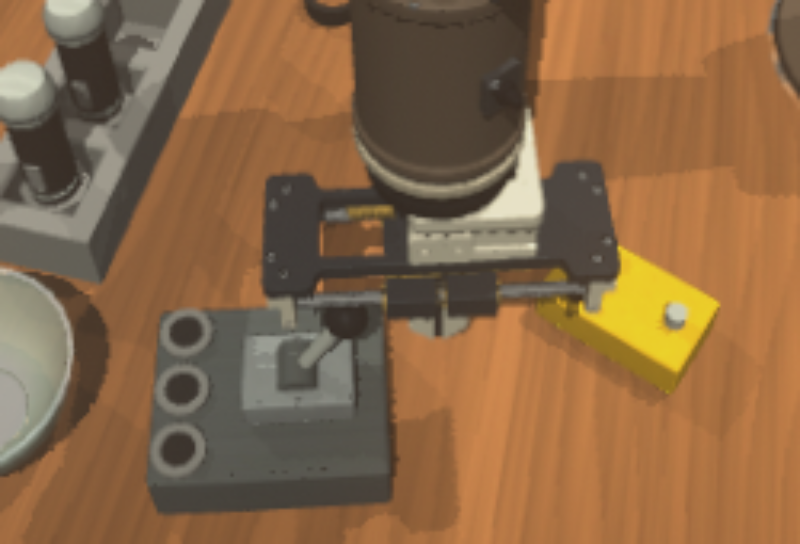

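View pics/h2.png

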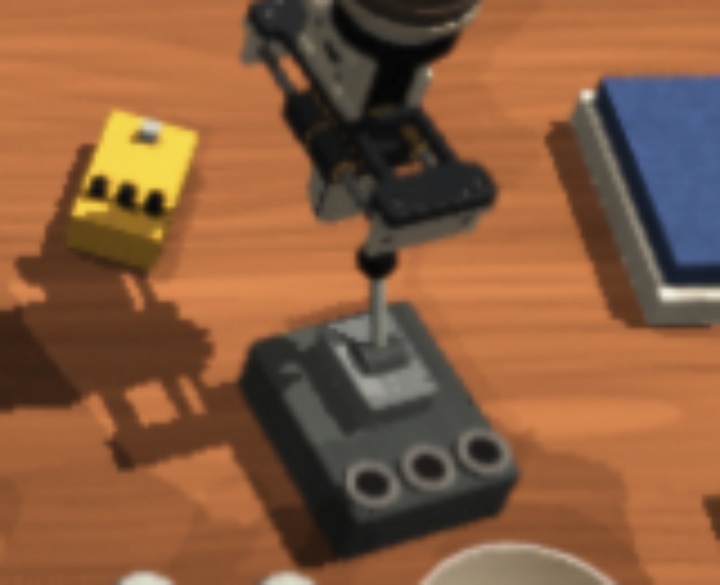

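```bash
python3 -m handwheel '[{"tx":0.2,"ty":1,"tz":0,"wx":0,"wy":0,"wz":0,"claw":0},{"tx":0.2,"ty":2,"tz":0,"wx":0,"wy":0,"wz":0,"claw":0},{"tx":0.2,"ty":3,"tz":0,"wx":0,"wy":0,"wz":0,"claw":0},{"tx":0.2,"ty":4,"tz":0,"wx":0,"wy":0,"wz":0,"claw":0},{"tx":0.2,"ty":5,"tz":0,"wx":0,"wy":0,"wz":0,"claw":0},{"tx":0.2,"ty":6,"tz":0,"wx":0,"wy":0,"wz":0,"claw":0},{"tx":0.2,"ty":6,"tz":0,"wx":0,"wy":0,"wz":0,"claw":0},{"tx":0.2,"ty":6,"tz":0,"wx":0,"wy":0,"wz":0,"claw":0}]';python3 -m handwheel '[{"tx":0,"ty":1,"tz":0,"wx":0,"wy":0,"wz":0,"claw":0},{"tx":0,"ty":1.5,"tz":0,"wx":0,"wy":0,"wz":0,"claw":0},{"tx":0,"ty":1.5,"tz":0,"wx":0,"wy":0,"wz":0,"claw":0},{"tx":0,"ty":1.5,"tz":0,"wx":0,"wy":0,"wz":0,"claw":0}]'; python3 -c "
from h import *
show()
p,d=vision.get_image('side'); cv2.imwrite('pics/h3.png',cv2.resize(p[230:400,200:450],None,fx=3.2,fy=3.2))"
```

```text
clock: 47.85
position: [0.403, 0.4096, 0.1328]
ee_rot: [1.913, 2.49, 0.004]
force: [-0.2, 0.3, 0.2]
width: 0.001
clock: 48.18
position: [0.4171, 0.4137, 0.1331]
ee_rot: [1.912, 2.491, 0.004]
force: [0.4, -0.6, 0.1]
width: 0.006
t 48.18 pos [0.4171 0.4137 0.1331] x [-0.259  0.966  0.   ] z [ 0.003  0.001 -1.   ] q [-0.26  0.67 -0.94  1.74  0.62  1.05 -1.15] F [ 0.38 -0.58  0.13] w 0.006
```

View pics/h3.png

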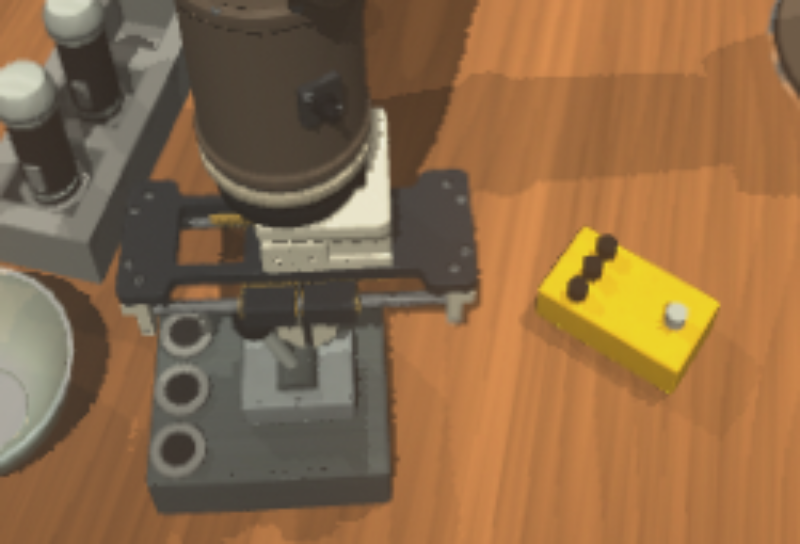

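```bash
python3 -m handwheel '[{"tx":0,"ty":0.6,"tz":0,"wx":0,"wy":0,"wz":0,"claw":0},{"tx":0,"ty":0.6,"tz":0,"wx":0,"wy":0,"wz":0,"claw":0},{"tx":0,"ty":0.6,"tz":0,"wx":0,"wy":0,"wz":0,"claw":0}]';python3 -m handwheel '[{"tx":0,"ty":0.5,"tz":0,"wx":0,"wy":0,"wz":0,"claw":0},{"tx":0,"ty":0.5,"tz":0,"wx":0,"wy":0,"wz":0,"claw":0},{"tx":0,"ty":0.5,"tz":0,"wx":0,"wy":0,"wz":0,"claw":0}]'
```

```text
clock: 48.48
position: [0.4228, 0.4153, 0.1332]
ee_rot: [1.912, 2.491, 0.004]
force: [0.1, 0.2, -0.2]
width: 0.003
clock: 48.73
position: [0.4277, 0.4165, 0.1332]
ee_rot: [1.912, 2.491, 0.004]
force: [-0.1, 0.3, -0.9]
width: 0.007
```

```bash
python3 -m handwheel '[{"tx":0,"ty":0.4,"tz":0,"wx":0,"wy":0,"wz":0,"claw":0},{"tx":0,"ty":0.4,"tz":0,"wx":0,"wy":0,"wz":0,"claw":0},{"tx":0,"ty":0.4,"tz":0,"wx":0,"wy":0,"wz":0,"claw":0}]';python3 -c "
from h import *
show()
p,X=cloud('side'); cv2.imwrite('pics/h4.png',cv2.resize(p[230:400,200:450],None,fx=3.2,fy=3.2))
for o in nets.cut_out('power_tip','side'):
    P=X[o['region']]; P=P[P[:,2]>.115]; print(o['score'],len(P),np.nanmedian(P,0),P.min(0),P.max(0))
p,X=cloud('scene'); cv2.imwrite('pics/h5.png',cv2.resize(p[110:240,380:540],None,fx=4.5,fy=4.5))
for o in nets.cut_out('power_tip','scene'):
    P=X[o['region']]; P=P[P[:,2]>.115]; print(o['score'],len(P),np.nanmedian(P,0))
"
```

```text
clock: 48.98
position: [0.4308, 0.4175, 0.1331]
ee_rot: [1.911, 2.492, 0.003]
force: [-3.8, -1.1, 1.8]
width: 0.007
t 48.98 pos [0.4308 0.4175 0.1331] x [-0.259  0.966  0.   ] z [ 0.002  0.001 -1.   ] q [-0.26  0.69 -0.93  1.71  0.62  1.07 -1.13] F [-3.83 -1.12  1.81] w 0.007
0.47 66 [0.45466403 0.4347542  0.13640764] [0.43449696 0.42484709 0.11509689] [0.46868676 0.45639125 0.19075412]
0.24 1 [0.64950942 0.19801908 0.13449974]
```

View pics/h4.png

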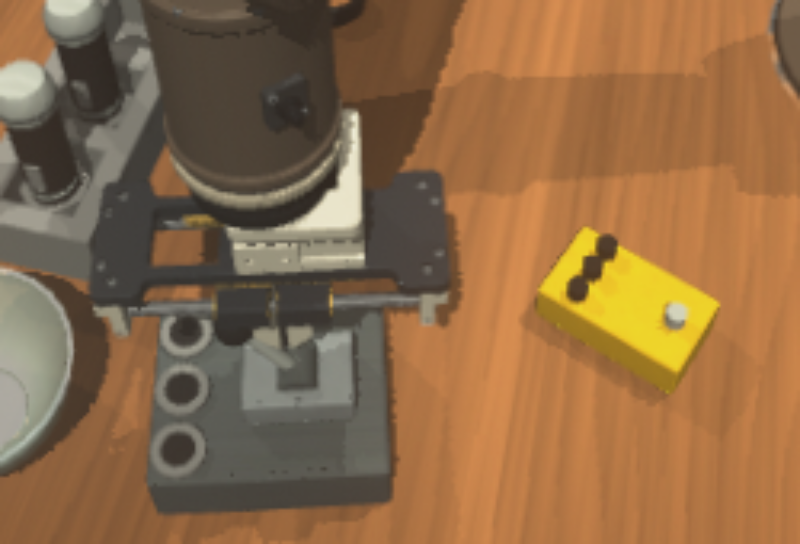

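View pics/h5.png

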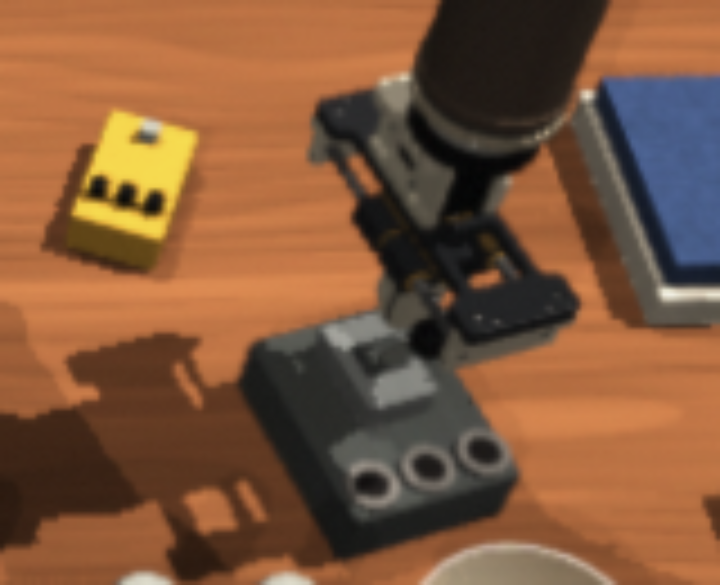

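The force is rising at the predicted end position. One more press, then withdraw and measure.

```bash
python3 -m handwheel '[{"tx":0,"ty":0.3,"tz":0,"wx":0,"wy":0,"wz":0,"claw":0},{"tx":0,"ty":0.3,"tz":0,"wx":0,"wy":0,"wz":0,"claw":0},{"tx":0,"ty":0.3,"tz":0,"wx":0,"wy":0,"wz":0,"claw":0}]';python3 -m handwheel '[{"tx":0,"ty":-1,"tz":0,"wx":0,"wy":0,"wz":0,"claw":0},{"tx":0,"ty":-4,"tz":0,"wx":0,"wy":0,"wz":0,"claw":0},{"tx":0,"ty":-8,"tz":0,"wx":0,"wy":0,"wz":0,"claw":0},{"tx":0,"ty":-8,"tz":-4,"wx":0,"wy":0,"wz":0,"claw":0},{"tx":0,"ty":-8,"tz":-8,"wx":0,"wy":0,"wz":0,"claw":0},{"tx":0,"ty":-8,"tz":-12,"wx":0,"wy":0,"wz":0,"claw":0},{"tx":0,"ty":-10,"tz":-16,"wx":0,"wy":0,"wz":0,"claw":0},{"tx":0,"ty":-10,"tz":-16,"wx":0,"wy":0,"wz":0,"claw":0},{"tx":0,"ty":-10,"tz":-16,"wx":0,"wy":0,"wz":0,"claw":0}]'; python3 -c "
from h import *
from scipy.optimize import least_squares
A=[]
for n in ('scene','side'):
    p,X=cloud(n); cv2.imwrite(f'pics/i_{n}.png',p); A.append(X.reshape(-1,3))
A=np.concatenate(A);A=A[~np.isnan(A[:,0])]
P=A[np.all((A>(.36,.36,.118))&(A<(.56,.5,.16)),axis=1)]
print(len(P),least_squares(lambda v:np.linalg.norm(P-v,axis=1)-.013,P.mean(0)-[0,0,.01],loss='soft_l1',f_scale=.002).x)
P=A[np.all((A>(.4,-.45,.08))&(A<(.6,-.35,.12)),axis=1)]; print('fader',P.min(0),P.max(0))
for lab in ('pedal_a','bowl','tape','tuner'):
    for o in nets.cut_out(lab,'side')[:2]: print(lab,round(o['score'],2),o['uv'],np.nanmedian(X[o['region']],0).round(3))
"; python3 mics.py
```

```text
clock: 49.43
position: [0.4312, 0.4177, 0.133]
ee_rot: [1.91, 2.494, -0.003]
force: [-12.4, -4.7, 6.5]
width: 0.005
clock: 50.18
position: [0.3372, 0.3935, 0.2957]
ee_rot: [1.91, 2.49, 0.013]
force: [0.3, -0.4, -0.1]
width: 0.003
223 [0.46116088 0.42560038 0.13369241]
fader [ 0.42784592 -0.4129908   0.08015649] [ 0.45138943 -0.38574842  0.10930892]
pedal_a 0.81 [396.6, 327.8] [0.229 0.309 0.034]
pedal_a 0.73 [295.7, 123.8] [ 0.668 -0.426  0.035]
bowl 0.8 [184.5, 346.6] [0.661 0.451 0.031]
tape 0.41 [305.5, 223.2] [0.508 0.027 0.016]
tape 0.2 [235.0, 262.8] [0.622 0.22  0.051]
tuner 0.59 [284.3, 175.3] [ 0.634 -0.174  0.009]
scene 0.91 uv [439.3, 257.2] med [0.665 0.29  0.12 ] mid [0.6649 0.2896] u [0.512 0.859] len 0.045
scene 0.58 uv [408.2, 256.3] med [0.663 0.214 0.11 ] mid [0.6631 0.2152] u [0.352 0.936] len 0.045
side 0.94 uv [226.5, 246.1] med [0.641 0.233 0.115] mid [0.6425 0.2334] u [0.854 0.52 ] len 0.038
side 0.74 uv [208.5, 270.7] med [0.644 0.31  0.113] mid [0.6444 0.3099] u [0.79  0.613] len 0.043
side 0.69 uv [250.9, 201.5] med [0.639 0.072 0.111] mid [0.6393 0.0723] u [0.885 0.466] len 0.042
side 0.62 uv [303.9, 224.0] med [0.503 0.029 0.019] mid [0.4496 0.1996] u [-0.299  0.954] len 0.383
```

View pics/i_scene.png

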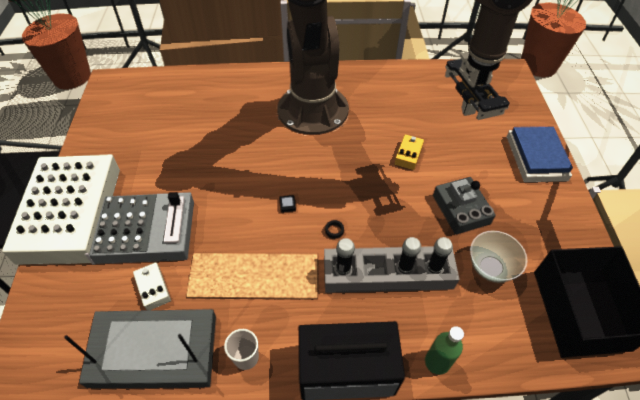

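View pics/i_side.png

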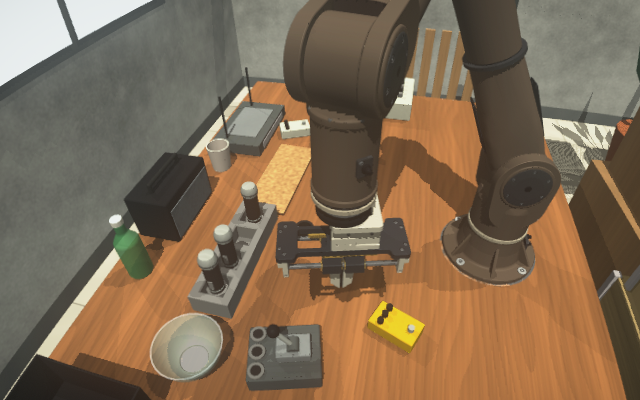

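The ball is at (0.461, 0.426, 0.134), the predicted off position. The three mics stand in their pockets, the fader is at its stop and the bystanders haven't moved. Handing in.

```bash
python3 -c "
from h import *
show(); print(arm.sign_off())"
```

```text
t 50.68 pos [0.3371 0.3921 0.2924] x [-0.259  0.966  0.   ] z [ 0.002  0.001 -1.   ] q [-0.15  0.42 -1.11  1.7   0.39  1.27 -1.08] F [-0.39  0.71  0.49] w 0.002
the job is handed in; nothing more can be done
None
```

The job is done and handed in at 50.7 s; the sign-off gives no verdict.

- **Fader:** I pulled it down first until it stopped moving. The push force rose to about 15 N with no further travel, and in the last pictures its grip is still at x ≈ 0.44.
- **Microphones:** Only three were on the table. They weighed about 280, 282 and 335 g, each accurate to about ±10 g after checking against the empty gripper. All are over 250 g, so each stands foot down in its own charger pocket (one pocket is empty), and nothing went on the board.
- **Lever:** I threw it over to its stop, where the force rose to about 13 N. The ball ended at (0.461, 0.426, 0.134), which matches the calculated off position.
- **Other things on the table:** The pedals, bowl, tape and tuner look unmoved in the last pictures. For the tuner, that rests on the overhead view alone.
- **Final checks:** The arm was clear of everything at sign-off. The detector disagreed with the pictures twice at the end: it missed the third microphone in the scene view and took the cork board for the tuner in the side view. In the scene picture the third microphone stands in its pocket and the tuner is where it was.

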